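Set the gaps of the slotting guides with the boxed gap gauge

TASK

Set the gap of every slotting guide on the bench with the gap gauge kept in the wooden box: lift the box's loose lid off by its knob and set it aside on the bench, knob up, and take out the gauge. Guide by guide, from the nearest to the farthest, slide its blade down into the gap, push the sliding cheek up to it until it grips the blade lightly, and draw the gauge out again, so that each gap is left as wide as the blade is thick. Finally hang the gauge back in the slot of its box and seat the lid squarely on it; leave the other things on the bench where they are.

Things in the scene. Friction and masses are not known exactly. Their poses are not given: they have to be found in the camera images.
- gauge_box: Open-topped wooden box fixed to the bench, 80 (x) by 130 mm (y), 108 mm high, walls and floor 5 mm. Inside (70 x 120 mm) it is filled solid up to 50 mm above its origin, but for a slot in the middle, 20 mm wide (x) and 64 mm long (y): the gauge hangs there by its shoulder. Origin: centre of the underside. Behind and left of it stands a press, 200 mm high, its lever higher.
- box_lid: Loose flat wooden lid, 86 (x) by 136 mm (y), 180 g. Origin: centre of its underside, at the foot of two ribs 6 mm high (56 mm over both in x, 104 mm in y) that go loosely inside the box. Plate 6 to 14 mm above the origin. Seated, the origin is 102 mm above the box's, axes parallel to the box's. On the bench it stands on its ribs; room for it: x 0.35-0.45, y -0.22 to -0.07.
- lid_knob (a point): Centre of the lid's knob: upright, round, 28 mm in diameter, 24 mm high (12 mm either side of this point), 36 mm above the lid's origin.
- gap_gauge: Gap gauge (thick feeler), 220 g. Origin: centre of the blade's lower edge, z up. Blade 10 mm thick (x), 40 wide (y), 40 mm long; above it a shoulder plate 40 x 40 mm, 40 to 48 mm up, then a square wooden grip post 24 x 24 mm up to 90 mm. Starts hanging in the box's slot (origin 10 mm above the box's). In the box close the fingers along y: at least 36 mm free beside the post.
- gauge_grip (a point): Point on the gauge's grip post to take hold of, 73 mm above the gauge's origin, on its axis.
- guide_1: Slotting guide 1 (1 nearest to the robot, 3 farthest; two or three are there), steel, 3 kg, loose on the bench. Origin: centre of underside; base 85 (x) by 60 mm (y), 14 mm high. Fixed cheek: inner face at x = +15 mm, 22 mm thick, 50 mm wide (y), top 60 mm up. The gap lies on its -x side, open above; the gauge's shoulder rests on the cheek tops.
- cheek_1 (a joint): Sliding cheek of guide 1 (28 mm thick, 50 wide, top 60 mm up), m: 0 fully open (gap 30 mm), grows as it moves to the guide's +x towards the fixed cheek, 0.030 shut; gap = 0.030 minus the value, sliding face at x = value - 15 mm. Friction of about 2.5 N; it stays where it is left. Starts 16 to 24 mm open.
- tab_1 (a point): Centre of the upright tab on guide 1's sliding cheek, by which it is pushed or pulled: 6 mm thick (x), 34 mm wide (y), from 7 mm below to 7 mm above this point, which is 67 mm above the guide's origin and 25 mm behind (-x of) the sliding face; tab's rear is flush with the cheek's rear.
- guide_2: Slotting guide 2 (1 nearest to the robot, 3 farthest; two or three are there), steel, 3 kg, loose on the bench. Origin: centre of underside; base 85 (x) by 60 mm (y), 14 mm high. Fixed cheek: inner face at x = +15 mm, 22 mm thick, 50 mm wide (y), top 60 mm up. The gap lies on its -x side, open above; the gauge's shoulder rests on the cheek tops.
- cheek_2 (a joint): Sliding cheek of guide 2 (28 mm thick, 50 wide, top 60 mm up), m: 0 fully open (gap 30 mm), grows as it moves to the guide's +x towards the fixed cheek, 0.030 shut; gap = 0.030 minus the value, sliding face at x = value - 15 mm. Friction of about 2.5 N; it stays where it is left. Starts 16 to 24 mm open.
- tab_2 (a point): Centre of the upright tab on guide 2's sliding cheek, by which it is pushed or pulled: 6 mm thick (x), 34 mm wide (y), from 7 mm below to 7 mm above this point, which is 67 mm above the guide's origin and 25 mm behind (-x of) the sliding face; tab's rear is flush with the cheek's rear.
- guide_3: Slotting guide 3 (1 nearest to the robot, 3 farthest; two or three are there), steel, 3 kg, loose on the bench. Origin: centre of underside; base 85 (x) by 60 mm (y), 14 mm high. Fixed cheek: inner face at x = +15 mm, 22 mm thick, 50 mm wide (y), top 60 mm up. The gap lies on its -x side, open above; the gauge's shoulder rests on the cheek tops.
- cheek_3 (a joint): Sliding cheek of guide 3 (28 mm thick, 50 wide, top 60 mm up), m: 0 fully open (gap 30 mm), grows as it moves to the guide's +x towards the fixed cheek, 0.030 shut; gap = 0.030 minus the value, sliding face at x = value - 15 mm. Friction of about 2.5 N; it stays where it is left. Starts 16 to 24 mm open.
- tab_3 (a point): Centre of the upright tab on guide 3's sliding cheek, by which it is pushed or pulled: 6 mm thick (x), 34 mm wide (y), from 7 mm below to 7 mm above this point, which is 67 mm above the guide's origin and 25 mm behind (-x of) the sliding face; tab's rear is flush with the cheek's rear.
- paint_pot: White round paint pot, 58 mm, 59 mm high: bystander. Origin: centre of its underside.
- tape_roll: Black tape roll, 84 mm across, 18 mm high: bystander. Origin: centre of its underside.
- small_tape: Small black tape roll, 54 mm across, 19 mm high: bystander. Origin: centre of its underside.

How it is judged:
On the way, in this order (a step that is already met when the one before it is completed fails the run):
1. the lid is off the box, lying knob up on the bench beside it (height (world z) of box_lid below 0.02 m and angle between box_lid's own z axis and vertical below 0.15 rad and horizontal distance between box_lid and gauge_box above 0.09 m and linear speed of box_lid below 0.05 m/s), for 0.3 s.
2. guide 1: the blade is in the gap and the sliding cheek is closed on it (x of gap_gauge in the frame of guide_1 between -0.005 and 0.025 m and y of gap_gauge in the frame of guide_1 between -0.025 and 0.025 m and z of gap_gauge in the frame of guide_1 between 0.01 and 0.03 m and value of joint cheek_1 between 0.018 and 0.022 m), for 0.2 s.
3. guide 2: the blade is in the gap and the sliding cheek is closed on it (x of gap_gauge in the frame of guide_2 between -0.005 and 0.025 m and y of gap_gauge in the frame of guide_2 between -0.025 and 0.025 m and z of gap_gauge in the frame of guide_2 between 0.01 and 0.03 m and value of joint cheek_2 between 0.018 and 0.022 m), for 0.2 s.
4. guide 3: the blade is in the gap and the sliding cheek is closed on it (x of gap_gauge in the frame of guide_3 between -0.005 and 0.025 m and y of gap_gauge in the frame of guide_3 between -0.025 and 0.025 m and z of gap_gauge in the frame of guide_3 between 0.01 and 0.03 m and value of joint cheek_3 between 0.018 and 0.022 m), for 0.2 s.
5. the gauge hangs in its box again (x of gap_gauge in the frame of gauge_box between -0.012 and 0.012 m and y of gap_gauge in the frame of gauge_box between -0.035 and 0.035 m and z of gap_gauge in the frame of gauge_box between 0.004 and 0.016 m and angle between gap_gauge's own z axis and vertical below 0.15 rad), for 0.2 s.
At the end, for the whole second after the job is handed in: Every guide present has a gap of 10 mm within 2 mm, the gauge hangs upright in the slot of its box, the lid is seated on the box (centre within 15 mm, level within 0.05 rad, sides parallel within 0.2 rad), all at rest (all of step 5 and value of joint cheek_1 between 0.018 and 0.022 m and value of joint cheek_2 between 0.018 and 0.022 m and value of joint cheek_3 between 0.018 and 0.022 m and z of box_lid in the frame of gauge_box between 0.099 and 0.106 m and angle between box_lid's own z axis and vertical below 0.05 rad and horizontal distance between box_lid and gauge_box below 0.015 m and angle between the y axis of box_lid and the y axis of gauge_box, either way round below 0.2 rad and linear speed of each of box_lid, gap_gauge below 0.02 m/s); the robot touches nothing.
It fails at once if the paint pot is knocked more than 30 mm away (distance of paint_pot from where it was at the start of the episode above 0.03 m).
It fails at once if the tape roll is knocked more than 30 mm away (distance of tape_roll from where it was at the start of the episode above 0.03 m).
It fails at once if the small tape is knocked more than 30 mm away (distance of small_tape from where it was at the start of the episode above 0.03 m).
Of guide_1, guide_2, guide_3 only 2 to 3 are there at a start; the rules pass over those that are not, and their reading is None.
At some moment in a run one of box_lid may be knocked a few centimetres aside while the robot is not near it.
It also fails if it takes over 210 s, if anything falls off the work surface, if the arm or the gripper's body presses on something with over 40 N, if the wrist force passes 120 N, or if a joint passes its speed limit or range.

ROBOT

A 6-joint arm with a two-finger parallel gripper is mounted at the origin on a cart in front of the work surface, level with it; the furniture and walls round the work are solid. World frame = base frame: x ahead of the robot, y to its left, z up, the work surface at z = 0. Lengths are in m, angles in rad, forces in N, time in s.
With the tool pointing down it reaches from about 0.35 to 0.85 m from the base axis. Payload 8.1 kg.
Tool frame: the origin (TCP) lies on the centre line of the jaws, within the pads' length; the fingertips stand 19 mm ahead of it and the grasp point (between the pads) is the TCP (robot.tips_ahead is the distance from the TCP to the fingertips, in m); y points along the fingers, z is the direction in which the jaws open and shut, and the axes are right-handed (so a half turn about y gives the same grasp; the last joint's range is limited). The gripper opens to 93 mm and grips with 3 to 60 N. Pads are 15 mm wide; open, the fingers measure 128 mm over their backs; the gripper's body (75 mm by 188 mm) begins 65 mm behind the grasp point.
Start: joints at [-1.33, 0.13, 1.488, -0, 1.523, -0.085], TCP at [0.192, -0.568, 0.238] pointing down, gripper open.
Joint ranges: [-2.96, 2.96], [-0.89, 2.26], [0.02, 2.5], [-1.34, 4.48], [0, 2.73], [-2.66, 2.66]. Speed limits (rad/s): [2.39, 2.39, 2.79, 3.14, 3.14, 3.14].

INTERFACE

Orientations are given as a rotation vector (axis times angle).
In Python, from plant import robot, imaging, models gives the robot as it stands.
- The arm moves only by the tool carry_out, never from a script. Its argument "motion" is one flat list of numbers, 7 for each row, row after row: the shift along the tool's x, y, z in m, then the turn, a rotation vector about the tool's x, y, z in degrees, then the opening, from -1 (shut) to 1 (fully open). A call has exactly 5 rows; each row shifts and turns the pose as measured when the row begins, along the tool's axes as they then stand; what a row does not reach is not made up. A row lasts 1/10 s, in which the tool goes at most 50 mm and 8.59 degrees, less where a joint would pass 70% of its speed; a pose out of reach is approached as far as the arm can. A call is refused whole if a number of a shift passes 0.05 or a number of a turn 8.59, either way. A call with a gripper value outside its range is refused whole. The fingers move at their own pace and stop on an object; "squeeze" is the grip in N (left out, the last holds). Time passes only in rows, so rows that do not move let the fingers close, or fill a call up. It gives the time, the measured TCP pose, the force and the opening at its end, in the units of the state.
- robot.read_state(): the state, without advancing time (a new reading comes with each control period).
- imaging.read_camera(name): name is "scene" or "top" or "wrist"; returns the picture (420x560x3 uint8, blue, green, red); there is no depth.
- imaging.camera_model(name): a dict with "K" (3x3 intrinsics, pixels), "position" and "orientation" of the camera in the world. Camera axes: x right, y down, z forward; pixel columns grow to the right and rows downward; lengths in m; the calibration is good to about 2 mm. A picture is of the moment at which its call begins: read the wrist's pose just before it. camera_model takes no time and is no camera call; for the wrist camera it gives the pose at the moment of the call.
- robot.close_job(): hands the job in, once; it reports no verdict.
Trained networks look in the newest picture that a camera, given by its name, has taken for a name from the list of things; names that differ only in an ending like _2 or _b are one class to them, and where a whole thing is asked for, a point or a joint stands for the part that bears it (a point fixed in the world has none). Each returns a list of dicts, best first, with "confidence" (0 to 1); they miss things now and then, are a little off and sometimes report something else, mostly with a low value. They report only what shows in the picture. A call takes as long as a camera call.
- models.outline_of(camera, thing): "pixels" (420x560 bool, what is visible of it) and "pixel" ([column, row] in pixels, amid what is visible of it).
The state is a dict: "t": time; "q": joint angles; "dq": joint speeds; "joint_torque": joint torques, N m; "tool_pos": TCP position; "orientation": TCP orientation; "force": force on the tool from outside, world axes, zero at the start; "wrist_torque": the same for the moment, N m; "opening": finger opening in m.
Only numpy, scipy, OpenCV 4.12 (cv2) and the standard library are available. Lean on these libraries where they do the work, as an engineer would, in place of code of your own. Each camera call takes 0.05 s, during which the arm holds its last target.

## Working session

There is one attempt and no reset: what is moved stays moved. The work goes in short steps, Python scripts to look and compute and a tool call to move; the robot and the scene stay as the last step left them, time stands still between calls to the robot, and variables do not carry over. Pictures are saved under pics/ and viewed, and the job is handed in when it is done.

Besides the shell and the picture viewer there is one more tool, called after "Emit:" by a JSON object that holds its "api" and its "payload", one argument or row to a line. carry_out: Moves the arm, as the interface text tells. Its arguments: {"type":"object","properties":{"motion":{"type":"array","items":{"type":"number"}},"squeeze":{"type":"number"}},"required":["motion"]}

```bash
ls; mkdir -p pics
python3 - <<'E'
from plant import robot, imaging, models
import cv2
print(robot.read_state())
for n in ["scene","top","wrist"]:
    im=imaging.read_camera(n); cv2.imwrite(f"pics/{n}0.png",im); print(n,imaging.camera_model(n))
E
```

```text
pics
{'t': 0.0, 'q': array([-1.33036028e+00,  1.31146509e-01,  1.48928058e+00,  9.46030852e-06,
        1.52301601e+00, -8.53910521e-02]), 'dq': array([ 1.69607487e-04, -8.09615210e-05, -1.38551003e-04,  8.23125781e-04,
        1.28666818e-03, -6.12919646e-04]), 'joint_torque': array([-3.23048507e-04, -5.59840572e+01, -4.91764891e+01,  7.68616889e-02,
        3.52990581e-02, -1.63271097e-04]), 'tool_pos': array([ 0.19195533, -0.56789309,  0.23659547]), 'orientation': array([-0.33630477,  2.04709046, -2.04326518]), 'force': array([-1.14494234,  0.0490862 ,  0.09009521]), 'wrist_torque': array([ 0.0034564 ,  0.01188541, -0.01748304]), 'opening': 0.09295191106577863}
scene {'K': array([[526.46526449,   0.        , 280.84883759],
       [  0.        , 526.46526449, 203.39131467],
       [  0.        ,   0.        ,   1.        ]]), 'position': array([0.00431099, 0.79995545, 0.95413147]), 'orientation': array([-0.77910334,  2.54420902, -1.14975748])}
top {'K': array([[449.49309083,   0.        , 274.64250473],
       [  0.        , 449.49309083, 212.00563189],
       [  0.        ,   0.        ,   1.        ]]), 'position': array([ 0.3391365 , -0.01810262,  1.29809149]), 'orientation': array([-2.12342728,  2.12368461, -0.20300371])}
wrist {'K': array([[299.19909663,   0.        , 280.20767219],
       [  0.        , 299.19909663, 208.45638855],
       [  0.        ,   0.        ,   1.        ]]), 'position': array([ 0.25655019, -0.54563453,  0.38316796]), 'orientation': array([ 2.37972021, -1.70693307, -0.21957018])}
```

View pics/scene0.png

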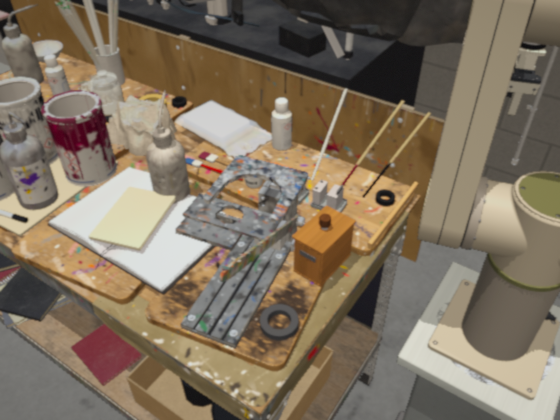

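View pics/top0.png

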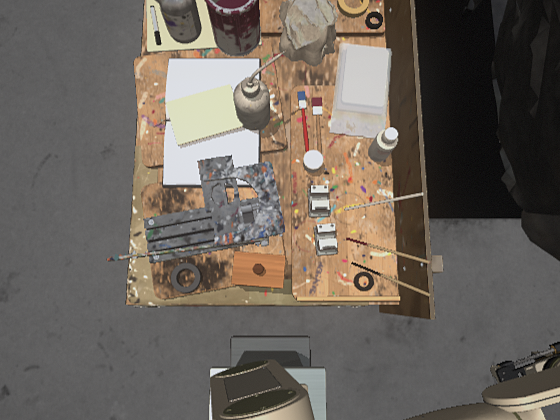

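View pics/wrist0.png

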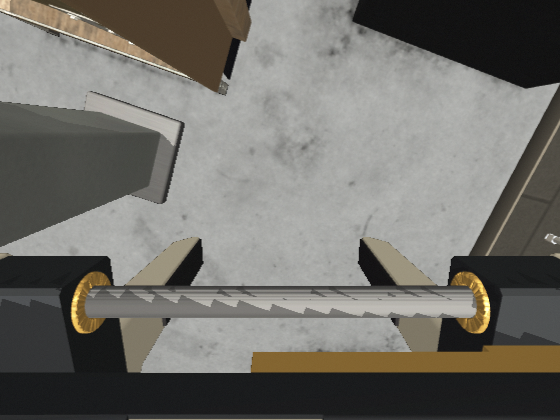

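```bash
cat > h.py <<'E'
import numpy as np, cv2
from scipy.spatial.transform import Rotation as R
from plant import robot, imaging, models
def cam(n):
    m=imaging.camera_model(n); return m['K'],np.array(m['position']),R.from_rotvec(m['orientation']).as_matrix()
def ray(c,px,z):
    K,p,Rm=c; d=Rm@np.linalg.inv(K)@np.array([px[0],px[1],1.]); return p+d*(z-p[2])/d[2]
def proj(c,P):
    K,p,Rm=c; P=np.atleast_2d(P); q=(P-p)@Rm; u=q@K.T; return u[:,:2]/u[:,2:]
def pose():
    s=robot.read_state(); return s, np.array(s['tool_pos']), R.from_rotvec(s['orientation']).as_matrix()
def to(target, yaw=None):
    """delta in tool axes to a target with tool down; yaw = world angle of tool z axis"""
    s,p,Rm=pose(); print('t',round(s['t'],2),'tcp',p.round(4),'F',np.round(s['force'],1),'op',round(s['opening'],4))
    print('tool axes cols x,y,z in world',Rm.round(3).tolist())
    Rt=None
    if yaw is not None:
        z=np.array([np.cos(yaw),np.sin(yaw),0]); y=np.array([0,0,-1.]); x=np.cross(y,z)
        best=None
        for sgn in (1,-1):
            Rt=np.stack([sgn*x,y,sgn*z],1); rv=(R.from_matrix(Rm).inv()*R.from_matrix(Rt)).as_rotvec(degrees=True)
            if best is None or np.linalg.norm(rv)<np.linalg.norm(best): best=rv
        print('turn deg tool',best.round(2))
    print('shift tool', (Rm.T@(np.array(target)-p)).round(4),'world d',(np.array(target)-p).round(4))
E
python3 - <<'E'
from h import *
np.set_printoptions(suppress=True,precision=4)
for n in ["top","scene"]:
    im=imaging.read_camera(n); c=cam(n)
    for th,z in [("gauge_box",.108),("box_lid",.116),("lid_knob",.15),("guide_1",.06),("cheek_1",.06),("tab_1",.074),("paint_pot",.03),("tape_roll",.009),("small_tape",.01)]:
        for d in models.outline_of(n,th):
            if d['confidence']<.2: continue
            m=d['pixels'].astype(np.uint8); 
            r=cv2.minAreaRect(np.argwhere(m)[:,::-1].astype(np.float32)) if m.sum()>3 else None
            print(n,th,round(d['confidence'],2),np.round(d['pixel'],1),m.sum(),'w',ray(c,d['pixel'],z)[:2], r)
            np.save(f"pics/m_{n}_{th}_{int(d['pixel'][0])}_{int(d['pixel'][1])}.npy",m)
    s={'top':(230,150,180,160),'scene':(280,160,130,130)}[n]
    x,y,w,h=s; cv2.imwrite(f'pics/{n}_crop.png',cv2.resize(im[y:y+h,x:x+w],None,fx=4,fy=4,interpolation=cv2.INTER_CUBIC))
E
```

```text
top box_lid 0.82 [259.8 268.9] 1736 w [0.4131 0.0181] ((258.0532531738281, 270.0842590332031), (51.954017639160156, 34.13095474243164), 4.573921203613281)
top lid_knob 0.72 [258.3 269.8] 1678 w [0.4087 0.0208] ((258.10247802734375, 269.87298583984375), (52.32965850830078, 32.86447525024414), 5.194429397583008)
top guide_1 0.56 [325.6 237.5] 670 w [ 0.5032 -0.1622] ((325.663818359375, 239.39247131347656), (31.196613311767578, 22.375099182128906), 83.2901611328125)
top guide_1 0.55 [320.  200.5] 698 w [ 0.6082 -0.1487] ((318.0, 201.0), (32.0, 22.0), 90.0)
top cheek_1 0.76 [328.4 243.7] 190 w [ 0.4859 -0.1696] ((327.0, 245.0), (10.0, 18.0), 90.0)
top cheek_1 0.55 [319.1 205.7] 227 w [ 0.5933 -0.1459] ((319.5, 206.0), (12.0, 19.0), 90.0)
top tab_1 0.78 [328.  246.2] 222 w [ 0.4774 -0.1667] ((326.5, 244.5), (11.0, 19.0), 90.0)
top tab_1 0.63 [320.2 207.4] 210 w [ 0.5856 -0.1474] ((319.0, 206.0), (12.0, 18.0), 90.0)
top paint_pot 0.7 [314.5 160.8] 393 w [ 0.734 -0.138] ((313.0, 160.5), (23.0, 20.0), 90.0)
top tape_roll 0.78 [190.7 282.8] 509 w [0.3807 0.2169] ((185.5, 277.5), (29.0, 29.0),
[... 1103 characters left out ...]
334.8077087402344, 196.0384521484375), (16.36365509033203, 26.34825897216797), 33.6900634765625)
scene tab_1 0.88 [336.  193.7] 320 w [ 0.4687 -0.1391] ((334.9000244140625, 195.6999969482422), (15.652474403381348, 24.59674644470215), 26.56505012512207)
scene paint_pot 0.6 [254.7 181.6] 153 w [ 0.7057 -0.1048] ((252.5, 182.5), (9.0, 17.0), 90.0)
scene tape_roll 0.85 [279.1 327.3] 856 w [0.3848 0.2461] ((278.5, 322.0), (36.0, 37.0), 90.0)
scene small_tape 0.54 [382.5 201.2] 290 w [ 0.3817 -0.2508] ((384.5, 197.5), (17.0, 19.0), 90.0)
scene small_tape 0.54 [335.4 196.2] 337 w [ 0.4986 -0.1972] ((334.3000183105469, 195.90000915527344), (15.652474403381348, 25.491172790527344), 26.56505012512207)
```

View pics/top_crop.png

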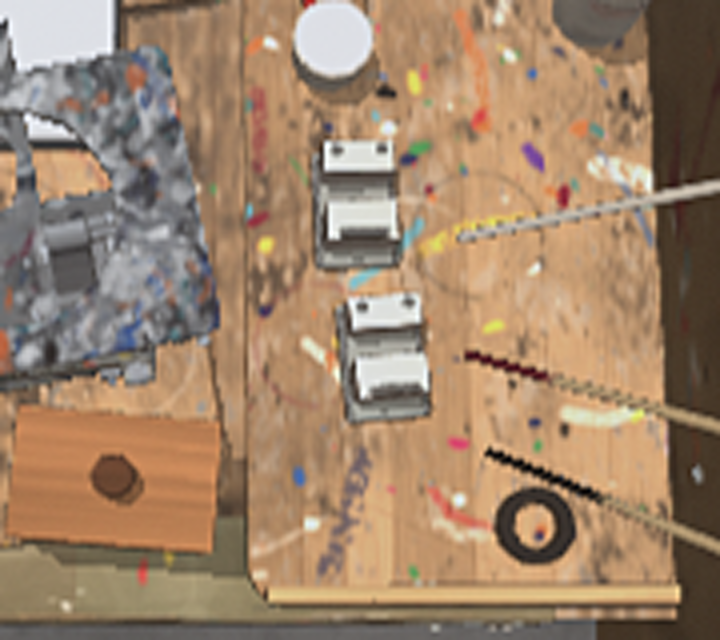

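View pics/scene_crop.png

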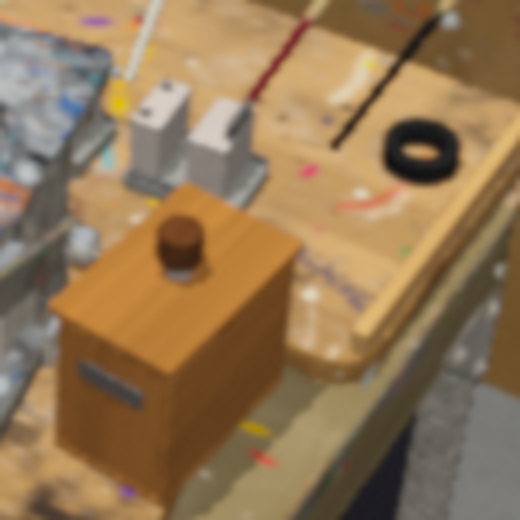

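Run:
```python
import cv2
a=cv2.imread('pics/top0.png')[140:300,100:300]; b=cv2.imread('pics/scene0.png')[140:300,170:370]
cv2.imwrite('pics/pa.png',cv2.resize(a,None,fx=4,fy=3.75,interpolation=cv2.INTER_CUBIC));cv2.imwrite('pics/pb.png',cv2.resize(b,None,fx=4,fy=3.75,interpolation=cv2.INTER_CUBIC))
```

```text
(no output)
```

View pics/pa.png

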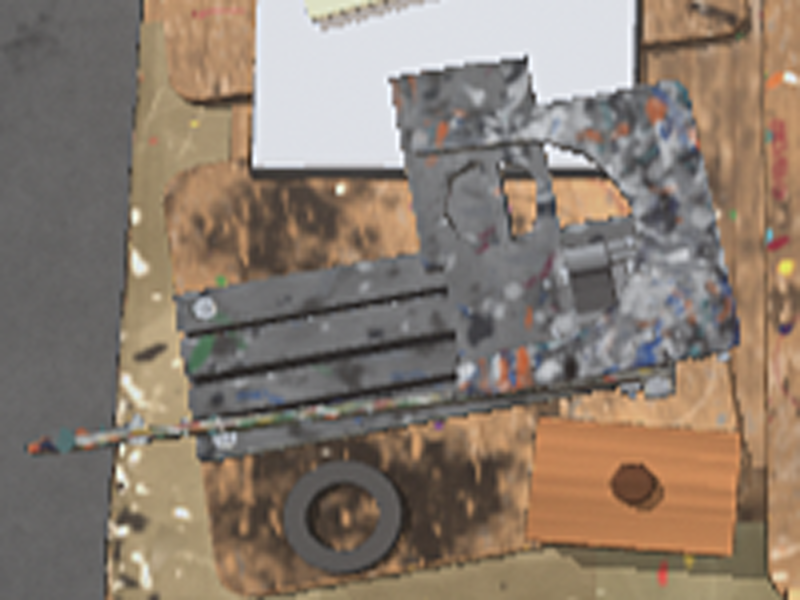

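View pics/pb.png

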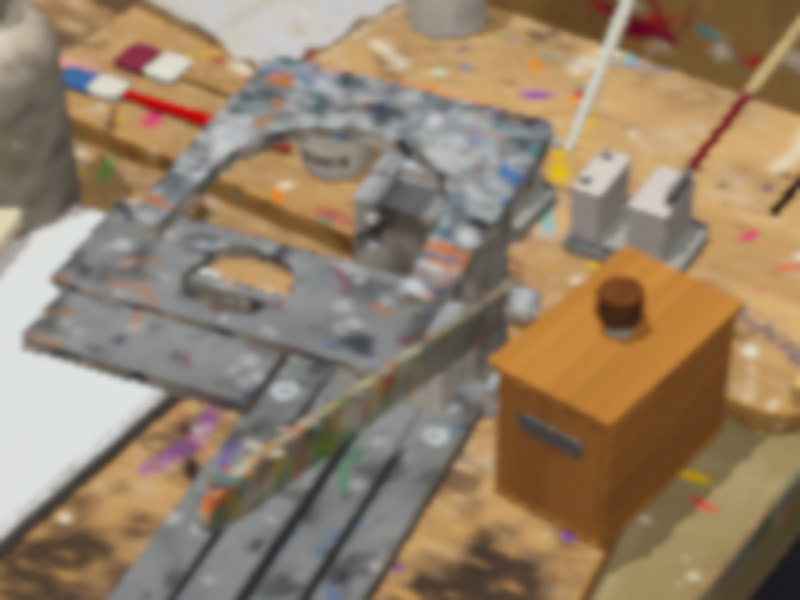

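Run:
```python
from h import *
np.set_printoptions(suppress=True,precision=4)
T,S=cam('top'),cam('scene')
def tri(a,b):
    o=[];A=np.zeros((3,3));bb=np.zeros(3)
    for c,px in((T,a),(S,b)):
        d=c[2]@np.linalg.inv(c[0])@np.array([*px,1.]);d/=np.linalg.norm(d);P=np.eye(3)-np.outer(d,d);A+=P;bb+=P@c[1]
    X=np.linalg.solve(A,bb);return X,proj(T,X)-a,proj(S,X)-b
print('tip',tri((109,258.7),(222,277)));print('lever base',tri((262,241),(296,217)))
print('press corner',tri((271,162.5),(307,172)))
print('knob',ray(T,(258.2,268.8),.15),ray(S,(325,216),.15))
cs=[ray(T,p,.116)[:2] for p in[(235,252),(285.5,255.2),(283,288),(232,284.5)]]
print(cs,np.mean(cs,0)); cs=np.array(cs); e=cs[0]-cs[1]+cs[3]-cs[2]; print('yaw of y axis minus 90',np.degrees(np.arctan2(e[1],e[0]))-90)
print(ray(T,(284,232),.2))
to([.41,.02,.25],0.0)
```

```text
tip (array([0.4265, 0.3614, 0.2573]), array([[0.2944, 0.5468]]), array([[-0.8045, -0.1988]]))
lever base (array([0.4908, 0.0141, 0.0977]), array([[-0.3427, -0.7352]]), array([[0.8936, 0.175 ]]))
press corner (array([ 0.5901, -0.0359,  0.2015]), array([[ 9.7647, 33.0515]]), array([[-32.8339, -14.0692]]))
knob [0.4113 0.0211 0.15  ] [0.4107 0.0235 0.15  ]
[array([0.4574, 0.0836]), array([ 0.4489, -0.0493]), array([ 0.3639, -0.0424]), array([0.3729, 0.09  ])] [0.4108 0.0205]
yaw of y axis minus 90 -3.760582921519344
[ 0.4983 -0.0436  0.2   ]
t 1.15 tcp [ 0.1921 -0.5684  0.2376] F [ 0.6 -0.5  1.1] op 0.0929
tool axes cols x,y,z in world [[-0.947, -0.0, 0.32], [-0.32, 0.0, -0.947], [0.0, -1.0, -0.0]]
turn deg tool [  0.   -71.33   0.  ]
shift tool [-0.3948 -0.0124 -0.4877] world d [0.2179 0.5884 0.0124]
```

Emit:
{"api": "carry_out", "payload": {
  "motion": [0,-0.04,0,0,0,0,1,0,-0.04,0,0,0,0,1,0,-0.04,0,0,0,0,1,0,-0.04,0,0,0,0,1,-0.01,0,-0.01,0,0,0,1]
}}

```text
t: 1.65
tool_pos: [0.1973, -0.5547, 0.4]
orientation: [-0.336, 2.053, -2.039]
force: [0.5, 0.1, 0.6]
opening: 0.0929
```

Emit:
{"api": "carry_out", "payload": {
  "motion": [-0.036,0,-0.032,0,0,0,1,-0.036,0,-0.032,0,0,0,1,-0.036,0,-0.032,0,0,0,1,-0.036,0,-0.032,0,0,0,1,-0.036,0,-0.032,0,0,0,1]
}}

```text
t: 2.15
tool_pos: [0.3181, -0.3418, 0.3988]
orientation: [-0.328, 2.057, -2.045]
force: [1.3, -0.4, 0.5]
opening: 0.093
```

Emit:
{"api": "carry_out", "payload": {
  "motion": [-0.036,0,-0.032,0,0,0,1,-0.036,0,-0.032,0,0,0,1,-0.036,0,-0.032,0,0,0,1,-0.036,0,-0.032,0,0,0,1,-0.036,0,-0.032,0,0,0,1]
}}

```text
t: 2.65
tool_pos: [0.441, -0.1239, 0.3975]
orientation: [-0.326, 2.057, -2.046]
force: [0.5, -1.0, 0.2]
opening: 0.093
```

Emit:
{"api": "carry_out", "payload": {
  "motion": [0,0,0,0,-8.5,0,1,0,0,0,0,-8.5,0,1,0,0,0,0,-8.5,0,1,0,0,0,0,-8.5,0,1,0,0,0,0,-8.5,0,1]
}}

```text
t: 3.15
tool_pos: [0.443, -0.1141, 0.3943]
orientation: [-0.927, 1.574, -1.559]
force: [-0.5, -0.1, 0.4]
opening: 0.093
```

Emit:
{"api": "carry_out", "payload": {
  "motion": [0,0,0,0,-8.5,0,1,0,0,0,0,-8.5,0,1,0,0,0,0,-8.5,0,1,0,0,0,0,-4,0,1,0,0,0,0,0,0,1]
}}

```text
t: 3.65
tool_pos: [0.4419, -0.1126, 0.3913]
orientation: [-1.218, 1.198, -1.181]
force: [0.6, 0.1, 0.2]
opening: 0.0933
```

Run:
```python
from h import *
to([.411,.02,.25],0.0)
cv2.imwrite('pics/w1.png',imaging.read_camera('wrist')); c=cam('wrist'); print(c)
```

```text
t 3.65 tcp [ 0.4419 -0.1126  0.3913] F [0.6 0.1 0.2] op 0.0933
tool axes cols x,y,z in world [[0.026, -0.004, 1.0], [-1.0, 0.009, 0.026], [-0.009, -1.0, -0.004]]
turn deg tool [ 0.25  1.5  -0.54]
shift tool [-0.132   0.1426 -0.0269] world d [-0.0309  0.1326 -0.1413]
(array([[299.19909663,   0.        , 280.20767219],
       [  0.        , 299.19909663, 208.45638855],
       [  0.        ,   0.        ,   1.        ]]), array([ 0.44018611, -0.04450131,  0.53819313]), array([[ 9.99692765e-01,  2.47823186e-02,  4.60442003e-04],
       [ 2.41644574e-02, -9.70296664e-01, -2.40708253e-01],
       [-5.51854328e-03,  2.40645425e-01, -9.70597406e-01]]))
```

View pics/w1.png

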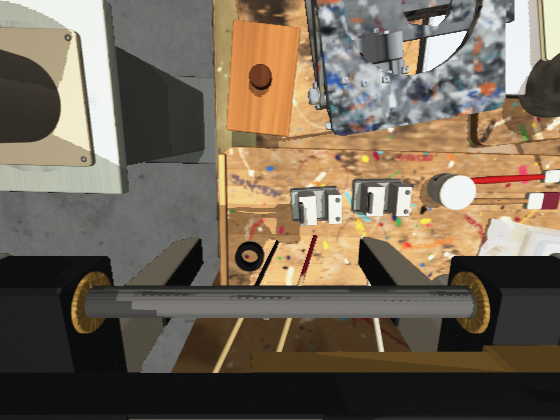

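Emit:
{"api": "carry_out", "payload": {
  "motion": [-0.033,0,-0.007,0.3,1.5,-0.5,1,-0.033,0,-0.007,0,0,0,1,-0.033,0.02,-0.007,0,0,0,1,-0.033,0.04,-0.007,0,0,0,1,0,0.04,0,0,0,0,0.5]
}}

```text
t: 4.2
tool_pos: [0.4159, 0.022, 0.2944]
orientation: [-1.19, 1.217, -1.231]
force: [0.7, 0.1, -0.3]
opening: 0.0887
```

Run:
```python
from h import *
im=imaging.read_camera('wrist'); cv2.imwrite('pics/w2.png',im); c=cam('wrist')
to([.411,.021,.142],0.0)
for th in("lid_knob","box_lid"):
  for d in models.outline_of('wrist',th):
    m=d['pixels']; print(th,d['confidence'],d['pixel'],m.sum(),ray(c,d['pixel'],.15))
to([.411,.021,.142],0.0)
print(proj(c,[[.411,.021,.15]]))
```

```text
t 4.25 tcp [0.413  0.0211 0.2861] F [ 0.1  0.3 -6.3] op 0.0851
tool axes cols x,y,z in world [[-0.022, 0.001, 1.0], [-1.0, 0.0, -0.022], [-0.0, -1.0, 0.001]]
turn deg tool [-0.04 -1.26 -0.01]
shift tool [ 0.0002  0.1441 -0.0021] world d [-2.000e-03 -1.000e-04 -1.441e-01]
lid_knob 0.86 [276.0, 187.4] 9239 [0.40836246 0.03861388 0.15      ]
box_lid 0.93 [276.0, 187.5] 9232 [0.40836002 0.03851677 0.15      ]
t 4.35 tcp [0.4143 0.0194 0.2925] F [-0.8 -0.1  0.3] op 0.0775
tool axes cols x,y,z in world [[-0.023, 0.004, 1.0], [-1.0, -0.001, -0.023], [0.001, -1.0, 0.004]]
turn deg tool [-0.22 -1.31  0.03]
shift tool [-0.0016  0.1505 -0.0039] world d [-0.0033  0.0016 -0.1505]
[[279.16785653 205.1981074 ]]
```

View pics/w2.png

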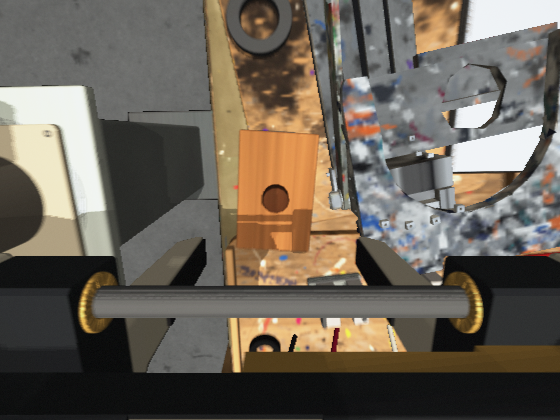

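Run:
```python
from h import *
c=cam('wrist');im=imaging.read_camera('wrist'); c2=cam('wrist'); print(c[1],c2[1])
x0,y0=220,110;cv2.imwrite('pics/w3.png',cv2.resize(im[y0:y0+150,x0:x0+120],None,fx=4,fy=4,interpolation=cv2.INTER_CUBIC))
b=im[150:240,240:310].astype(int); s=b.sum(2); m=(s<s.min()+90); print(np.argwhere(m).mean(0)[::-1]+[240,150],m.sum())
print(proj(c,[[.411,.021,.15]]))
to([.411,.021,.142],0.0)
```

```text
[0.41455558 0.08901134 0.43882014] [0.41533332 0.08854252 0.44140337]
[276.98979592 187.16326531] 98
[[277.38445243 201.96686563]]
t 4.4 tcp [0.4157 0.0189 0.2951] F [ 1.  -0.6  1.3] op 0.0736
tool axes cols x,y,z in world [[-0.023, 0.008, 1.0], [-1.0, -0.001, -0.023], [0.001, -1.0, 0.008]]
turn deg tool [-0.45 -1.34  0.05]
shift tool [-0.0021  0.1531 -0.0059] world d [-0.0047  0.0021 -0.1531]
```

View pics/w3.png

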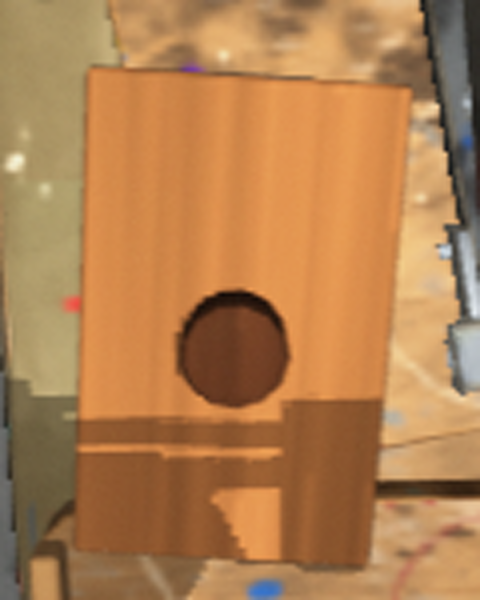

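Emit:
{"api": "carry_out", "payload": {
  "motion": [-0.0045,0.03,-0.004,-0.4,0,0,0.5,0,0.04,0,0,0,0,0.5,0,0.04,0,0,0,0,0.5,0,0.02,0,0,0,0,0.5,0,0,0,0,0,0,0.5]
}}

```text
t: 4.9
tool_pos: [0.4233, 0.0189, 0.1785]
orientation: [-1.176, 1.215, -1.249]
force: [-0.5, -0.4, -0.4]
opening: 0.0697
```

Run:
```python
from h import *
to([.412,.0235,.142],0.0)
im=imaging.read_camera('wrist'); cv2.imwrite('pics/w4.png',im)
to([.412,.0235,.142],0.0)
```

```text
t 4.9 tcp [0.4233 0.0189 0.1785] F [-0.5 -0.4 -0.4] op 0.0697
tool axes cols x,y,z in world [[-0.035, 0.025, 0.999], [-0.999, -0.003, -0.035], [0.002, -1.0, 0.025]]
turn deg tool [-1.43 -2.    0.16]
shift tool [-0.0042  0.0362 -0.0124] world d [-0.0113  0.0046 -0.0365]
t 4.95 tcp [0.4242 0.0189 0.1802] F [ 0.1 -0.2  0.4] op 0.0696
tool axes cols x,y,z in world [[-0.035, 0.027, 0.999], [-0.999, -0.004, -0.035], [0.003, -1.0, 0.027]]
turn deg tool [-1.56 -2.    0.17]
shift tool [-0.0043  0.0379 -0.0134] world d [-0.0122  0.0046 -0.0382]
```

View pics/w4.png

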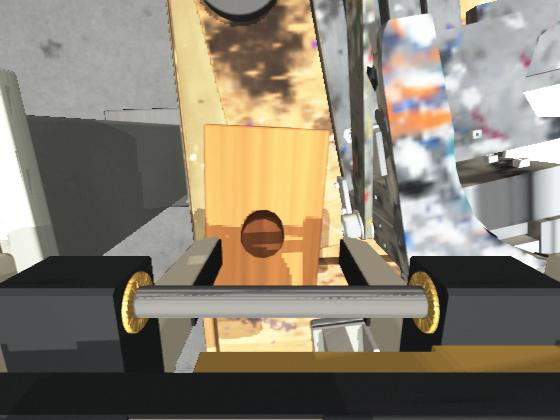

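Emit:
{"api": "carry_out", "payload": {
  "motion": [-0.004,0.01,-0.013,-1.6,-2,0.2,0.5,0,0,0,0,0,0,0.5,0,0,0,0,0,0,0.5,0,0,0,0,0,0,0.5,0,0,0,0,0,0,0.5]
}}

```text
t: 5.45
tool_pos: [0.4157, 0.0225, 0.1779]
orientation: [-1.203, 1.202, -1.213]
force: [0.6, 0.9, 0.0]
opening: 0.0699
```

Run:
```python
from h import *
to([.412,.0235,.142],0.0)
im=imaging.read_camera('wrist'); cv2.imwrite('pics/w4.png',im)
to([.412,.0235,.142],0.0)
print(robot.read_state()['q'])
```

```text
t 5.45 tcp [0.4157 0.0225 0.1779] F [0.6 0.9 0. ] op 0.0699
tool axes cols x,y,z in world [[0.001, 0.009, 1.0], [-1.0, 0.0, 0.001], [0.0, -1.0, 0.009]]
turn deg tool [-0.5   0.06  0.  ]
shift tool [-0.001   0.0359 -0.004 ] world d [-0.0037  0.001  -0.0359]
t 5.5 tcp [0.4156 0.0225 0.1779] F [ 0.4 -0.1  0.5] op 0.0695
tool axes cols x,y,z in world [[0.001, 0.009, 1.0], [-1.0, 0.0, 0.001], [0.0, -1.0, 0.009]]
turn deg tool [-0.5   0.06 -0.  ]
shift tool [-0.001   0.0359 -0.004 ] world d [-0.0036  0.001  -0.0359]
[-6.96723953e-02 -3.66704375e-01  2.05550877e+00  6.17573635e-04
  1.44412607e+00 -7.07461972e-02]
```

View pics/w4.png

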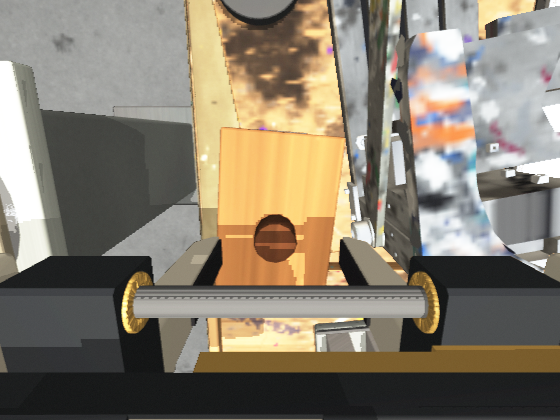

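Emit:
{"api": "carry_out", "payload": {
  "motion": [-0.001,0.02,-0.005,-0.7,0,0,0.5,0,0.014,-0.002,-0.4,0,0,0.5,0,0.003,0,0,0,0,0.5,0,0,0,0,0,0,0.5,0,0,0,0,0,0,0.5]
}}

```text
t: 6.0
tool_pos: [0.407, 0.0238, 0.1364]
orientation: [-1.22, 1.219, -1.201]
force: [0.0, 0.3, 0.8]
opening: 0.0695
```

Run:
```python
from h import *
c=cam('wrist');im=imaging.read_camera('wrist'); cv2.imwrite('pics/w5.png',im)
to([.412,.0235,.142],0.0)
print(proj(c,[[.412,.0235,.15]]))
```

```text
t 6.05 tcp [0.4071 0.0237 0.1366] F [-0.2  0.3 -0.2] op 0.0696
tool axes cols x,y,z in world [[0.001, -0.014, 1.0], [-1.0, 0.0, 0.001], [-0.0, -1.0, -0.014]]
turn deg tool [ 0.83  0.06 -0.01]
shift tool [ 0.0003 -0.0055  0.0048] world d [ 0.0049 -0.0002  0.0054]
[[291.90020277 278.98146569]]
```

View pics/w5.png

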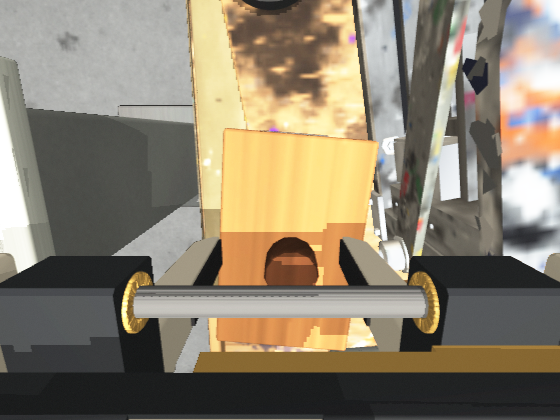

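Emit:
{"api": "carry_out", "payload": {
  "motion": [0,-0.004,0.004,0.6,0,0,0.5,0,0,0,0,0,0,0,0,0,0,0,0,0,-0.5,0,0,0,0,0,0,-1,0,0,0,0,0,0,-1],
  "squeeze": 25
}}

```text
t: 6.55
tool_pos: [0.4129, 0.0236, 0.1427]
orientation: [-1.21, 1.208, -1.209]
force: [-0.1, 0.3, 0.6]
opening: 0.0424
```

Emit:
{"api": "carry_out", "payload": {
  "motion": [0,0,0,0,0,0,-1,0,0,0,0,0,0,-1,0,-0.003,0,0,0,0,-1,0,-0.005,0,0,0,0,-1,0,0,0,0,0,0,-1]
}}

```text
t: 7.05
tool_pos: [0.4123, 0.0237, 0.1508]
orientation: [-1.21, 1.209, -1.208]
force: [0.2, -0.0, -1.5]
opening: 0.0275
```

Run:
```python
from h import *
to([.412,.0235,.25],0.0)
```

```text
t 7.05 tcp [0.4123 0.0237 0.1508] F [ 0.2 -0.  -1.5] op 0.0275
tool axes cols x,y,z in world [[0.001, -0.001, 1.0], [-1.0, -0.0, 0.001], [0.0, -1.0, -0.001]]
turn deg tool [0.06 0.06 0.  ]
shift tool [ 0.0002 -0.0992 -0.0004] world d [-0.0003 -0.0002  0.0992]
```

Emit:
{"api": "carry_out", "payload": {
  "motion": [0,-0.025,0,0,0,0,-1,0,-0.025,0,0,0,0,-1,0.02,-0.01,0,0,0,0,-1,0.03,0,-0.003,0,-2,0,-1,0.03,0,-0.003,0,-2,0,-1]
}}

```text
t: 7.55
tool_pos: [0.407, -0.0557, 0.213]
orientation: [-1.246, 1.153, -1.15]
force: [0.4, -0.1, -2.5]
opening: 0.0271
```

Emit:
{"api": "carry_out", "payload": {
  "motion": [0.03,0,-0.003,0,0,0,-1,0.03,0,-0.003,0,0,0,-1,0.025,0,0,0,0,0,-1,0,0,0,0,0,0,-1,0,0,0,0,0,0,-1]
}}

```text
t: 8.05
tool_pos: [0.4071, -0.1473, 0.2138]
orientation: [-1.245, 1.153, -1.153]
force: [0.1, 0.3, -2.4]
opening: 0.0275
```

Run:
```python
from h import *
to([.400,-.142,.0415],0.07)
im=imaging.read_camera('wrist'); cv2.imwrite('pics/w6.png',im)
im=imaging.read_camera('scene'); cv2.imwrite('pics/s6.png',im)
to([.400,-.142,.0415],0.07)
```

```text
t 8.05 tcp [ 0.4071 -0.1473  0.2138] F [ 0.1  0.3 -2.4] op 0.0275
tool axes cols x,y,z in world [[0.076, -0.0, 0.997], [-0.997, -0.001, 0.076], [0.001, -1.0, -0.0]]
turn deg tool [0.03 0.35 0.03]
shift tool [-0.0059  0.1723 -0.0066] world d [-0.0071  0.0053 -0.1723]
t 8.15 tcp [ 0.4072 -0.1466  0.2138] F [-0.4  0.7 -0.8] op 0.0273
tool axes cols x,y,z in world [[0.078, -0.0, 0.997], [-0.997, -0.001, 0.078], [0.001, -1.0, -0.0]]
turn deg tool [0.02 0.44 0.05]
shift tool [-0.0053  0.1723 -0.0068] world d [-0.0072  0.0046 -0.1723]
```

View pics/w6.png

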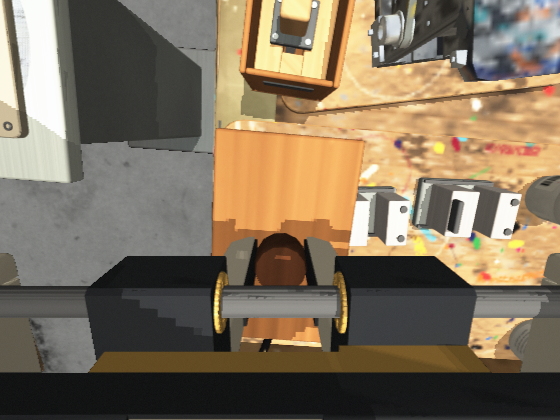

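View pics/s6.png

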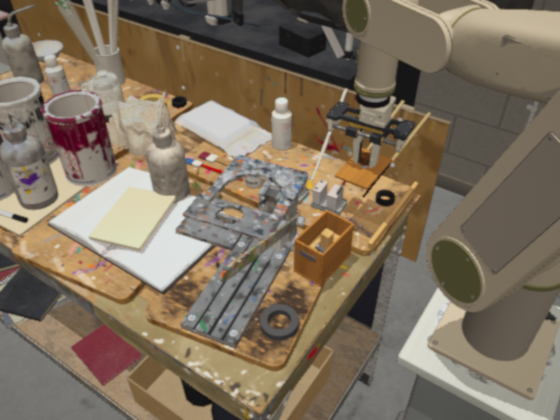

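Run:
```python
from h import *
T=cam('top'); S=cam('scene')
for n,p in [('black brush',(351.5,263)),('red',(347,239)),('black end of bristle',(380,274)),('rail l',(297,296)),('rail r',(399,297)),('tape c',(363.7,281)),('tape left',(354,281))]: print(n,ray(T,p,0.0))
print('scene black tip',ray(S,(280+335/4,160+147/4),0))
```

```text
black brush [ 0.43723754 -0.24221749  0.        ]
red [ 0.50677677 -0.23137872  0.        ]
black end of bristle [ 0.40580937 -0.32291383  0.        ]
rail l [ 0.34390462 -0.08440744  0.        ]
rail r [ 0.34102122 -0.37402155  0.        ]
tape c [ 0.38597806 -0.27543383  0.        ]
tape left [ 0.38598495 -0.24770488  0.        ]
scene black tip [ 0.43725434 -0.24983914  0.        ]
```

Emit:
{"api": "carry_out", "payload": {
  "motion": [-0.003,0.035,-0.004,0,0,0,-1,-0.002,0.035,-0.003,0,0,0,-1,0,0.03,0,0,0,0,-1,0,0.02,0,0,0,0,-1,0,0,0,0,0,0,-1]
}}

```text
t: 8.65
tool_pos: [0.4015, -0.1379, 0.0919]
orientation: [-1.246, 1.143, -1.15]
force: [-0.2, -0.2, -2.5]
opening: 0.0276
```

Run:
```python
from h import *
to([.400,-.142,.0415],0.07)
im=imaging.read_camera('wrist'); cv2.imwrite('pics/w7.png',im)
```

```text
t 8.65 tcp [ 0.4015 -0.1379  0.0919] F [-0.2 -0.2 -2.5] op 0.0276
tool axes cols x,y,z in world [[0.084, 0.004, 0.996], [-0.996, -0.002, 0.084], [0.002, -1.0, 0.004]]
turn deg tool [-0.24  0.83  0.12]
shift tool [ 0.0039  0.0504 -0.0021] world d [-0.0015 -0.0041 -0.0504]
```

View pics/w7.png

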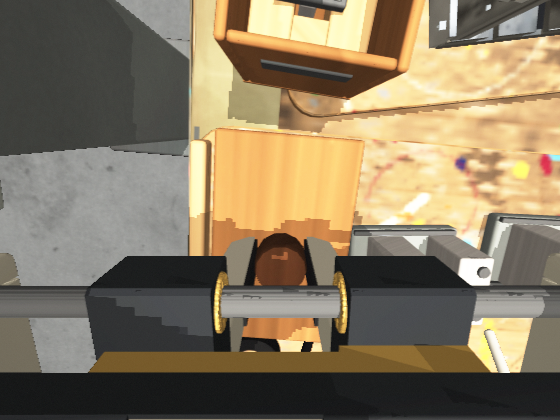

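Emit:
{"api": "carry_out", "payload": {
  "motion": [0.003,0.025,-0.002,-0.3,0.8,0,-1,0,0.015,-0.001,0,0,0,-1,0,0.007,0,0,0,0,-1,0,0,0,0,0,0,-1,0,0,0,0,0,0,-1]
}}

```text
t: 9.2
tool_pos: [0.4055, -0.142, 0.0531]
orientation: [-1.241, 1.144, -1.165]
force: [0.3, 0.1, -1.1]
opening: 0.0279
```

Run:
```python
from h import *
to([.400,-.142,.0415],0.07)
```

```text
t 9.2 tcp [ 0.4055 -0.142   0.0531] F [ 0.3  0.1 -1.1] op 0.0279
tool axes cols x,y,z in world [[0.074, 0.011, 0.997], [-0.997, -0.007, 0.074], [0.008, -1.0, 0.01]]
turn deg tool [-0.57  0.21  0.46]
shift tool [-0.0005  0.0115 -0.0056] world d [-0.0055  0.     -0.0116]
```

Emit:
{"api": "carry_out", "payload": {
  "motion": [0,0.006,-0.003,-0.6,0,0.4,-1,0,0.004,0,0,0,0,-1,0,0,0,0,0,0,-1,0,0.002,0,0,0,0,-1,0,0,0,0,0,0,-1]
}}

```text
t: 9.7
tool_pos: [0.4045, -0.1433, 0.0431]
orientation: [-1.243, 1.151, -1.158]
force: [-0.3, 0.3, -0.8]
opening: 0.0278
```

Run:
```python
from h import *
to([.400,-.142,.0415],0.07)
```

```text
t 9.7 tcp [ 0.4045 -0.1433  0.0431] F [-0.3  0.3 -0.8] op 0.0278
tool axes cols x,y,z in world [[0.074, 0.003, 0.997], [-0.997, -0.003, 0.074], [0.003, -1.0, 0.003]]
turn deg tool [-0.15  0.22  0.16]
shift tool [-0.0016  0.0016 -0.0044] world d [-0.0045  0.0013 -0.0016]
```

Emit:
{"api": "carry_out", "payload": {
  "motion": [0,0.002,0,0,0,0,-1,0,0.001,0,0,0,0,-1,0,0,0,0,0,0,-1,0,0,0,0,0,0,-0.1,0,0,0,0,0,0,0.1]
}}

```text
t: 10.2
tool_pos: [0.4051, -0.1436, 0.0411]
orientation: [-1.243, 1.151, -1.159]
force: [-0.2, -0.4, -0.6]
opening: 0.0389
```

Emit:
{"api": "carry_out", "payload": {
  "motion": [0,0,0,0,0,0,0.1,0,-0.01,0,0,0,0,0.1,0,-0.04,0,0,0,0,0.1,0,-0.05,0,0,0,0,0.1,0,-0.05,0,0,0,0,0.1]
}}

```text
t: 10.7
tool_pos: [0.3991, -0.1405, 0.189]
orientation: [-1.248, 1.165, -1.146]
force: [1.5, -0.7, 0.7]
opening: 0.051
```

Emit:
{"api": "carry_out", "payload": {
  "motion": [-0.035,-0.03,0,0,0,0,0,-0.035,0,0,0,0,0,0,-0.035,0,0,0,0,0,0,-0.03,0,0,0,0,0,0,0,0,0,0,0,0,0]
}}

```text
t: 11.2
tool_pos: [0.3938, -0.004, 0.2361]
orientation: [-1.235, 1.149, -1.165]
force: [-0.2, 0.6, 0.3]
opening: 0.0464
```

Run:
```python
from h import *
to([.411,.021,.25],1.57)
im=imaging.read_camera('wrist'); cv2.imwrite('pics/w8.png',im)
im=imaging.read_camera('top'); cv2.imwrite('pics/t8.png',im)
to([.411,.021,.25],1.57)
print(robot.read_state()['q'])
```

```text
t 11.2 tcp [ 0.3938 -0.004   0.2361] F [-0.2  0.6  0.3] op 0.0464
tool axes cols x,y,z in world [[0.069, 0.011, 0.998], [-0.998, -0.002, 0.069], [0.003, -1.0, 0.011]]
turn deg tool [ -0.4  -85.98   0.6 ]
shift tool [-0.0237 -0.0138  0.019 ] world d [0.0172 0.025  0.0139]
t 11.3 tcp [ 0.3941 -0.0063  0.2357] F [-0.4  0.6  0.1] op 0.0465
tool axes cols x,y,z in world [[0.068, 0.011, 0.998], [-0.998, -0.003, 0.068], [0.004, -1.0, 0.011]]
turn deg tool [ -0.33 -86.05   0.65]
shift tool [-0.0261 -0.0142  0.0189] world d [0.0169 0.0273 0.0143]
[-1.44836346e-01 -4.71027902e-01  2.02599628e+00 -1.60593739e-03
  1.57517309e+00 -2.13065127e-01]
```

View pics/w8.png

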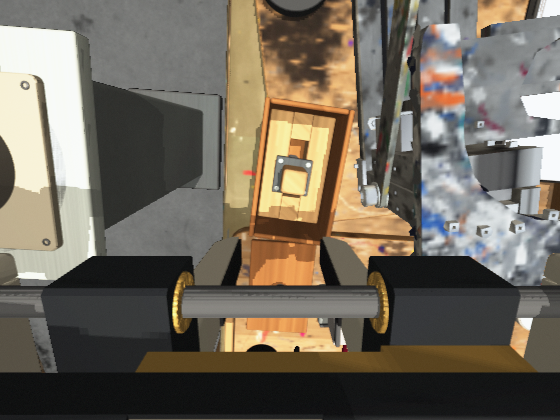

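View pics/t8.png

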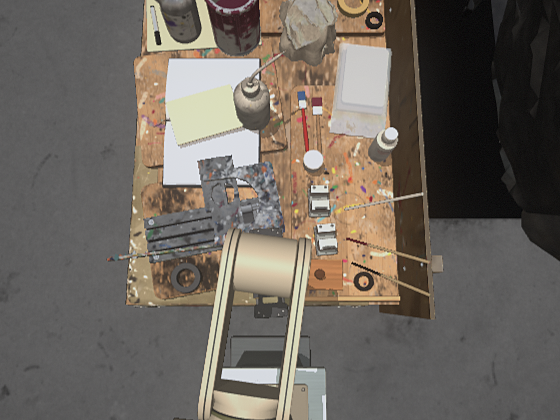

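Run:
```python
from h import *
c=cam('wrist');im=imaging.read_camera('wrist'); 
x0,y0=230,80;cv2.imwrite('pics/w9.png',cv2.resize(im[y0:y0+170,x0:x0+140],None,fx=4,fy=4,interpolation=cv2.INTER_CUBIC))
for d in models.outline_of('wrist','gap_gauge'):
    print(d['confidence'],d['pixel'],d['pixels'].sum())
for p,z in [((296,182),.1),((293,177),.058)]: print(ray(c,p,z))
G=np.array([.411,.022])
print(proj(c,[[.411,.022,.1]]))
```

```text
0.61 [291.1, 171.7] 1374
[0.40798189 0.01691632 0.1       ]
[0.40739805 0.01524266 0.058     ]
[[299.60988227 176.91543551]]
```

View pics/w9.png

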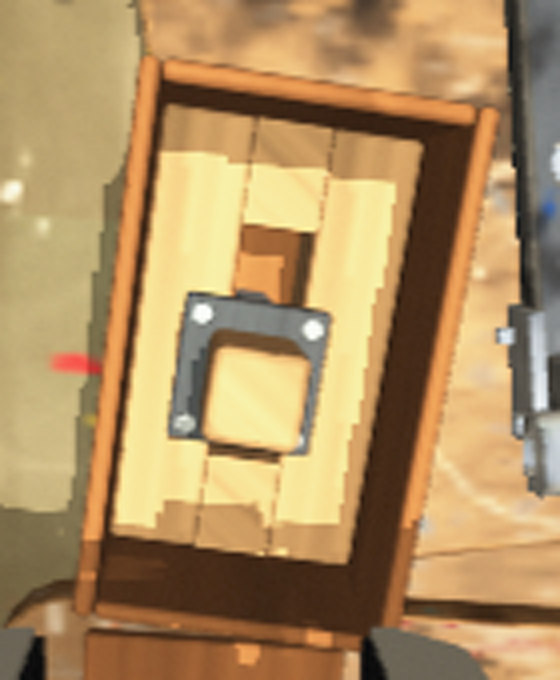

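Emit:
{"api": "carry_out", "payload": {
  "motion": [0,0,0,0,-8.2,0,0,0,0,0,0,-8.2,0,0,0,0,0,0,-8.2,0,0,0,0,0,0,-8.2,0,0,0,0,0,0,-8.2,0,0]
}}

```text
t: 11.9
tool_pos: [0.3934, -0.0131, 0.2339]
orientation: [-1.486, 0.6, -0.611]
force: [0.2, -0.6, -0.0]
opening: 0.0465
```

Emit:
{"api": "carry_out", "payload": {
  "motion": [0,0,0,0,-8.2,0,0,0,0,0,0,-8.2,0,0,0,0,0,0,-8.2,0,0,0,0,0,0,-8.2,0,0,0,0,0,0,-6,0,0]
}}

```text
t: 12.4
tool_pos: [0.3927, -0.0195, 0.2324]
orientation: [-1.575, 0.06, -0.062]
force: [0.2, 0.3, -0.3]
opening: 0.0466
```

Emit:
{"api": "carry_out", "payload": {
  "motion": [0.01,0,0.02,0,0,0,0,0,0,0,0,0,0,0,0,0,0,0,0,0,0,0,0,0,0,0,0,0,0,0,0,0,0,0,0]
}}

```text
t: 12.9
tool_pos: [0.4036, -0.0054, 0.2312]
orientation: [-1.576, 0.066, -0.062]
force: [-0.1, 0.4, 0.2]
opening: 0.0466
```

Run:
```python
from h import *
c=cam('wrist');im=imaging.read_camera('wrist'); cv2.imwrite('pics/w10.png',im)
to([.407,.020,.20],1.49)
print(proj(c,[[.407,.020,.1],[.407,.02,.083]]), robot.read_state()['q'])
for d in models.outline_of('wrist','gap_gauge'):
    print(d['confidence'],d['pixel'],d['pixels'].sum())
```

```text
t 12.95 tcp [ 0.4036 -0.0054  0.2312] F [-0.4 -0.4 -0.2] op 0.0466
tool axes cols x,y,z in world [[0.997, -0.003, 0.081], [-0.081, -0.006, 0.997], [-0.002, -1.0, -0.006]]
turn deg tool [ 0.36 -0.03 -0.14]
shift tool [0.0014 0.031  0.0258] world d [ 0.0034  0.0254 -0.0312]
[[307.36306781 208.65076667]
 [305.99465341 204.50366978]] [-0.13476543 -0.42318344  2.00015674 -0.00644949  1.56670324 -1.62422032]
0.68 [300.7, 196.1] 1429
```

View pics/w10.png

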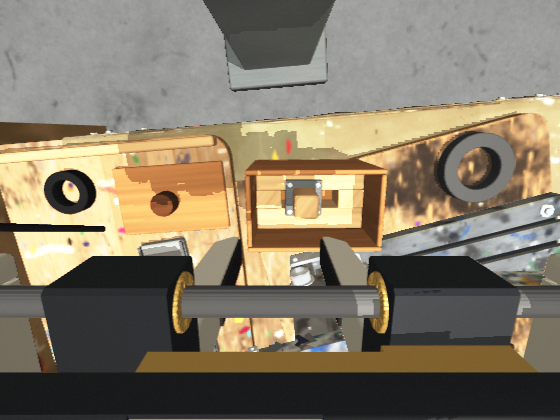

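Emit:
{"api": "carry_out", "payload": {
  "motion": [0.001,0,0.013,0,0,0,0,0.001,0.02,0.013,0.3,0,0,0,0,0.03,0,0,0,0,0,0,0.02,0,0,0,0,0,0,0,0,0,0,0,0]
}}

```text
t: 13.5
tool_pos: [0.4087, 0.0203, 0.1607]
orientation: [-1.571, 0.064, -0.067]
force: [-1.0, 0.6, -0.3]
opening: 0.0466
```

Run:
```python
from h import *
c=cam('wrist');im=imaging.read_camera('wrist'); cv2.imwrite('pics/w11.png',im)
to([.4055,.020,.084],1.49)
print(proj(c,[[.4055,.020,.1],[.407,.02,.083]]))
```

```text
t 13.55 tcp [0.4093 0.0202 0.1622] F [0.5 0.7 0.3] op 0.0468
tool axes cols x,y,z in world [[0.997, 0.004, 0.083], [-0.083, -0.001, 0.997], [0.004, -1.0, -0.001]]
turn deg tool [ 0.06 -0.12  0.21]
shift tool [-0.0041  0.0782 -0.0004] world d [-0.0038 -0.0002 -0.0782]
[[278.96949961 226.27824558]
 [279.24269776 221.39585765]]
```

View pics/w11.png

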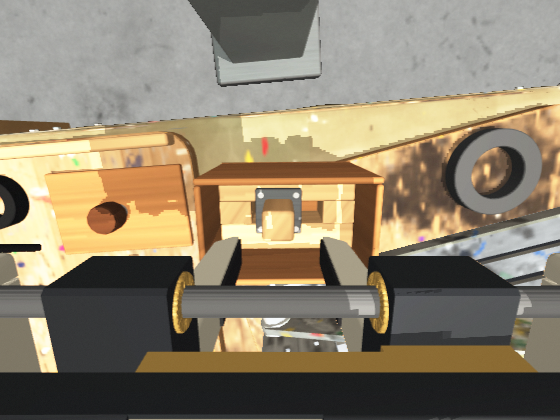

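Emit:
{"api": "carry_out", "payload": {
  "motion": [-0.004,0.02,0,0,0,0.2,0,0,0.02,0,0,0,0,0,0,0.015,0,0,0,0,0,0,0.01,0,0,0,0,0,0,0,0,0,0,0,0]
}}

```text
t: 14.05
tool_pos: [0.4102, 0.0194, 0.103]
orientation: [-1.571, 0.058, -0.074]
force: [-0.2, -0.2, -0.1]
opening: 0.0469
```

Run:
```python
from h import *
c=cam('wrist');im=imaging.read_camera('wrist'); cv2.imwrite('pics/w12.png',im)
to([.4055,.020,.084],1.49)
```

```text
t 14.1 tcp [0.4108 0.0193 0.1039] F [-0.   0.3  0.3] op 0.0467
tool axes cols x,y,z in world [[0.996, 0.012, 0.084], [-0.084, -0.002, 0.996], [0.012, -1.0, -0.001]]
turn deg tool [ 0.07 -0.18  0.68]
shift tool [-0.0055  0.0198  0.0003] world d [-0.0053  0.0007 -0.0199]
```

View pics/w12.png

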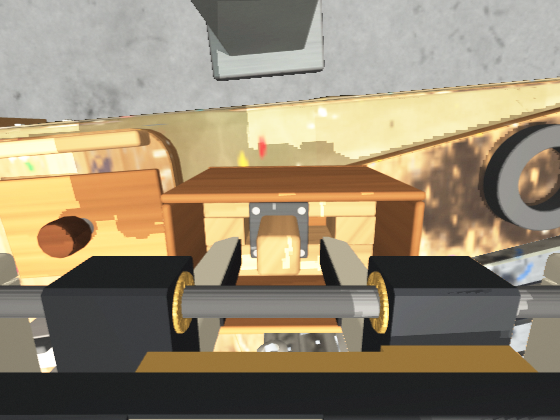

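Emit:
{"api": "carry_out", "payload": {
  "motion": [-0.006,0.008,0,0,0,0.7,0,-0.001,0.008,0,0,0,0.2,0,0,0.003,0,0,0,0,0,0,0,0,0,0,0,0,0,0,0,0,0,0,0]
}}

```text
t: 14.6
tool_pos: [0.4053, 0.0197, 0.0862]
orientation: [-1.571, 0.067, -0.065]
force: [-0.2, 0.1, -0.6]
opening: 0.047
```

Run:
```python
from h import *
to([.4055,.020,.084],1.49)
```

```text
t 14.6 tcp [0.4053 0.0197 0.0862] F [-0.2  0.1 -0.6] op 0.047
tool axes cols x,y,z in world [[0.996, -0.001, 0.084], [-0.084, -0.001, 0.996], [-0.001, -1.0, -0.001]]
turn deg tool [ 0.07 -0.18 -0.06]
shift tool [0.0002 0.0022 0.0003] world d [ 0.0002  0.0003 -0.0022]
```

Emit:
{"api": "carry_out", "payload": {
  "motion": [0,0,0,0,0,0,-1,0,0,0,0,0,0,-1,0,0,0,0,0,0,-1,0,0,0,0,0,0,-1,0,0,0,0,0,0,-1],
  "squeeze": 30
}}

```text
t: 15.1
tool_pos: [0.4057, 0.0196, 0.0868]
orientation: [-1.571, 0.066, -0.066]
force: [-0.1, 0.1, -0.8]
opening: 0.0236
```

Emit:
{"api": "carry_out", "payload": {
  "motion": [0,-0.02,0,0,0,0,-1,0,-0.03,0,0,0,0,-1,0,-0.04,0,0,0,0,-1,0,-0.02,0,0,0,0,-1,0,0,0,0,0,0,-1]
}}

```text
t: 15.6
tool_pos: [0.4045, 0.0199, 0.1981]
orientation: [-1.571, 0.068, -0.064]
force: [0.2, 0.4, -2.7]
opening: 0.0238
```

Run:
```python
from h import *
to([.4055,.020,.20],1.49)
im=imaging.read_camera('wrist'); cv2.imwrite('pics/w13.png',im)
to([.5,-.165,.24],1.49)
```

```text
t 15.6 tcp [0.4045 0.0199 0.1981] F [ 0.2  0.4 -2.7] op 0.0238
tool axes cols x,y,z in world [[0.996, -0.003, 0.084], [-0.084, -0.001, 0.996], [-0.003, -1.0, -0.001]]
turn deg tool [ 0.06 -0.18 -0.16]
shift tool [ 0.001  -0.0019  0.0002] world d [0.001  0.0001 0.0019]
t 15.65 tcp [0.404  0.02   0.1967] F [ 0.6 -0.  -2.1] op 0.0237
tool axes cols x,y,z in world [[0.996, -0.004, 0.084], [-0.084, -0.001, 0.996], [-0.004, -1.0, -0.001]]
turn deg tool [ 0.06 -0.18 -0.24]
shift tool [ 0.111  -0.0436 -0.1763] world d [ 0.096  -0.185   0.0433]
```

View pics/w13.png

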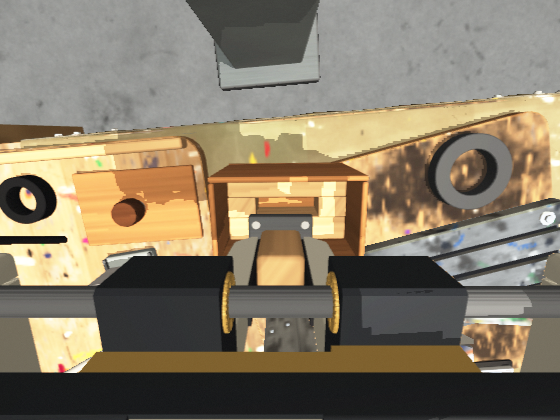

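Emit:
{"api": "carry_out", "payload": {
  "motion": [0,-0.02,0,0,0,0,-1,0.003,-0.01,-0.036,0,0,0,-1,0.003,0,-0.04,0,0,0,-1,0.003,0,-0.04,0,0,0,-1,0.003,0,-0.04,0,0,0,-1]
}}

```text
t: 16.15
tool_pos: [0.4001, -0.1356, 0.2176]
orientation: [-1.567, 0.069, -0.046]
force: [0.6, 0.3, -1.6]
opening: 0.0236
```

Emit:
{"api": "carry_out", "payload": {
  "motion": [0.003,0,-0.03,0,0,0,-1,0.045,0,0.004,0,0,0,-1,0.045,0,0.004,0,0,0,-1,0.045,0,0.004,0,0,0,-1,0,0,0,0,0,0,-1]
}}

```text
t: 16.65
tool_pos: [0.5334, -0.1714, 0.1984]
orientation: [-1.561, 0.094, -0.042]
force: [-1.8, 0.2, -3.4]
opening: 0.0237
```

Emit:
{"api": "carry_out", "payload": {
  "motion": [0.04,0,0.003,0,0,0,-1,0.02,0,0.002,0,0,0,-1,0,0,0,0,0,0,-1,0,0,0,0,0,0,-1,0,0,0,0,0,0,-1]
}}

```text
t: 17.15
tool_pos: [0.5863, -0.1686, 0.18]
orientation: [-1.553, 0.112, -0.023]
force: [0.5, 0.4, -1.2]
opening: 0.0237
```

Run:
```python
from h import *
to([.61,-.165,.23],1.57)
c=cam('wrist'); im=imaging.read_camera('wrist'); cv2.imwrite('pics/w14.png',im); np.savez('pics/c14.npz',K=c[0],p=c[1],R=c[2])
to([.61,-.165,.23],1.57)
```

```text
t 17.15 tcp [ 0.5863 -0.1686  0.18  ] F [ 0.5  0.4 -1.2] op 0.0237
tool axes cols x,y,z in world [[0.995, -0.056, 0.086], [-0.085, 0.018, 0.996], [-0.058, -0.998, 0.014]]
turn deg tool [-0.92 -4.88 -3.27]
shift tool [ 0.0204 -0.0511  0.0063] world d [0.0237 0.0036 0.05  ]
t 17.2 tcp [ 0.5862 -0.1687  0.1802] F [-0.4 -0.5 -1.9] op 0.024
tool axes cols x,y,z in world [[0.995, -0.056, 0.086], [-0.085, 0.018, 0.996], [-0.058, -0.998, 0.014]]
turn deg tool [-0.92 -4.89 -3.27]
shift tool [ 0.0205 -0.051   0.0064] world d [0.0238 0.0037 0.0498]
```

View pics/w14.png

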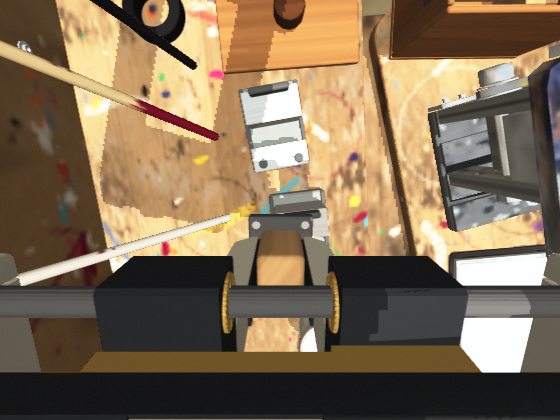

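Emit:
{"api": "carry_out", "payload": {
  "motion": [0,-0.04,0,-0.9,0,-3.3,-1,0.02,-0.03,0.002,0,0,0,-1,0.03,0,0.002,0,0,-0.5,-1,0.02,0,0,0,0,-0.5,-1,0,0,0,0,0,0,-1]
}}

```text
t: 17.7
tool_pos: [0.6546, -0.1718, 0.2529]
orientation: [-1.573, 0.056, -0.084]
force: [-0.2, -0.4, -1.7]
opening: 0.024
```

Run:
```python
from h import *
c=cam('wrist'); im=imaging.read_camera('wrist'); cv2.imwrite('pics/w15.png',im); c2=cam('wrist');np.savez('pics/c15.npz',K=c[0],p=c[1],R=c[2])
print(c[1],c2[1])
to([.65,-.165,.24],1.57)
```

```text
[ 0.5825214  -0.16459122  0.39797954] [ 0.58176351 -0.16455957  0.39783627]
t 17.75 tcp [ 0.6537 -0.1717  0.2527] F [ 0.2  1.  -1.8] op 0.024
tool axes cols x,y,z in world [[0.996, 0.017, 0.089], [-0.089, -0.004, 0.996], [0.017, -1.0, -0.002]]
turn deg tool [ 0.18 -5.04  0.96]
shift tool [-0.0045  0.0126  0.0064] world d [-0.0037  0.0067 -0.0127]
```

View pics/w15.png

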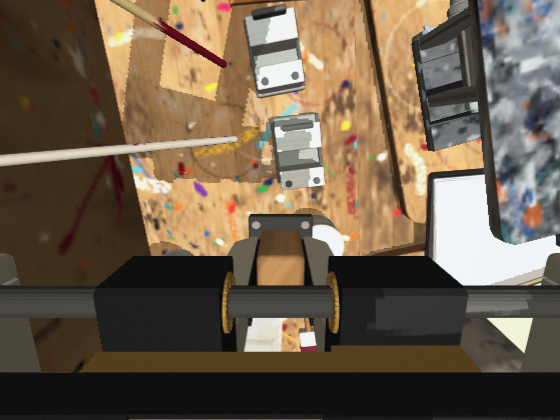

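Run:
```python
import cv2
im=cv2.imread('pics/w15.png')
for i,(x0,y0) in enumerate([(235,0),(262,105)]):
    a=cv2.resize(im[y0:y0+100,x0:x0+80],None,fx=7,fy=6,interpolation=cv2.INTER_CUBIC)
    a=cv2.resize(im[y0:y0+100,x0:x0+80],None,fx=6,fy=6,interpolation=cv2.INTER_CUBIC)
    for k in range(0,80,10): cv2.putText(a,str(x0+k),(k*6,8),0,.3,(0,0,255),1); cv2.line(a,(k*6,0),(k*6,4),(0,0,255),1)
    for k in range(0,100,10): cv2.putText(a,str(y0+k),(0,k*6),0,.3,(0,0,255),1)
    cv2.imwrite(f'pics/g{i+1}.png',a)
```

```text
(no output)
```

View pics/g1.png

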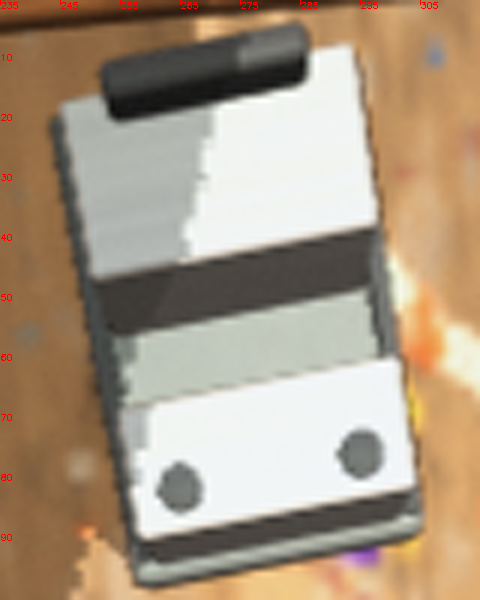

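View pics/g2.png

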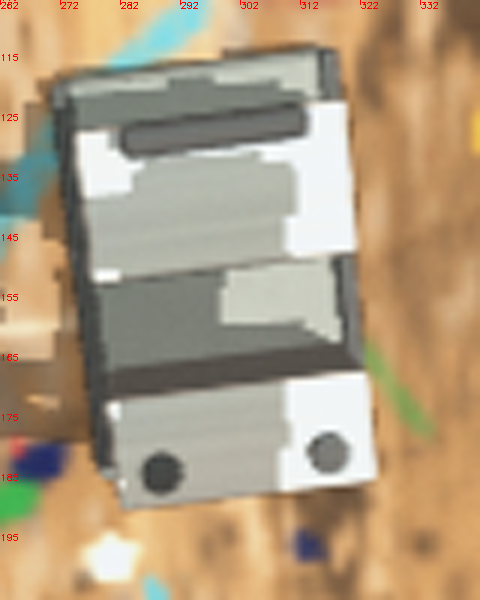

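```bash
cat > fit.py <<'E'
from h import *
from scipy.optimize import least_squares
def fit(c,pts,x0):
    def model(p):
        x,y,a,v=p; L=[]
        for X in (v-.043,v-.015,.015,.037):
            for Y in(-.025,.025): L.append([x+X*np.cos(a)-Y*np.sin(a),y+X*np.sin(a)+Y*np.cos(a),.06])
        return np.array(L)
    r=least_squares(lambda p:((proj(c,model(p))-pts)).ravel(),x0,x_scale=[.01,.01,.1,.01])
    return r.x,np.sqrt(np.mean(r.fun**2)),r.fun.reshape(-1,2)
E
python3 - <<'E'
from fit import *
np.set_printoptions(suppress=True,precision=4)
d=np.load('pics/c15.npz'); c=(d['K'],d['p'],d['R'])
g1=np.array([(62,107),(352,45),(93,277),(380,225),(122,407),(398,357),(138,537),(416,487)])/6+[235,0]
g2=np.array([(75,135),(345,100),(92,275),(357,247),(107,400),(368,372),(122,508),(378,480)])/6+[262,105]
for g,x in((g1,.5),(g2,.6)):
    p,e,f=fit(c,g-.5,[x,-.16,-.1,.01]); print(p,'yaw deg',np.degrees(p[2]),'rms px',e)
T=cam('top'); print(ray(T,(319,199),.06),ray(T,(325.7,237.5),.06))
E
```

```text
[ 0.5047 -0.1642  0.0827  0.0106] yaw deg 4.740818820358157 rms px 0.6960200239263353
[ 0.6157 -0.1466  0.0299  0.0084] yaw deg 1.7148491738369647 rms px 0.6615261183041902
[ 0.6126 -0.146   0.06  ] [ 0.5032 -0.1625  0.06  ]
```

Run:
```python
from h import *
np.set_printoptions(suppress=True,precision=1)
d=np.load('pics/c15.npz'); c=(d['K'],d['p'],d['R'])
s,p,Rm=pose()
for x in(-.02,.02):
  for z in (-.02,.02):
    for y in (.0288,.0368):
      print(x,z,y,proj(c,p+Rm@np.array([x,y,z])))
im=cv2.imread('pics/w15.png'); cv2.imwrite('pics/sh.png',cv2.resize(im[200:300,230:335],None,fx=6,fy=6,interpolation=cv2.INTER_CUBIC))
to([.5102,-.1637,.20],np.radians(94.7))
```

```text
-0.02 -0.02 0.0288 [[246.6 214.5]]
-0.02 -0.02 0.0368 [[248.  211.1]]
-0.02 0.02 0.0288 [[312.3 214.5]]
-0.02 0.02 0.0368 [[311.  211.1]]
0.02 -0.02 0.0288 [[248.3 274.5]]
0.02 -0.02 0.0368 [[249.5 269. ]]
0.02 0.02 0.0288 [[310.7 274.6]]
0.02 0.02 0.0368 [[309.5 269. ]]
t 17.75 tcp [ 0.7 -0.2  0.3] F [ 0.2  1.  -1.8] op 0.024
tool axes cols x,y,z in world [[0.996, 0.017, 0.089], [-0.089, -0.004, 0.996], [0.017, -1.0, -0.002]]
turn deg tool [ 0.2 -9.8  0.9]
shift tool [-0.1  0.1 -0. ] world d [-0.1  0.  -0.1]
```

View pics/sh.png

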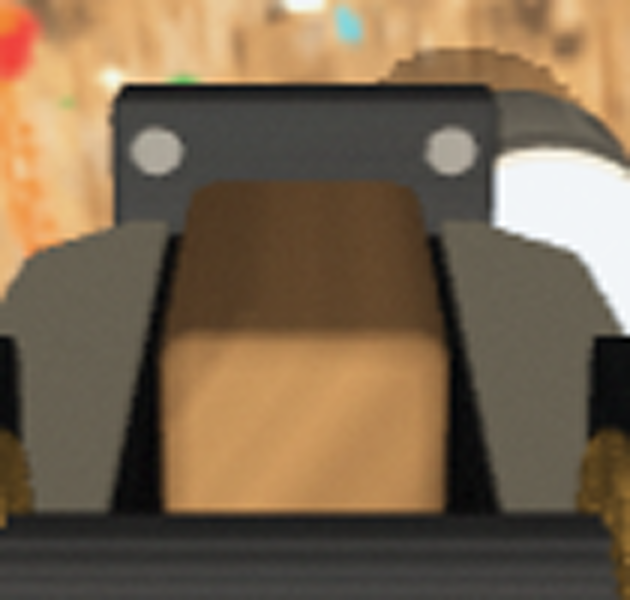

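Emit:
{"api": "carry_out", "payload": {
  "motion": [-0.035,0,-0.001,0,-3,0.9,-1,-0.04,0,0.001,0,-3,0,-1,-0.04,0,0.003,0,-3,0,-1,-0.025,0,0,0,-0.8,0,-1,0,0,0,0,0,0,-1]
}}

```text
t: 18.25
tool_pos: [0.5024, -0.1657, 0.2483]
orientation: [-1.571, -0.064, 0.075]
force: [1.1, -1.0, -1.5]
opening: 0.0239
```

Run:
```python
from h import *
to([.509,-.164,.20],np.radians(94.7))
```

```text
t 18.25 tcp [ 0.5024 -0.1657  0.2483] F [ 1.1 -1.  -1.5] op 0.0239
tool axes cols x,y,z in world [[0.996, -0.007, -0.088], [0.088, -0.001, 0.996], [-0.007, -1.0, -0.001]]
turn deg tool [ 0.05  0.37 -0.4 ]
shift tool [0.0071 0.0482 0.0012] world d [ 0.0066  0.0017 -0.0483]
```

Emit:
{"api": "carry_out", "payload": {
  "motion": [0.006,0.02,0.001,0,0.3,-0.4,-1,0,0.03,0,0,0,0,-1,0,0.025,0,0,0,0,-1,0,0.01,0,0,0,0,-1,0,0,0,0,0,0,-1]
}}

```text
t: 18.75
tool_pos: [0.5061, -0.1646, 0.1631]
orientation: [-1.573, -0.066, 0.059]
force: [0.1, -0.5, -2.2]
opening: 0.0237
```

Emit:
{"api": "carry_out", "payload": {
  "motion": [0,0,0,0,0,0,-1,0,0,0,0,0,0,-1,0,0,0,0,0,0,-1,0,0,0,0,0,0,-1,0,0,0,0,0,0,-1]
}}

```text
t: 19.25
tool_pos: [0.5084, -0.1656, 0.168]
orientation: [-1.576, -0.071, 0.054]
force: [-0.2, 0.2, -1.9]
opening: 0.0237
```

Run:
```python
from h import *
to([.509,-.164,.150],np.radians(94.7))
im=imaging.read_camera('wrist');cv2.imwrite('pics/w16.png',im)
im=imaging.read_camera('scene');cv2.imwrite('pics/s16.png',cv2.resize(im[130:260,270:400],None,fx=4,fy=4,interpolation=cv2.INTER_CUBIC))
```

```text
t 19.25 tcp [ 0.5084 -0.1656  0.168 ] F [-0.2  0.2 -1.9] op 0.0237
tool axes cols x,y,z in world [[0.997, 0.011, -0.079], [0.079, -0.005, 0.997], [0.01, -1.0, -0.006]]
turn deg tool [ 0.36 -0.16  0.59]
shift tool [0.0006 0.018  0.0017] world d [ 0.0006  0.0016 -0.018 ]
```

View pics/w16.png

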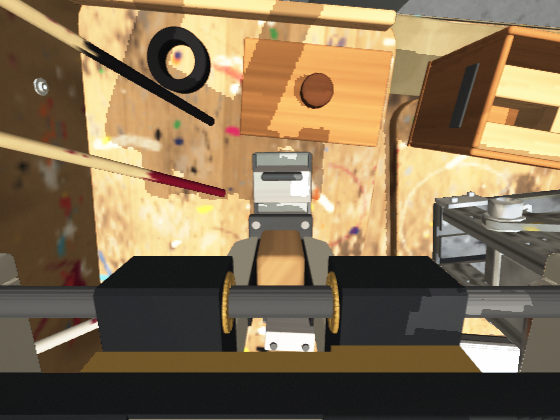

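View pics/s16.png

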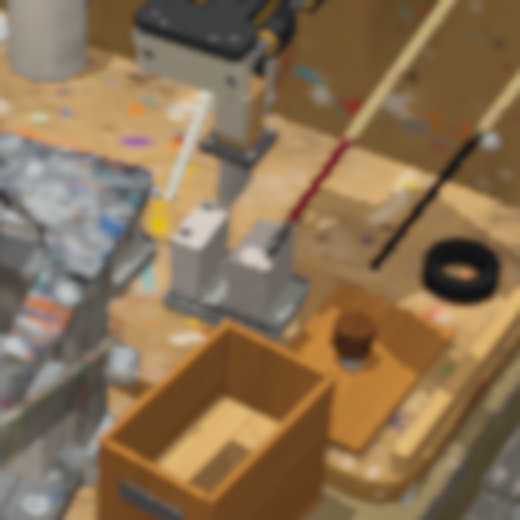

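Emit:
{"api": "carry_out", "payload": {
  "motion": [0,0.015,0.0015,0.4,0,0.6,-1,0,0.012,0,0,0,0.3,-1,0,0.005,0,0,0,0,-1,0,0,0,0,0,0,-1,0,0,0,0,0,0,-1]
}}

```text
t: 19.85
tool_pos: [0.5073, -0.1635, 0.1312]
orientation: [-1.567, -0.055, 0.07]
force: [0.5, 0.3, -2.7]
opening: 0.0236
```

Run:
```python
from h import *
to([.509,-.164,.097],np.radians(94.7))
im=imaging.read_camera('scene');cv2.imwrite('pics/s17.png',cv2.resize(im[130:260,270:400],None,fx=4,fy=4,interpolation=cv2.INTER_CUBIC))
```

```text
t 19.85 tcp [ 0.5073 -0.1635  0.1312] F [ 0.5  0.3 -2.7] op 0.0236
tool axes cols x,y,z in world [[0.997, -0.01, -0.079], [0.079, 0.002, 0.997], [-0.01, -1.0, 0.003]]
turn deg tool [-0.17 -0.16 -0.55]
shift tool [ 0.002   0.0341 -0.0007] world d [ 0.0017 -0.0005 -0.0342]
```

View pics/s17.png

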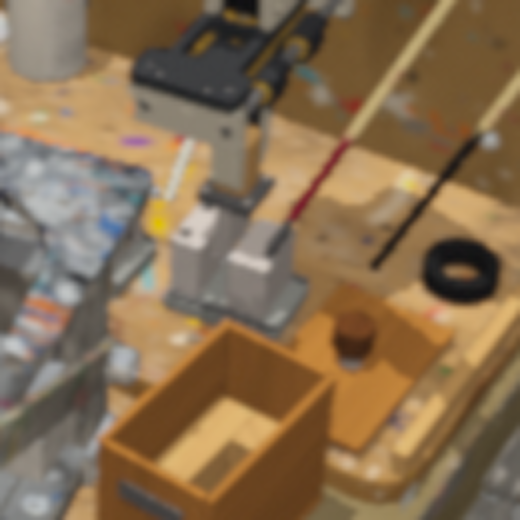

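Blade is entering the gap freely (no force). Continue down to the shoulder.

Emit:
{"api": "carry_out", "payload": {
  "motion": [0.002,0.012,0,0,0,-0.5,-1,0,0.012,0,0,0,0.2,-1,0,0.005,0,0,0,0,-1,0,0,0,0,0,0,-1,0,0,0,0,0,0,-1]
}}

```text
t: 20.4
tool_pos: [0.51, -0.1637, 0.1025]
orientation: [-1.568, -0.06, 0.064]
force: [0.4, -0.1, -2.3]
opening: 0.0238
```

Run:
```python
from h import *
to([.509,-.164,.097],np.radians(94.7))
```

```text
t 20.4 tcp [ 0.51   -0.1637  0.1025] F [ 0.4 -0.1 -2.3] op 0.0238
tool axes cols x,y,z in world [[0.997, -0.003, -0.079], [0.079, 0.001, 0.997], [-0.003, -1.0, 0.002]]
turn deg tool [-0.1  -0.16 -0.16]
shift tool [-0.001   0.0055 -0.0002] world d [-0.001  -0.0003 -0.0055]
```

Emit:
{"api": "carry_out", "payload": {
  "motion": [0,0.005,0,0,0,0,-1,0,0.001,0,0,0,0,-1,0,0,0,0,0,0,-1,0,0,0,0,0,0,-1,0,0,0,0,0,0,-1]
}}

```text
t: 20.9
tool_pos: [0.5108, -0.1641, 0.0974]
orientation: [-1.569, -0.061, 0.063]
force: [0.2, -0.5, -0.9]
opening: 0.0235
```

Run:
```python
from h import *
to([.509,-.164,.097],np.radians(94.7))
im=imaging.read_camera('scene');cv2.imwrite('pics/s18.png',cv2.resize(im[130:260,270:400],None,fx=4,fy=4,interpolation=cv2.INTER_CUBIC))
```

```text
t 20.9 tcp [ 0.5108 -0.1641  0.0974] F [ 0.2 -0.5 -0.9] op 0.0235
tool axes cols x,y,z in world [[0.997, -0.001, -0.079], [0.079, 0.001, 0.997], [-0.001, -1.0, 0.001]]
turn deg tool [-0.04 -0.16 -0.06]
shift tool [-0.0018  0.0004  0.0003] world d [-0.0018  0.0001 -0.0004]
```

View pics/s18.png

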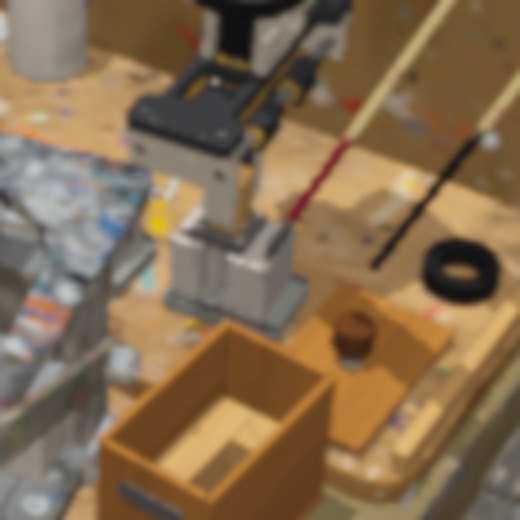

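Emit:
{"api": "carry_out", "payload": {
  "motion": [0,0,0,0,0,0,-0.2,0,0,0,0,0,0,0,0,0,0,0,0,0,0,0,-0.02,0,0,0,0,0,0,-0.025,0,0,0,0,0]
}}

```text
t: 21.45
tool_pos: [0.5091, -0.1634, 0.1407]
orientation: [-1.567, -0.058, 0.067]
force: [0.7, -1.1, 0.0]
opening: 0.0463
```

Emit:
{"api": "carry_out", "payload": {
  "motion": [0,-0.015,0,0,0,0,0,-0.03,0,0,0,0,0,-0.5,-0.035,0,0,0,0,0,-1,0,0,0,0,0,0,-1,0,0,0,0,0,0,-1],
  "squeeze": 10
}}

```text
t: 21.95
tool_pos: [0.4456, -0.1699, 0.1617]
orientation: [-1.571, -0.065, 0.061]
force: [-0.3, 0.2, -0.3]
opening: 0.0192
```

Run:
```python
from h import *
to([.460,-.168,.075],np.radians(94.7))
c=cam('wrist'); im=imaging.read_camera('wrist'); cv2.imwrite('pics/w19.png',im)
im=imaging.read_camera('scene');cv2.imwrite('pics/s19.png',cv2.resize(im[130:260,270:400],None,fx=4,fy=4,interpolation=cv2.INTER_CUBIC))
```

```text
t 21.95 tcp [ 0.4456 -0.1699  0.1617] F [-0.3  0.2 -0.3] op 0.0192
tool axes cols x,y,z in world [[0.997, 0.003, -0.08], [0.08, -0.001, 0.997], [0.003, -1.0, -0.002]]
turn deg tool [ 0.09 -0.12  0.15]
shift tool [0.0142 0.0867 0.0009] world d [ 0.0144  0.0019 -0.0867]
```

View pics/s19.png

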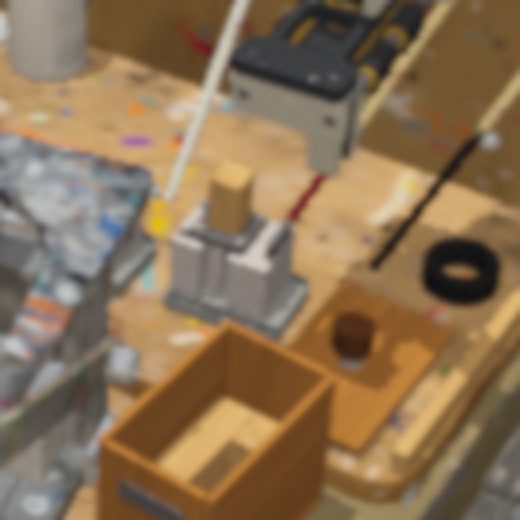

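View pics/w19.png

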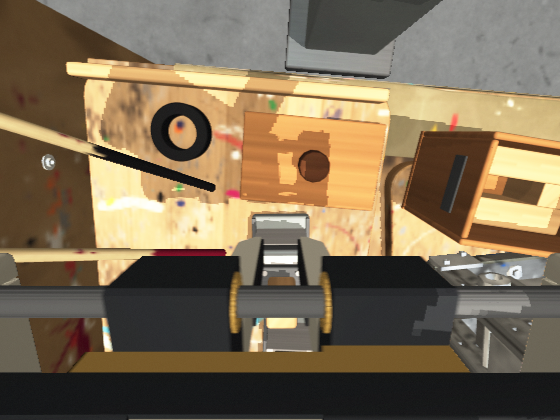

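Emit:
{"api": "carry_out", "payload": {
  "motion": [0.006,0.025,0,0,0,0.2,-1,0,0.03,0,0,0,0,-1,0,0.02,0,0,0,0,-1,0,0,0,0,0,0,-1,0,0,0,0,0,0,-1]
}}

```text
t: 22.55
tool_pos: [0.4571, -0.1698, 0.086]
orientation: [-1.573, -0.066, 0.063]
force: [0.1, -0.0, 1.0]
opening: 0.0002
```

Run:
```python
from h import *
to([.460,-.168,.075],np.radians(94.7))
```

```text
t 22.55 tcp [ 0.4571 -0.1698  0.086 ] F [ 0.1 -0.   1. ] op 0.0002
tool axes cols x,y,z in world [[0.997, 0.002, -0.082], [0.082, -0.003, 0.997], [0.002, -1.0, -0.003]]
turn deg tool [0.16 0.01 0.12]
shift tool [0.003  0.011  0.0016] world d [ 0.0029  0.0018 -0.011 ]
```

Emit:
{"api": "carry_out", "payload": {
  "motion": [-0.001,0.009,0,0,0,0,-1,0,0,0,0,0,0,-1,0,0,0,0,0,0,-1,0.003,0,0,0,0,0,-1,0.003,0,0,0,0,0,-1]
}}

```text
t: 23.05
tool_pos: [0.4648, -0.1705, 0.0802]
orientation: [-1.575, -0.07, 0.06]
force: [-3.5, 0.2, -1.7]
opening: 0.0004
```

Emit:
{"api": "carry_out", "payload": {
  "motion": [0.003,0,0,0,0,0,-1,0.003,0,0,0,0,0,-1,0.002,0,0,0,0,0,-1,0.002,0,0,0,0,0,-1,0,0,0,0,0,0,-1]
}}

```text
t: 23.55
tool_pos: [0.4743, -0.1697, 0.0801]
orientation: [-1.575, -0.067, 0.063]
force: [-4.8, -0.2, 1.4]
opening: 0.0003
```

Run:
```python
from h import *
to([.474,-.168,.078],np.radians(94.7))
im=imaging.read_camera('scene');cv2.imwrite('pics/s20.png',cv2.resize(im[130:260,270:400],None,fx=4,fy=4,interpolation=cv2.INTER_CUBIC))
```

```text
t 23.55 tcp [ 0.4743 -0.1697  0.0801] F [-4.8 -0.2  1.4] op 0.0003
tool axes cols x,y,z in world [[0.997, 0.003, -0.083], [0.083, -0.005, 0.997], [0.002, -1.0, -0.005]]
turn deg tool [0.3  0.04 0.12]
shift tool [-0.0001  0.0021  0.0017] world d [-0.0003  0.0017 -0.0021]
```

View pics/s20.png

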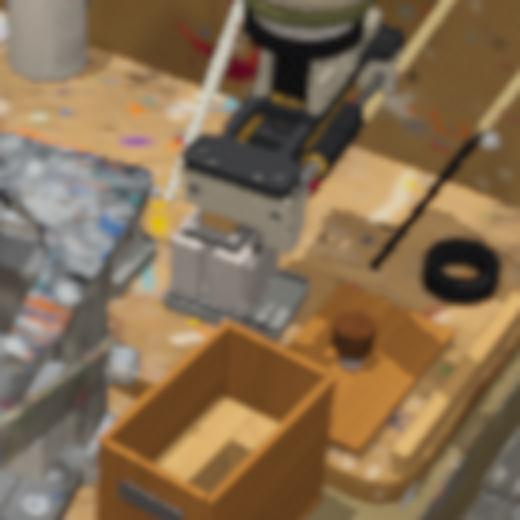

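Emit:
{"api": "carry_out", "payload": {
  "motion": [0.002,0,0,0,0,0,-1,0,0,0,0,0,0,-1,0.002,0,0,0,0,0,-1,0,0,0,0,0,0,-1,0,0,0,0,0,0,-1]
}}

```text
t: 24.1
tool_pos: [0.4743, -0.1697, 0.0802]
orientation: [-1.574, -0.059, 0.071]
force: [-3.2, -0.0, 0.1]
opening: 0.0005
```

Run:
```python
from h import *
to([.474,-.168,.078],np.radians(94.7))
im=imaging.read_camera('scene');cv2.imwrite('pics/s20.png',cv2.resize(im[130:260,270:400],None,fx=4,fy=4,interpolation=cv2.INTER_CUBIC))
```

```text
t 24.1 tcp [ 0.4743 -0.1697  0.0802] F [-3.2 -0.   0.1] op 0.0005
tool axes cols x,y,z in world [[0.997, -0.007, -0.083], [0.083, -0.005, 0.997], [-0.008, -1.0, -0.004]]
turn deg tool [ 0.23  0.04 -0.44]
shift tool [-0.0002  0.0022  0.0017] world d [-0.0003  0.0017 -0.0022]
```

View pics/s20.png

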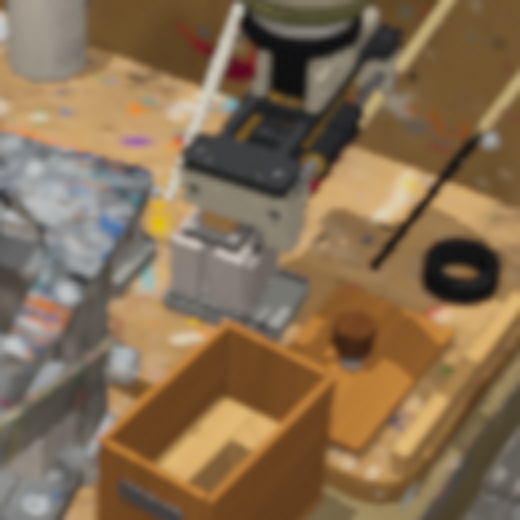

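Emit:
{"api": "carry_out", "payload": {
  "motion": [0.004,0,0,0,0,-0.4,-1,0.004,0,0,0,0,0,-1,0.004,0,0,0,0,0,-1,0.004,0,0,0,0,0,-1,0.004,0,0,0,0,0,-1]
}}

```text
t: 24.65
tool_pos: [0.4751, -0.1697, 0.0805]
orientation: [-1.571, -0.029, 0.101]
force: [-27.7, -0.6, 22.6]
opening: 0.0004
```

Run:
```python
from h import *
to([.474,-.168,.078],np.radians(94.7))
```

```text
t 24.65 tcp [ 0.4751 -0.1697  0.0805] F [-27.7  -0.6  22.6] op 0.0004
tool axes cols x,y,z in world [[0.996, -0.045, -0.083], [0.083, -0.004, 0.997], [-0.046, -0.999, 0.0]]
turn deg tool [-0.01  0.05 -2.61]
shift tool [-0.0008  0.0025  0.0017] world d [-0.0011  0.0017 -0.0025]
```

Emit:
{"api": "carry_out", "payload": {
  "motion": [-0.006,0,0,0,0,0,-1,-0.01,0,0,0,0,-1.5,-1,-0.005,0,0,0,0,-1,-1,0,0,0,0,0,0,-1,0,-0.02,0,0,0,0,-1]
}}

```text
t: 25.15
tool_pos: [0.4541, -0.1709, 0.1]
orientation: [-1.568, -0.065, 0.064]
force: [1.0, 0.2, 0.1]
opening: 0.0
```

Emit:
{"api": "carry_out", "payload": {
  "motion": [0,-0.04,0,0,0,0,-0.5,0,-0.02,0,0,0,0,0,0,0,0,0,0,0,0,0,0,0,0,0,0,0,0,0,0,0,0,0,0]
}}

```text
t: 25.65
tool_pos: [0.457, -0.1712, 0.1635]
orientation: [-1.57, -0.069, 0.059]
force: [-0.0, -0.1, -0.5]
opening: 0.0357
```

Run:
```python
from h import *
c=cam('wrist'); im=imaging.read_camera('wrist'); cv2.imwrite('pics/w21.png',im)
to([.513,-.1637,.097],np.radians(94.7))
im=imaging.read_camera('scene');cv2.imwrite('pics/s21.png',cv2.resize(im[130:260,270:400],None,fx=4,fy=4,interpolation=cv2.INTER_CUBIC))
```

```text
t 25.7 tcp [ 0.4566 -0.1711  0.163 ] F [-0.9  0.3 -0.2] op 0.0399
tool axes cols x,y,z in world [[0.997, 0.005, -0.082], [0.082, 0.0, 0.997], [0.005, -1.0, -0.0]]
turn deg tool [ 0.02 -0.01  0.3 ]
shift tool [0.0564 0.0663 0.0027] world d [ 0.0564  0.0074 -0.066 ]
```

View pics/s21.png

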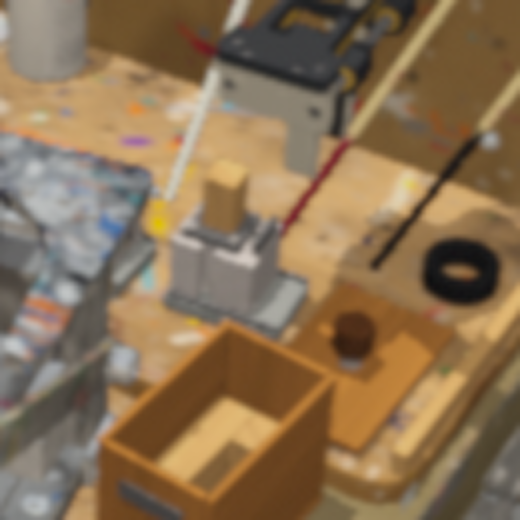

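Emit:
{"api": "carry_out", "payload": {
  "motion": [0.028,0,0.0015,0,0,0.3,0,0.028,0,0.0015,0,0,0,0,0,0.01,0,0,0,0,0,0,0.01,0,0,0,0,0,0,0,0,0,0,0,0]
}}

```text
t: 26.25
tool_pos: [0.5093, -0.1619, 0.135]
orientation: [-1.566, -0.056, 0.072]
force: [-0.6, -0.5, -0.0]
opening: 0.0462
```

Run:
```python
from h import *
c=cam('wrist'); im=imaging.read_camera('wrist'); cv2.imwrite('pics/w22.png',im)
to([.5145,-.1634,.097],np.radians(94.7))
x,y,a=.5147,-.1634,np.radians(4.7)
for X,Y,Z in[(-.012,-.012,.11),(-.012,.012,.11),(.012,.012,.11),(.012,-.012,.11)]: print(proj(c,[x+X*np.cos(a)-Y*np.sin(a),y+X*np.sin(a)+Y*np.cos(a),Z]))
```

```text
t 26.3 tcp [ 0.5092 -0.162   0.1355] F [-0.  -0.4 -0.2] op 0.0466
tool axes cols x,y,z in world [[0.997, -0.01, -0.081], [0.081, 0.004, 0.997], [-0.01, -1.0, 0.004]]
turn deg tool [-0.25 -0.06 -0.57]
shift tool [ 0.0055  0.0385 -0.0019] world d [ 0.0053 -0.0014 -0.0385]
[[256.10524189 239.18723818]]
[[295.62450708 239.1040924 ]]
[[295.17662615 275.35559517]]
[[256.86639835 275.45576014]]
```

View pics/w22.png

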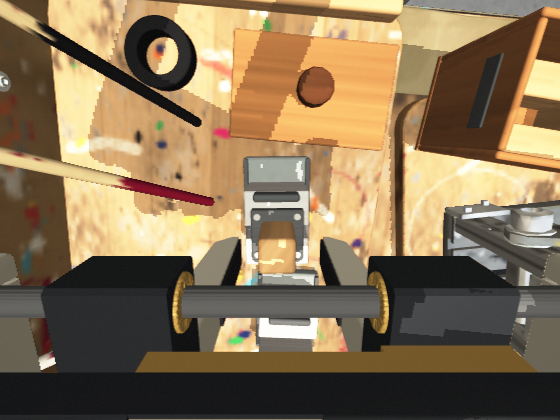

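Emit:
{"api": "carry_out", "payload": {
  "motion": [0.005,0.012,-0.001,-0.2,0,-0.6,0,0,0.014,0,0,0,0,0,0,0.01,0,0,0,0,0,0,0.003,0,0,0,0,0,0,0,0,0,0,0,0]
}}

```text
t: 26.8
tool_pos: [0.5117, -0.1631, 0.0944]
orientation: [-1.569, -0.062, 0.063]
force: [0.1, 0.6, -0.6]
opening: 0.0467
```

Run:
```python
from h import *
to([.5145,-.1634,.097],np.radians(94.7))
```

```text
t 26.8 tcp [ 0.5117 -0.1631  0.0944] F [ 0.1  0.6 -0.6] op 0.0467
tool axes cols x,y,z in world [[0.997, -0.001, -0.079], [0.079, 0.001, 0.997], [-0.001, -1.0, 0.001]]
turn deg tool [-0.06 -0.15 -0.04]
shift tool [ 0.0028 -0.0026 -0.0005] world d [ 0.0028 -0.0003  0.0026]
```

Emit:
{"api": "carry_out", "payload": {
  "motion": [0.0025,-0.0015,0,0,0,0,0,0,0,0,0,0,0,-0.4,0,0,0,0,0,0,-1,0,0,0,0,0,0,-1,0,0,0,0,0,0,-1],
  "squeeze": 30
}}

```text
t: 27.3
tool_pos: [0.5154, -0.1635, 0.098]
orientation: [-1.57, -0.064, 0.061]
force: [0.2, -1.1, -2.1]
opening: 0.0241
```

Emit:
{"api": "carry_out", "payload": {
  "motion": [0,0,0,0,0,0,-1,0,-0.005,0,0,0,0,-1,0,-0.01,0,0,0,0,-1,0,-0.01,0,0,0,0,-1,0,-0.01,0,0,0,0,-1]
}}

```text
t: 27.8
tool_pos: [0.5147, -0.1627, 0.1337]
orientation: [-1.568, -0.062, 0.063]
force: [0.1, 0.6, -2.8]
opening: 0.024
```

Run:
```python
from h import *
to([.5145,-.1634,.2],np.radians(94.7))
im=imaging.read_camera('scene');cv2.imwrite('pics/s22.png',cv2.resize(im[130:260,270:400],None,fx=4,fy=4,interpolation=cv2.INTER_CUBIC))
```

```text
t 27.8 tcp [ 0.5147 -0.1627  0.1337] F [ 0.1  0.6 -2.8] op 0.024
tool axes cols x,y,z in world [[0.997, -0.0, -0.079], [0.079, 0.002, 0.997], [-0.0, -1.0, 0.002]]
turn deg tool [-0.09 -0.14 -0.01]
shift tool [-0.0002 -0.0663 -0.0006] world d [-0.0002 -0.0007  0.0663]
```

View pics/s22.png

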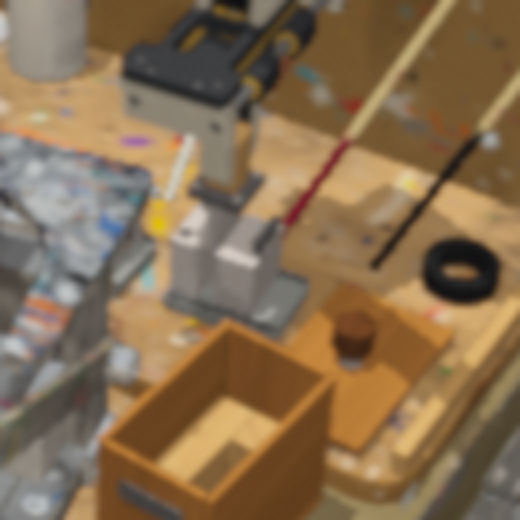

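Emit:
{"api": "carry_out", "payload": {
  "motion": [0,-0.04,0,0,0,0,-1,0,-0.045,0,0,0,0,-1,0.03,-0.03,0,0,0,0,-1,0.04,-0.005,0,0,0,0,-1,0.04,-0.005,0,0,0,0,-1]
}}

```text
t: 28.35
tool_pos: [0.623, -0.1552, 0.2689]
orientation: [-1.571, -0.06, 0.059]
force: [0.5, -1.0, -2.6]
opening: 0.0235
```

Emit:
{"api": "carry_out", "payload": {
  "motion": [0.025,0,-0.01,0,0,0,-1,0,0,0,0,0,0,-1,0,0,0,0,0,0,-1,0,0,0,0,0,0,-1,0,0,0,0,0,0,-1]
}}

```text
t: 28.85
tool_pos: [0.6516, -0.1625, 0.271]
orientation: [-1.571, -0.062, 0.06]
force: [-0.4, 0.6, -2.9]
opening: 0.0239
```

Run:
```python
from h import *
c=cam('wrist'); im=imaging.read_camera('wrist'); cv2.imwrite('pics/w23.png',im);np.savez('pics/c23.npz',K=c[0],p=c[1],R=c[2])
to([.62,-.1466,.2],np.radians(91.7))
for d in models.outline_of('wrist','guide_1'): print(d['confidence'],d['pixel'],d['pixels'].sum())
```

```text
t 28.9 tcp [ 0.6516 -0.1625  0.271 ] F [ 0.2 -0.6 -2.5] op 0.024
tool axes cols x,y,z in world [[0.997, 0.001, -0.077], [0.077, -0.001, 0.997], [0.001, -1.0, -0.001]]
turn deg tool [0.08 2.74 0.07]
shift tool [-0.0303  0.071   0.0184] world d [-0.0316  0.0159 -0.071 ]
0.89 [288.8, 62.1] 3597
0.7 [293.5, 159.1] 3040
```

View pics/w23.png

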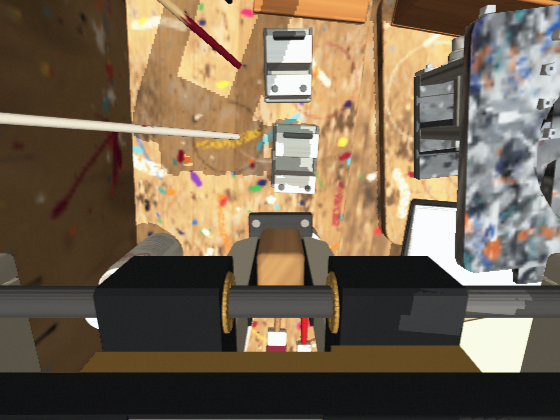

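Run:
```python
import cv2
im=cv2.imread('pics/w23.png')
for i,(x0,y0) in enumerate([(252,18),(262,112)]):
    a=cv2.resize(im[y0:y0+95,x0:x0+75],None,fx=6,fy=6,interpolation=cv2.INTER_CUBIC)
    cv2.imwrite(f'pics/h{i+1}.png',a)
```

```text
(no output)
```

View pics/h1.png

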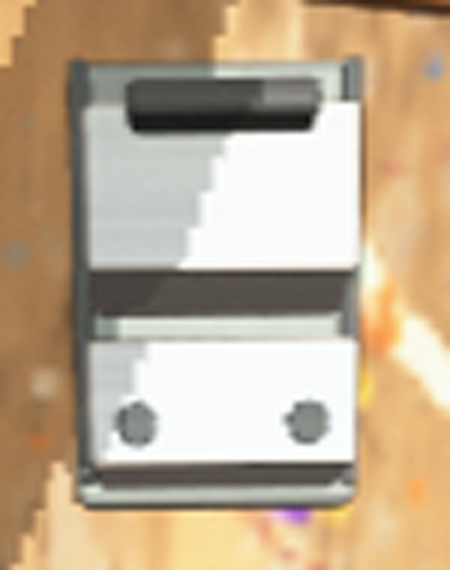

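View pics/h2.png

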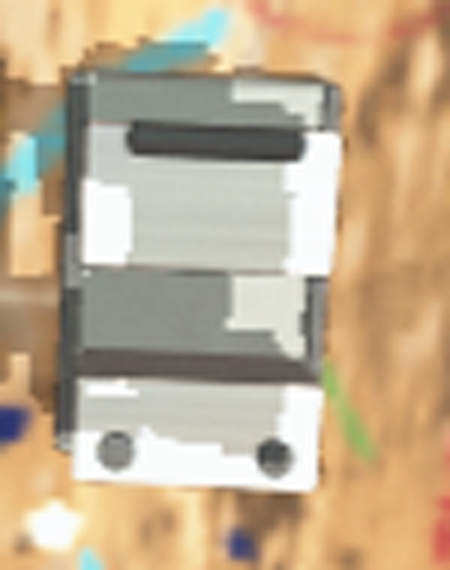

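Run:
```python
from fit import *
np.set_printoptions(suppress=True,precision=4)
d=np.load('pics/c23.npz'); c=(d['K'],d['p'],d['R'])
g1=np.array([(85,103),(358,103),(90,269),(358,269),(92,341),(357,340),(97,465),(354,464)])/6+[252,18]
g2=np.array([(85,125),(342,132),(82,265),(332,275),(78,378),(322,388),(75,478),(315,492)])/6+[262,112]
for g,x in((g1,.5),(g2,.6)):
    p,e,f=fit(c,g-.5,[x,-.16,-.1,.01]); print(p,'yaw deg',np.degrees(p[2]),'rms px',e); print(f.round(1).tolist())
im=cv2.imread('pics/w23.png',0)
# row profile through gap of guide1
for col in (272,280,290,300): print(col,im[55:100,col].tolist())
```

```text
[ 0.5052 -0.1642  0.0863  0.0186] yaw deg 4.947412712988045 rms px 0.5411990896804553
[[-0.2, -0.2], [0.9, -0.6], [-0.5, 0.6], [0.5, 0.2], [-0.6, -0.1], [0.4, -0.4], [-1.1, 0.4], [0.6, 0.1]]
[ 0.616  -0.1466  0.0374  0.0088] yaw deg 2.144377900067006 rms px 0.4730741510725745
[[-0.1, -0.7], [0.2, -0.1], [-0.4, 0.4], [0.2, 0.5], [-0.4, -0.5], [0.6, -0.5], [-0.6, 0.9], [0.5, 0.2]]
272 [204, 200, 200, 202, 201, 203, 205, 160, 74, 68, 69, 68, 67, 68, 70, 83, 219, 218, 216, 178, 189, 203, 204, 201, 200, 203, 200, 200, 209, 232, 208, 113, 98, 105, 119, 109, 172, 248, 251, 247, 145, 81, 80, 83, 134]
280 [205, 200, 199, 201, 202, 206, 205, 156, 69, 81, 83, 81, 79, 81, 80, 98, 219, 217, 217, 185, 247, 251, 251, 251, 251, 251, 251, 250, 251, 251, 251, 251, 251, 251, 251, 251, 251, 251, 251, 245, 128, 84, 80, 85, 152]
290 [251, 250, 251, 251, 251, 250, 250, 227, 75, 82, 82, 82, 80, 81, 82, 115, 221, 221, 222, 194, 250, 251, 251, 250, 251, 251, 251, 251, 251, 251, 251, 251, 251, 251, 251, 251, 251, 251, 251, 242, 101, 84, 80, 87, 161]
300 [250, 250, 251, 250, 251, 251, 250, 220, 74, 83, 82, 80, 80, 81, 81, 133, 221, 221, 221, 211, 250, 251, 250, 251, 251, 251, 251, 251, 250, 250, 242, 207, 111, 131, 172, 169, 244, 251, 250, 239, 80, 85, 82, 89, 176]
```

Emit:
{"api": "carry_out", "payload": {
  "motion": [-0.015,0.02,0.009,0,2.6,0,-1,-0.014,0.03,0.009,0,0,0,-1,0,0.025,0,0,0,0,-1,0,0,0,0,0,0,-1,0,0,0,0,0,0,-1]
}}

```text
t: 29.45
tool_pos: [0.6197, -0.1463, 0.1976]
orientation: [-1.574, -0.027, 0.018]
force: [0.6, -0.0, -1.7]
opening: 0.024
```

Run:
```python
from h import *
c=cam('wrist'); im=imaging.read_camera('wrist'); cv2.imwrite('pics/w24.png',im);np.savez('pics/c24.npz',K=c[0],p=c[1],R=c[2])
print(c[1],cam('wrist')[1])
to([.621,-.1465,.0975],np.radians(91.9))
im=im[60:190,220:330]; cv2.imwrite('pics/w24c.png',cv2.resize(im,None,fx=6,fy=6,interpolation=cv2.INTER_CUBIC)[:600])
```

```text
[ 0.54906763 -0.1473073   0.34359435] [ 0.54911559 -0.1473516   0.34349465]
t 29.5 tcp [ 0.6197 -0.1463  0.1976] F [-0.9  0.1 -2.1] op 0.0238
tool axes cols x,y,z in world [[1.0, 0.006, -0.029], [0.029, -0.003, 1.0], [0.006, -1.0, -0.003]]
turn deg tool [ 0.18 -0.24  0.33]
shift tool [7.000e-04 1.001e-01 1.000e-04] world d [ 0.0013 -0.0002 -0.1001]
```

View pics/w24.png

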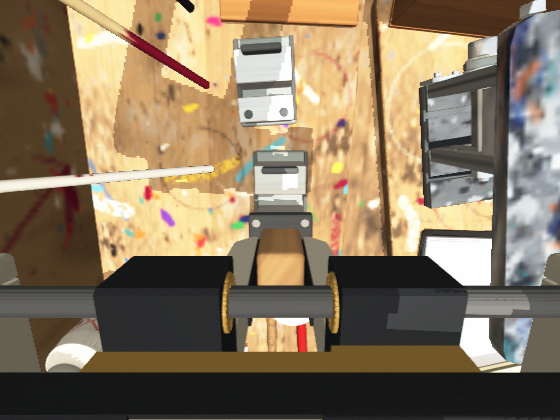

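View pics/w24c.png

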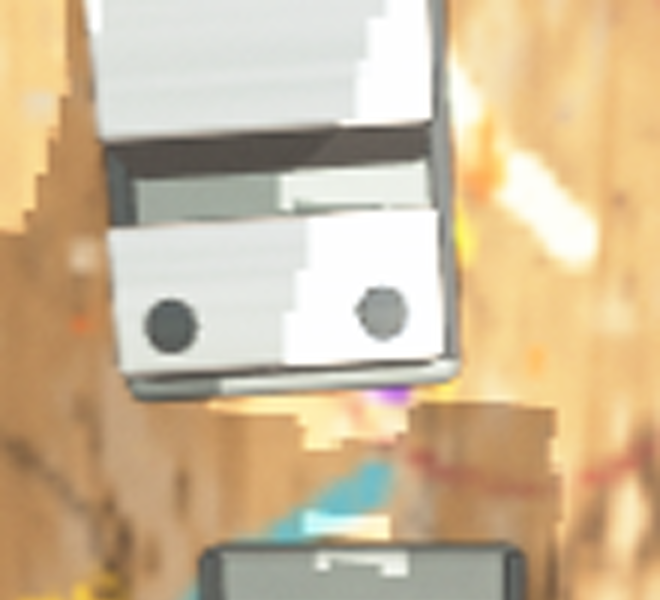

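Run:
```python
from fit import *
np.set_printoptions(suppress=True,precision=4)
for nm,cols,(r0,r1) in (('24',(250,258,266,272,280,286),(45,128)),('23',(272,278,284,290,296,302),(30,104)),):
    d=np.load(f'pics/c{nm}.npz'); c=(d['K'],d['p'],d['R'])
    im=cv2.imread(f'pics/w{nm}.png',0).astype(float)
    for col in cols:
        pr=cv2.GaussianBlur(im,(1,3),0)[:,col]; g=np.diff(pr)
        pk=[(r+.5,round(g[r])) for r in range(r0,r1) if abs(g[r])>20 and abs(g[r])>=abs(g[r-1]) and abs(g[r])>=abs(g[r+1])]
        # distances in guide x at z=.06
        a=.0845; o=np.array([.505,-.1642])
        L=[]
        for r,gg in pk:
            X=ray(c,(col,r),.06)[:2]-o; L.append((r,gg,round(1000*(X[0]*np.cos(a)+X[1]*np.sin(a)),1)))
        print(nm,col,L)
```

```text
24 250 [(54.5, 86, np.float64(-18.8)), (82.5, -56, np.float64(3.6)), (89.5, 35, np.float64(9.4)), (96.5, 27, np.float64(15.2)), (109.5, -52, np.float64(26.2)), (118.5, 52, np.float64(34.0)), (121.5, -53, np.float64(36.6)), (126.5, 24, np.float64(40.9))]
24 258 [(54.5, 74, np.float64(-18.5)), (81.5, -55, np.float64(3.2)), (88.5, 38, np.float64(8.9)), (96.5, 29, np.float64(15.6)), (120.5, -50, np.float64(36.1)), (122.5, 44, np.float64(37.8)), (124.5, -22, np.float64(39.6))]
24 266 [(53.5, 88, np.float64(-18.9)), (81.5, -55, np.float64(3.6)), (88.5, 50, np.float64(9.3)), (96.5, 22, np.float64(16.0)), (119.5, -39, np.float64(35.6)), (122.5, 39, np.float64(38.2)), (125.5, 33, np.float64(40.9))]
24 272 [(53.5, 74, np.float64(-18.6)), (80.5, -54, np.float64(3.0)), (87.5, 61, np.float64(8.8)), (93.5, -36, np.float64(13.8)), (95.5, 45, np.float64(15.4)), (120.5, -50, np.float64(36.8)), (122.5, 26, np.float64(38.5)), (125.5, 30, np.float64(41.2))]
24 280 [(51.5, 68, np.float64(-19.7)), (80.5, -76, np.float64(3.4)), (87.5, 62, np.float64(9.2)), (94.5, 22, np.float64(15.0)), (95.5, 22, np.float6
[... 1431 characters left out ...]
), (100.5, -28, np.float64(42.8)), (102.5, 47, np.float64(45.0))]
23 296 [(30.5, -39, np.float64(-27.8)), (35.5, -36, np.float64(-23.0)), (39.5, 98, np.float64(-19.1)), (62.5, -80, np.float64(3.6)), (70.5, 61, np.float64(11.6)), (94.5, -82, np.float64(36.5)), (98.5, 47, np.float64(40.8)), (100.5, -30, np.float64(42.9)), (102.5, 38, np.float64(45.0))]
23 302 [(30.5, -37, np.float64(-27.8)), (35.5, -37, np.float64(-23.0)), (39.5, 99, np.float64(-19.1)), (62.5, -78, np.float64(3.6)), (70.5, 56, np.float64(11.7)), (84.5, -56, np.float64(26.1)), (91.5, 61, np.float64(33.4)), (94.5, -82, np.float64(36.6)), (98.5, 48, np.float64(40.8)), (100.5, -38, np.float64(42.9)), (103.5, 29, np.float64(46.1))]
```

Emit:
{"api": "carry_out", "payload": {
  "motion": [0.001,0.02,0,0.2,0,0.3,-1,0,0.02,0,0,0,0,-1,0,0.015,0,0,0,0,-1,0,0,0,0,0,0,-1,0,0,0,0,0,0,-1]
}}

```text
t: 30.0
tool_pos: [0.6243, -0.1478, 0.1435]
orientation: [-1.572, -0.028, 0.017]
force: [-0.1, 0.4, -2.0]
opening: 0.0237
```

Run:
```python
from h import *
to([.621,-.1465,.0975],np.radians(91.9))
im=imaging.read_camera('top');cv2.imwrite('pics/t25.png',cv2.resize(im[150:290,250:400],None,fx=4,fy=4,interpolation=cv2.INTER_CUBIC))
im=imaging.read_camera('scene');cv2.imwrite('pics/s25.png',cv2.resize(im[110:240,240:390],None,fx=4,fy=4,interpolation=cv2.INTER_CUBIC))
```

```text
t 30.0 tcp [ 0.6243 -0.1478  0.1435] F [-0.1  0.4 -2. ] op 0.0237
tool axes cols x,y,z in world [[1.0, 0.007, -0.028], [0.028, -0.001, 1.0], [0.007, -1.0, -0.002]]
turn deg tool [ 0.1  -0.27  0.4 ]
shift tool [-0.0035  0.0459  0.0015] world d [-0.0033  0.0013 -0.046 ]
```

View pics/s25.png

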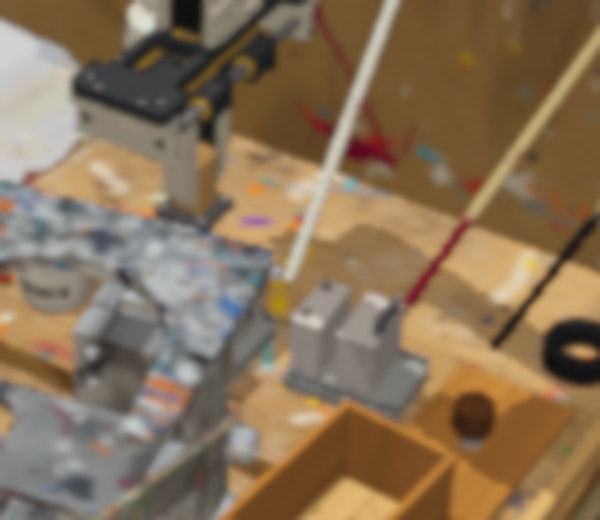

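View pics/t25.png

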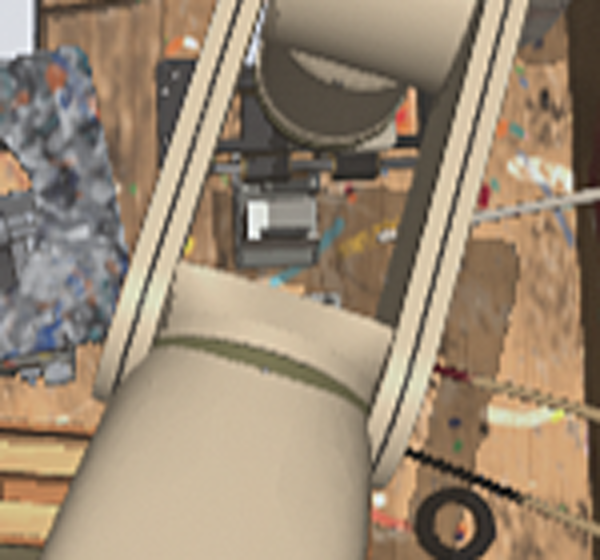

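Emit:
{"api": "carry_out", "payload": {
  "motion": [-0.0035,0.008,0.001,0.1,-0.2,0.4,-1,0,0.012,0,0,0,0.2,-1,0,0.005,0,0,0,0,-1,0,0,0,0,0,0,-1,0,0,0,0,0,0,-1]
}}

```text
t: 30.6
tool_pos: [0.6215, -0.1471, 0.1184]
orientation: [-1.571, -0.024, 0.027]
force: [0.7, -0.6, -0.4]
opening: 0.024
```

Run:
```python
from h import *
to([.621,-.1465,.0975],np.radians(91.9))
im=imaging.read_camera('wrist'); cv2.imwrite('pics/w26.png',im)
```

```text
t 30.6 tcp [ 0.6215 -0.1471  0.1184] F [ 0.7 -0.6 -0.4] op 0.024
tool axes cols x,y,z in world [[0.999, -0.002, -0.032], [0.032, -0.001, 0.999], [-0.002, -1.0, -0.001]]
turn deg tool [ 0.04 -0.04 -0.1 ]
shift tool [-0.0004  0.0209  0.0007] world d [-0.0005  0.0006 -0.0209]
```

View pics/w26.png

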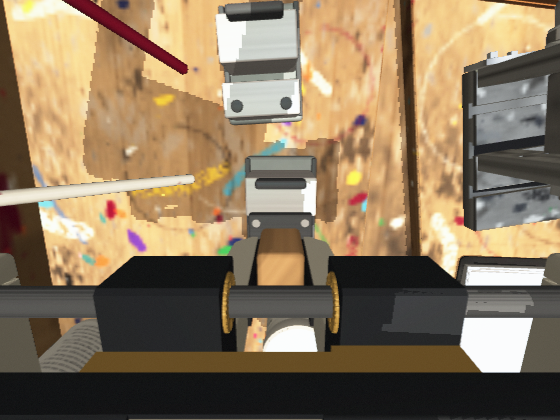

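Emit:
{"api": "carry_out", "payload": {
  "motion": [0,0.009,0,0,0,0,-1,0,0.007,0,0,0,0,-1,0,0.003,0,0,0,0,-1,0,0,0,0,0,0,-1,0,0,0,0,0,0,-1]
}}

```text
t: 31.15
tool_pos: [0.6216, -0.1472, 0.098]
orientation: [-1.572, -0.024, 0.026]
force: [0.5, -0.1, 1.1]
opening: 0.0239
```

Run:
```python
from h import *
to([.621,-.1465,.0975],np.radians(91.9))
c=cam('wrist');im=imaging.read_camera('wrist'); cv2.imwrite('pics/w27.png',im);np.savez('pics/c27.npz',K=c[0],p=c[1],R=c[2])
```

```text
t 31.15 tcp [ 0.6216 -0.1472  0.098 ] F [ 0.5 -0.1  1.1] op 0.0239
tool axes cols x,y,z in world [[0.999, -0.001, -0.032], [0.032, -0.001, 0.999], [-0.001, -1.0, -0.001]]
turn deg tool [ 0.05 -0.04 -0.07]
shift tool [-0.0006  0.0005  0.0007] world d [-0.0006  0.0007 -0.0005]
```

View pics/w27.png

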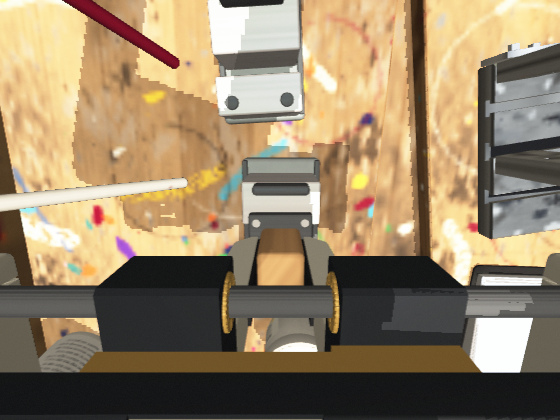

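Emit:
{"api": "carry_out", "payload": {
  "motion": [0,0,0,0,0,0,-0.2,0,0,0,0,0,0,0,0,0,0,0,0,0,0,0,-0.02,0,0,0,0,0,0,-0.025,0,0,0,0,0]
}}

```text
t: 31.7
tool_pos: [0.6203, -0.1467, 0.1418]
orientation: [-1.57, -0.022, 0.029]
force: [0.3, -1.2, -0.2]
opening: 0.0463
```

Emit:
{"api": "carry_out", "payload": {
  "motion": [0,-0.015,0,0,0,0,0,-0.03,0,0,0,0,0,-0.5,-0.025,0,0,0,0,0,-1,0,0,0,0,0,0,-1,0,0,0,0,0,0,-1],
  "squeeze": 10
}}

```text
t: 32.2
tool_pos: [0.5677, -0.1496, 0.1639]
orientation: [-1.574, -0.03, 0.021]
force: [0.0, -0.4, -0.6]
opening: 0.0191
```

Run:
```python
from h import *
to([.563,-.1485,.079],np.radians(91.9))
im=imaging.read_camera('wrist'); cv2.imwrite('pics/w28.png',im)
```

```text
t 32.2 tcp [ 0.5677 -0.1496  0.1639] F [ 0.  -0.4 -0.6] op 0.0191
tool axes cols x,y,z in world [[0.999, 0.005, -0.033], [0.033, -0.003, 0.999], [0.005, -1.0, -0.003]]
turn deg tool [ 0.19 -0.03  0.3 ]
shift tool [-0.0051  0.0849  0.0016] world d [-0.0047  0.0011 -0.0849]
```

View pics/w28.png

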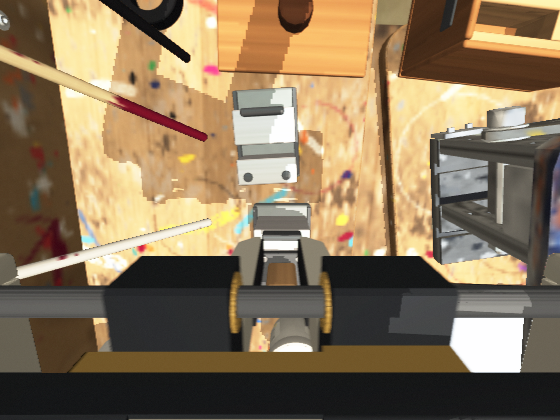

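Emit:
{"api": "carry_out", "payload": {
  "motion": [-0.005,0.02,0.001,0.2,0,0.3,-1,0,0.03,0,0,0,0,-1,0,0.025,0,0,0,0,-1,0,0,0,0,0,0,-1,0,0,0,0,0,0,-1]
}}

```text
t: 32.75
tool_pos: [0.5679, -0.1493, 0.089]
orientation: [-1.572, -0.03, 0.023]
force: [-0.0, -0.1, 0.7]
opening: 0.0003
```

Run:
```python
from h import *
to([.563,-.1485,.079],np.radians(91.9))
c=cam('wrist');im=imaging.read_camera('wrist'); cv2.imwrite('pics/w29.png',im);np.savez('pics/c29.npz',K=c[0],p=c[1],R=c[2])
```

```text
t 32.75 tcp [ 0.5679 -0.1493  0.089 ] F [-0.  -0.1  0.7] op 0.0003
tool axes cols x,y,z in world [[0.999, 0.005, -0.034], [0.034, -0.001, 0.999], [0.005, -1.0, -0.001]]
turn deg tool [0.08 0.03 0.27]
shift tool [-0.005  0.01   0.001] world d [-0.0049  0.0008 -0.01  ]
```

View pics/w29.png

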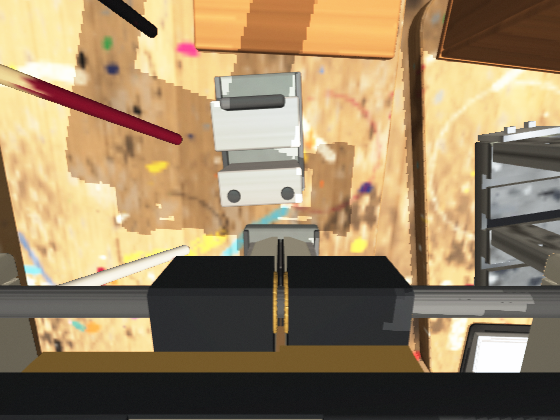

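Run:
```python
from fit import *
d=np.load('pics/c29.npz'); c=(d['K'],d['p'],d['R'])
im=cv2.imread('pics/w29.png'); cv2.imwrite('pics/w29c.png',cv2.resize(im[65:215,205:315],None,fx=4,fy=4,interpolation=cv2.INTER_CUBIC))
g=cv2.imread('pics/w29.png',0).astype(float)
a=np.radians(4.9);o=np.array([.505,-.1642])
for col in range(226,300,8):
    pr=g[:,col-1:col+2].mean(1); dd=np.diff(pr); L=[]
    for r in range(70,212):
        if abs(dd[r])>18 and abs(dd[r])>=abs(dd[r-1]) and abs(dd[r])>abs(dd[r+1]):
            w=np.abs(dd[r-1:r+2]); rr=(w*np.arange(r-1,r+2)).sum()/w.sum()+.5
            X=ray(c,(col,rr),.06)[:2]-o; L.append((round(rr,1),int(dd[r]),round(float(1000*(X[0]*np.cos(a)+X[1]*np.sin(a))),1)))
    print(col,L)
```

```text
226 [(np.float64(75.9), -62, -36.2), (np.float64(91.6), -21, -28.2), (np.float64(94.5), -50, -26.8), (np.float64(96.7), -58, -25.6), (np.float64(110.2), 110, -18.6), (np.float64(150.3), -90, 3.3), (np.float64(170.8), 63, 15.1), (np.float64(205.6), -25, 36.0)]
234 [(np.float64(74.9), -31, -36.5), (np.float64(96.6), -89, -25.5), (np.float64(107.6), -22, -19.7), (np.float64(110.1), 106, -18.4), (np.float64(149.4), -46, 3.0), (np.float64(162.7), -42, 10.6), (np.float64(170.5), 80, 15.2), (np.float64(189.5), -122, 26.4), (np.float64(202.3), 98, 34.2), (np.float64(205.4), -39, 36.1)]
242 [(np.float64(75.2), 29, -36.1), (np.float64(95.7), -59, -25.7), (np.float64(107.5), -24, -19.6), (np.float64(109.6), 145, -18.4), (np.float64(149.5), -42, 3.3), (np.float64(162.4), -49, 10.6), (np.float64(170.0), 51, 15.1), (np.float64(205.3), -34, 36.3)]
250 [(np.float64(73.8), -25, -36.6), (np.float64(95.6), -92, -25.5), (np.float64(106.5), -21, -19.8), (np.float64(109.1), 119, -18.4), (np.float64(148.3), -40, 2.9), (np.float64(161.9), -37, 10.6), (np.float64(169.6), 83, 15.1), (np.float64(204.2), -40, 3
[... 1105 characters left out ...]
np.float64(207.4), -61, 38.8)]
290 [(np.float64(71.9), -35, -36.4), (np.float64(86.4), 51, -29.1), (np.float64(95.7), -46, -24.3), (np.float64(147.2), 58, 3.4), (np.float64(155.5), -70, 8.2), (np.float64(159.5), -44, 10.4), (np.float64(167.5), 80, 15.1), (np.float64(186.8), -86, 26.5), (np.float64(198.9), 66, 33.8), (np.float64(201.6), -27, 35.5), (np.float64(203.5), 36, 36.6), (np.float64(205.6), -22, 37.9)]
298 [(np.float64(71.3), -53, -36.5), (np.float64(96.4), 20, -23.7), (np.float64(146.5), -84, 3.3), (np.float64(155.8), -25, 8.5), (np.float64(166.8), 91, 14.9), (np.float64(174.6), -28, 19.4), (np.float64(193.4), 23, 30.7), (np.float64(202.6), -53, 36.4), (np.float64(206.4), -57, 38.7)]
```

View pics/w29c.png

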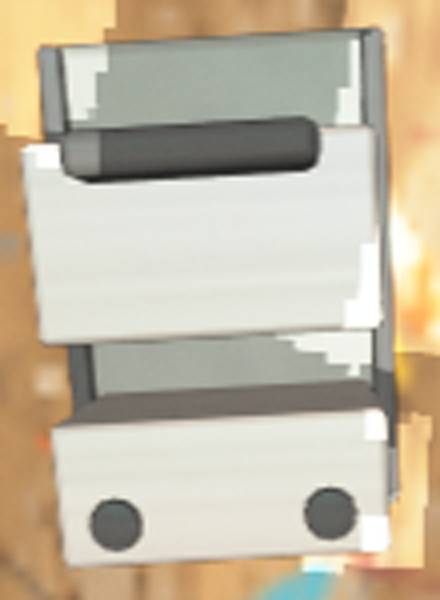

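Emit:
{"api": "carry_out", "payload": {
  "motion": [-0.003,0.009,0.001,0,0,0.3,-1,0,0,0,0,0,0,-1,0,0,0,0,0,0,-1,0.003,0,0,0,0,0,-1,0.003,0,0,0,0,0,-1]
}}

```text
t: 33.3
tool_pos: [0.5737, -0.1489, 0.0838]
orientation: [-1.574, -0.03, 0.023]
force: [0.5, 0.7, 0.7]
opening: 0.0006
```

Emit:
{"api": "carry_out", "payload": {
  "motion": [0.003,0,0,0,0,0,-1,0.003,0,0,0,0,0,-1,0.003,0,0,0,0,0,-1,0.003,0,0,0,0,0,-1,0.002,0,0,0,0,0,-1]
}}

```text
t: 33.8
tool_pos: [0.5857, -0.1485, 0.0838]
orientation: [-1.574, -0.024, 0.029]
force: [-20.9, -0.0, 16.2]
opening: -0.0001
```

Run:
```python
from h import *
to([.585,-.1485,.079],np.radians(91.9))
```

```text
t 33.8 tcp [ 0.5857 -0.1485  0.0838] F [-20.9  -0.   16.2] op -0.0001
tool axes cols x,y,z in world [[0.999, -0.003, -0.034], [0.034, -0.003, 0.999], [-0.003, -1.0, -0.003]]
turn deg tool [ 0.16  0.03 -0.18]
shift tool [-0.0007  0.0048  0.    ] world d [-0.0007 -0.     -0.0048]
```

Emit:
{"api": "carry_out", "payload": {
  "motion": [0,0,0,0,0,0,-1,0,0,0,0,0,0,-1,-0.006,0,0,0,0,0,-1,-0.008,0,0,0,0,0,-1,0,0,0,0,0,0,-1]
}}

```text
t: 34.3
tool_pos: [0.5719, -0.149, 0.0841]
orientation: [-1.574, -0.025, 0.028]
force: [-0.4, -0.8, -0.3]
opening: 0.0
```

Emit:
{"api": "carry_out", "payload": {
  "motion": [0,-0.02,0,0,0,0,-1,0,-0.04,0,0,0,0,-0.5,0,-0.02,0,0,0,0,0,0,0,0,0,0,0,0,0,0,0,0,0,0,0]
}}

```text
t: 34.8
tool_pos: [0.5711, -0.1485, 0.1652]
orientation: [-1.573, -0.025, 0.027]
force: [-0.1, -0.6, 0.1]
opening: 0.0275
```

Run:
```python
from h import *
c=cam('wrist'); im=imaging.read_camera('wrist'); cv2.imwrite('pics/w30.png',im)
to([.626,-.1463,.098],np.radians(91.9))
```

```text
t 34.85 tcp [ 0.571  -0.1484  0.1651] F [-0.3  0.1  1. ] op 0.0318
tool axes cols x,y,z in world [[0.999, -0.001, -0.033], [0.033, -0.002, 0.999], [-0.001, -1.0, -0.002]]
turn deg tool [ 0.14  0.02 -0.07]
shift tool [0.0551 0.067  0.0005] world d [ 0.055   0.0021 -0.0671]
```

View pics/w30.png

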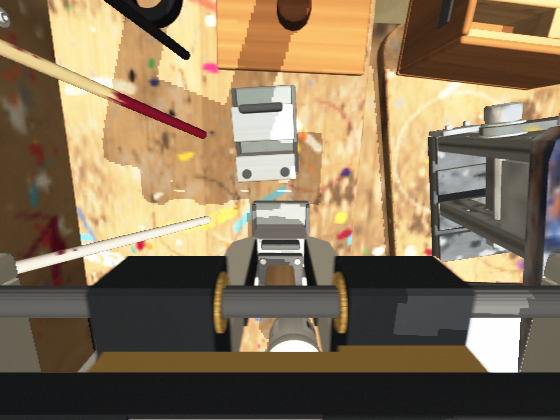

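Emit:
{"api": "carry_out", "payload": {
  "motion": [0.028,-0.002,0,0,0,0,0,0.027,0,0.001,0,0,0,0,0,0.01,0,0,0,0,0,0,0.012,0,0,0,0,0,0,0,0,0,0,0,0]
}}

```text
t: 35.35
tool_pos: [0.6221, -0.1443, 0.1338]
orientation: [-1.569, -0.016, 0.036]
force: [-0.3, 0.0, -0.1]
opening: 0.0465
```

Run:
```python
from h import *
c=cam('wrist'); im=imaging.read_camera('wrist'); cv2.imwrite('pics/w31.png',im)
to([.626,-.1463,.098],np.radians(91.9))
x,y,a=.626,-.1463,np.radians(1.9)
for X,Y,Z in[(-.012,-.012,.11),(-.012,.012,.11),(.012,.012,.11),(.012,-.012,.11)]: print(proj(c,[x+X*np.cos(a)-Y*np.sin(a),y+X*np.sin(a)+Y*np.cos(a),Z]))
```

```text
t 35.4 tcp [ 0.6221 -0.1444  0.1346] F [-0.8  0.6 -0.1] op 0.0467
tool axes cols x,y,z in world [[0.999, -0.013, -0.033], [0.033, 0.001, 0.999], [-0.013, -1.0, 0.002]]
turn deg tool [-0.09 -0.02 -0.72]
shift tool [ 0.0043  0.0366 -0.0021] world d [ 0.0039 -0.0019 -0.0366]
[[255.74029088 237.70023943]]
[[295.57059804 237.68206201]]
[[295.09869325 274.31175377]]
[[256.4820779  274.33712905]]
```

View pics/w31.png

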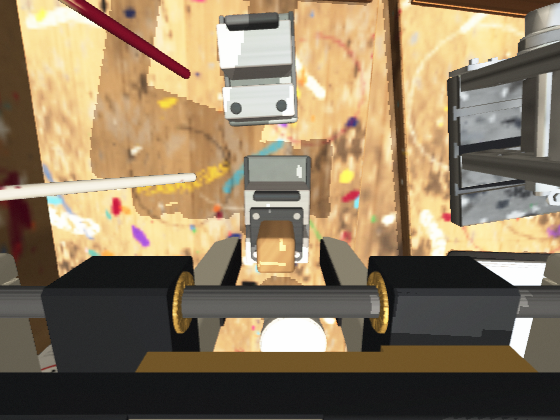

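Emit:
{"api": "carry_out", "payload": {
  "motion": [0.004,0.012,-0.001,0,0,-0.7,0,0,0.012,0,0,0,0,0,0,0.007,0,0,0,0,0,0,0.002,0,0,0,0,0,0,0,0,0,0,0,0]
}}

```text
t: 35.9
tool_pos: [0.6236, -0.1456, 0.0999]
orientation: [-1.569, -0.024, 0.027]
force: [0.3, -0.1, -0.1]
opening: 0.0464
```

Run:
```python
from h import *
to([.626,-.1463,.098],np.radians(91.9))
```

```text
t 35.9 tcp [ 0.6236 -0.1456  0.0999] F [ 0.3 -0.1 -0.1] op 0.0464
tool axes cols x,y,z in world [[0.999, -0.002, -0.032], [0.032, 0.002, 0.999], [-0.002, -1.0, 0.002]]
turn deg tool [-0.1  -0.07 -0.11]
shift tool [ 0.0024  0.0019 -0.0008] world d [ 0.0024 -0.0007 -0.0019]
```

Emit:
{"api": "carry_out", "payload": {
  "motion": [0.002,0.002,0,0,0,0,0,0,0,0,0,0,0,-0.4,0,0,0,0,0,0,-1,0,0,0,0,0,0,-1,0,0,0,0,0,0,-1],
  "squeeze": 30
}}

```text
t: 36.4
tool_pos: [0.6268, -0.1462, 0.0999]
orientation: [-1.571, -0.025, 0.025]
force: [-1.4, 0.5, -1.8]
opening: 0.0238
```

Emit:
{"api": "carry_out", "payload": {
  "motion": [0,0,0,0,0,0,-1,0,-0.01,0,0,0,0,-1,0,-0.015,0,0,0,0,-1,0,-0.03,0,0,0,0,-1,0,-0.04,0,0,0,0,-1]
}}

```text
t: 36.9
tool_pos: [0.6228, -0.1442, 0.1915]
orientation: [-1.565, -0.016, 0.034]
force: [0.3, 0.9, -0.9]
opening: 0.0235
```

Emit:
{"api": "carry_out", "payload": {
  "motion": [0,-0.03,0,0,0,0,-1,0.03,-0.005,0,0,0,0,-1,0.025,0,0,0,0,0,-1,0,0,0,0,0,0,-1,0,0,0,0,0,0,-1]
}}

```text
t: 37.4
tool_pos: [0.6824, -0.1432, 0.2449]
orientation: [-1.57, -0.028, 0.022]
force: [-0.0, 0.3, -2.0]
opening: 0.0238
```

Run:
```python
from h import *
c=cam('wrist'); im=imaging.read_camera('wrist'); cv2.imwrite('pics/w32.png',im);np.savez('pics/c32.npz',K=c[0],p=c[1],R=c[2])
to([.626,-.1463,.22],np.radians(85.5))
```

```text
t 37.45 tcp [ 0.6823 -0.1432  0.2449] F [-0.1  0.1 -1.8] op 0.0236
tool axes cols x,y,z in world [[0.999, 0.004, -0.032], [0.032, 0.001, 0.999], [0.004, -1.0, 0.001]]
turn deg tool [-0.05  6.34  0.24]
shift tool [-0.0565  0.0246 -0.0013] world d [-0.0563 -0.0031 -0.0249]
```

View pics/w32.png

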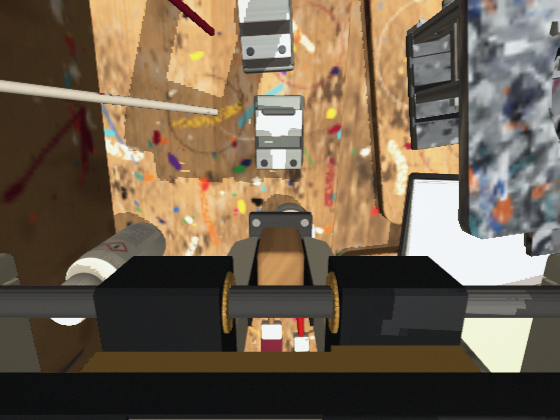

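```bash
cat > prof.py <<'E'
from h import *
def prof(nm,cols,r0,r1,a,o,th=18):
    d=np.load(f'pics/c{nm}.npz'); c=(d['K'],d['p'],d['R'])
    g=cv2.imread(f'pics/w{nm}.png',0).astype(float); a=np.radians(a);o=np.array(o)
    for col in cols:
        pr=g[:,col-1:col+2].mean(1); dd=np.diff(pr); L=[]
        for r in range(r0,r1):
            if abs(dd[r])>th and abs(dd[r])>=abs(dd[r-1]) and abs(dd[r])>abs(dd[r+1]):
                w=np.abs(dd[r-1:r+2]); rr=(w*np.arange(r-1,r+2)).sum()/w.sum()+.5
                X=ray(c,(col,rr),.06)[:2]-o; L.append((round(float(rr),1),int(dd[r]),round(float(1000*(X[0]*np.cos(a)+X[1]*np.sin(a))),1)))
        print(col,L)
E
python3 - <<'E'
from prof import *
prof('32',range(262,302,6),95,175,1.9,[.616,-.1466])
im=cv2.imread('pics/w32.png'); cv2.imwrite('pics/w32c.png',cv2.resize(im[90:175,245:315],None,fx=7,fy=7,interpolation=cv2.INTER_CUBIC))
E
```

```text
262 [(104.6, -56, -29.9), (108.8, -35, -25.7), (114.1, 47, -20.4), (129.5, -60, -4.7), (135.5, -53, 1.5), (146.5, -46, 13.2), (148.8, 62, 15.6), (159.6, -48, 27.2), (166.4, 48, 34.6), (168.5, -42, 36.9)]
268 [(105.5, -66, -29.0), (107.8, -21, -26.7), (115.0, 87, -19.5), (130.5, -53, -3.6), (135.5, -56, 1.6), (140.5, 68, 6.8), (142.5, -69, 8.9), (146.5, -48, 13.2), (148.8, 64, 15.6), (168.5, -55, 37.0)]
274 [(105.5, -68, -29.0), (107.8, -22, -26.7), (115.0, 87, -19.5), (136.1, -65, 2.2), (146.6, -48, 13.3), (148.7, 114, 15.5), (168.6, -129, 37.1), (171.1, -59, 39.9)]
280 [(96.7, 19, -37.7), (105.9, -44, -28.7), (115.0, 87, -19.5), (135.5, -62, 1.6), (146.6, -45, 13.3), (148.7, 114, 15.5), (168.6, -113, 37.1)]
286 [(106.7, -72, -27.8), (114.8, 89, -19.7), (135.3, -86, 1.3), (146.6, -46, 13.2), (148.8, 79, 15.6), (168.4, -78, 36.9)]
292 [(95.2, 76, -39.2), (106.7, -61, -27.8), (108.4, -27, -26.1), (114.7, 101, -19.8), (127.6, -52, -6.7), (135.5, -55, 1.5), (146.5, -43, 13.2), (148.8, 67, 15.6), (159.2, -59, 26.8), (166.3, 57, 34.6), (168.3, -88, 36.8)]
298 [(109.3, 77, -25.2), (128.5, -48, -5.7), (135.5, -58, 1.6), (146.6, -33, 13.3), (148.8, 68, 15.6), (168.3, -93, 36.8)]
```

View pics/w32c.png

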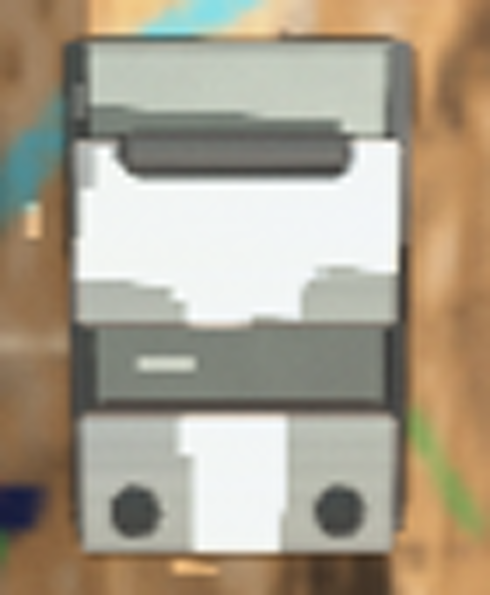

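Emit:
{"api": "carry_out", "payload": {
  "motion": [-0.045,0,0,0,2,0,-1,-0.045,0,0,0,2,0,-1,-0.045,0,0,0,2,0,-1,-0.045,0,0,0,0,0,-1,-0.045,0,0,0,0,0,-1]
}}

```text
t: 37.95
tool_pos: [0.4486, -0.1347, 0.2367]
orientation: [-1.566, 0.066, -0.054]
force: [-1.0, -0.7, 0.0]
opening: 0.0241
```

Emit:
{"api": "carry_out", "payload": {
  "motion": [-0.03,0,0.01,0,0,0,-1,0,0,0.04,0,0,0,-1,0,0,0.04,0,0,0,-1,0,0,0.02,0,0,0,-1,0,0,0,0,0,0,-1]
}}

```text
t: 38.45
tool_pos: [0.4161, -0.0205, 0.2363]
orientation: [-1.566, 0.072, -0.06]
force: [-0.6, -0.4, -2.3]
opening: 0.0238
```

Run:
```python
from h import *
c=cam('wrist'); im=imaging.read_camera('wrist'); cv2.imwrite('pics/w33.png',im);np.savez('pics/c33.npz',K=c[0],p=c[1],R=c[2])
to([.408,.0200,.22],np.radians(86))
cv2.imwrite('pics/t33.png',imaging.read_camera('top'))
```

```text
t 38.5 tcp [ 0.4161 -0.0214  0.2362] F [ 0.7 -0.4 -1.6] op 0.024
tool axes cols x,y,z in world [[0.996, -0.008, 0.084], [-0.084, 0.003, 0.996], [-0.008, -1.0, 0.002]]
turn deg tool [-0.14 -0.83 -0.48]
shift tool [-0.0114  0.0164  0.0405] world d [-0.0081  0.0414 -0.0162]
```

View pics/w33.png

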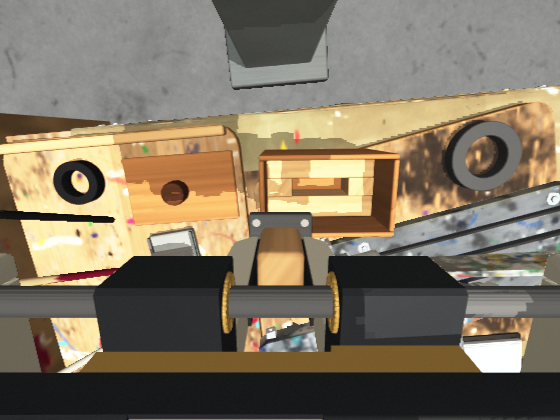

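Run:
```python
from h import *
im=cv2.imread('pics/w33.png'); cv2.imwrite('pics/w33c.png',cv2.resize(im[140:245,250:405],None,fx=5,fy=5,interpolation=cv2.INTER_CUBIC))
```

```text
(no output)
```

View pics/w33c.png

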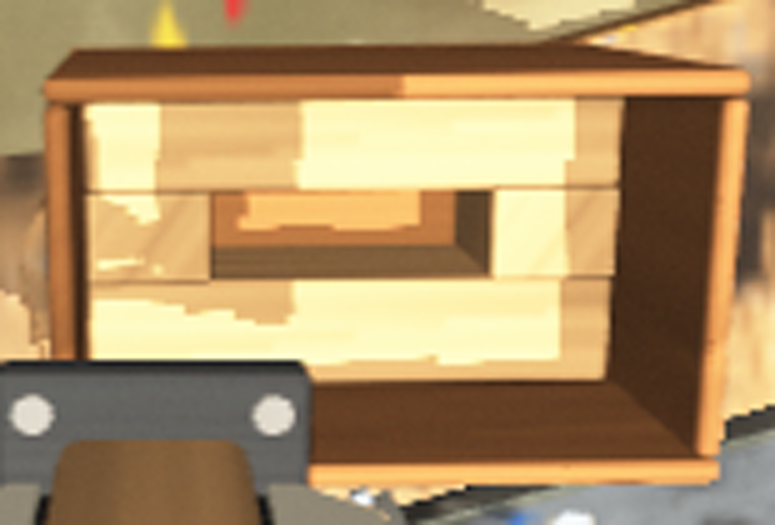

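Run:
```python
from h import *
d=np.load('pics/c33.npz'); c=(d['K'],d['p'],d['R'])
P=[ray(c,(250+x/5-.4,140+y/5-.4),.05)[:2] for x,y in[(212,190),(492,190),(490,278),(210,278)]]
P=np.array(P); print(P.round(4),P.mean(0)); print(np.linalg.norm(P[1]-P[0]),np.linalg.norm(P[2]-P[1]))
e=P[1]-P[0]+P[2]-P[3]; print('slot y-axis dir deg',np.degrees(np.arctan2(e[1],e[0])))
# shoulder of held gauge, tool x offset
to([*P.mean(0),.22],np.radians(86))
s,p,Rm=pose()
for y in (.030,.038):
  for z in(-.02,.02): print(proj(c,p+Rm@np.array([-.02,y,z])))
```

```text
[[ 0.3959 -0.0045]
 [ 0.4011  0.058 ]
 [ 0.4212  0.0569]
 [ 0.4158 -0.0064]] [0.4085079  0.02598266]
0.06268956599111106 0.02008700112525108
slot y-axis dir deg 85.16272545306168
t 38.55 tcp [ 0.4164 -0.0223  0.2362] F [ 0.3 -0.5 -2.3] op 0.0236
tool axes cols x,y,z in world [[0.996, -0.008, 0.085], [-0.085, 0.003, 0.996], [-0.008, -1.0, 0.002]]
turn deg tool [-0.12 -0.89 -0.48]
shift tool [-0.0118  0.0164  0.0474] world d [-0.0079  0.0483 -0.0162]
[[243.8394889 216.2071165]]
[[309.13643852 216.28198282]]
[[245.30422544 212.77337035]]
[[307.95277829 212.84603946]]
```

Emit:
{"api": "carry_out", "payload": {
  "motion": [-0.006,0,0.022,0,0,-0.5,-1,-0.006,0,0.022,0,0,0,-1,0,0.03,0,0,0,0,-1,0,0.02,0,0,0,0,-1,0,0,0,0,0,0,-1]
}}

```text
t: 39.05
tool_pos: [0.4079, 0.0182, 0.1857]
orientation: [-1.57, 0.07, -0.074]
force: [0.3, -0.3, -2.4]
opening: 0.0239
```

Run:
```python
from h import *
c=cam('wrist'); im=imaging.read_camera('wrist'); cv2.imwrite('pics/w34.png',im)
to([.4085,.023,.09],np.radians(85.2))
print(proj(c,[[.4085,.026,.05]]))
```

```text
t 39.1 tcp [0.4084 0.0181 0.1869] F [ 0.  -0.4 -3.2] op 0.0236
tool axes cols x,y,z in world [[0.996, 0.004, 0.091], [-0.091, -0.001, 0.996], [0.004, -1.0, -0.001]]
turn deg tool [ 0.04 -0.44  0.21]
shift tool [-0.0007  0.0969  0.005 ] world d [ 0.0001  0.0049 -0.0969]
[[287.91101829 205.32722099]]
```

View pics/w34.png

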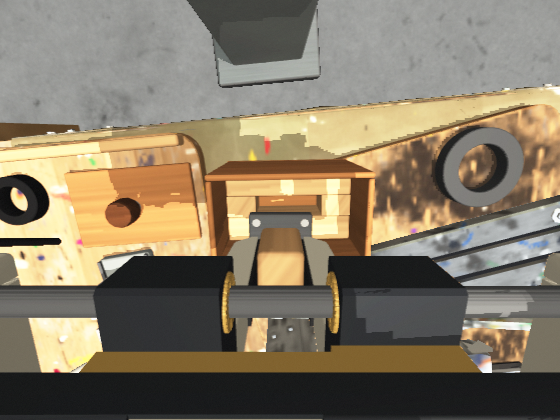

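Emit:
{"api": "carry_out", "payload": {
  "motion": [-0.001,0.015,0.005,0,-0.4,0.2,-1,0,0.015,0,0,0,0,-1,0,0.01,0,0,0,0,-1,0,0,0,0,0,0,-1,0,0,0,0,0,0,-1]
}}

```text
t: 39.6
tool_pos: [0.4099, 0.0215, 0.1476]
orientation: [-1.571, 0.065, -0.071]
force: [0.4, 0.1, -2.1]
opening: 0.0238
```

Run:
```python
from h import *
c=cam('wrist'); im=imaging.read_camera('wrist'); cv2.imwrite('pics/w35.png',im)
to([.4085,.023,.09],np.radians(85.2))
```

```text
t 39.65 tcp [0.4099 0.0215 0.1476] F [-0.2 -0.8 -0.9] op 0.024
tool axes cols x,y,z in world [[0.996, 0.004, 0.087], [-0.087, -0.001, 0.996], [0.004, -1.0, -0.001]]
turn deg tool [ 0.06 -0.18  0.23]
shift tool [-0.0018  0.0576  0.0014] world d [-0.0014  0.0015 -0.0576]
```

View pics/w35.png

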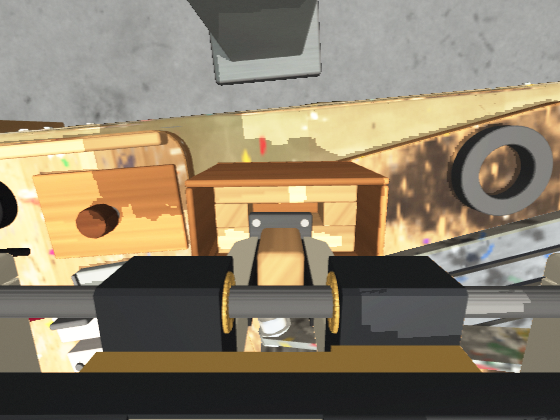

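Emit:
{"api": "carry_out", "payload": {
  "motion": [-0.002,0.01,0.0015,0,0,0.3,-1,0,0.012,0,0,0,0.1,-1,0,0.008,0,0,0,0,-1,0,0,0,0,0,0,-1,0,0,0,0,0,0,-1]
}}

```text
t: 40.15
tool_pos: [0.4085, 0.0233, 0.1159]
orientation: [-1.571, 0.07, -0.066]
force: [-0.2, 0.3, -2.2]
opening: 0.0237
```

Run:
```python
from h import *
to([.4085,.023,.09],np.radians(85.2))
```

```text
t 40.15 tcp [0.4085 0.0233 0.1159] F [-0.2  0.3 -2.2] op 0.0237
tool axes cols x,y,z in world [[0.996, -0.002, 0.087], [-0.087, -0.001, 0.996], [-0.002, -1.0, -0.001]]
turn deg tool [ 0.06 -0.17 -0.12]
shift tool [ 0.0001  0.0259 -0.0003] world d [-0.     -0.0003 -0.0259]
```

Emit:
{"api": "carry_out", "payload": {
  "motion": [0,0.01,0,0,0,0,-1,0,0.01,0,0,0,0,-1,0,0.004,0,0,0,0,-1,0,0.001,0,0,0,0,-1,0,0,0,0,0,0,-1]
}}

```text
t: 40.65
tool_pos: [0.409, 0.0232, 0.0897]
orientation: [-1.571, 0.069, -0.067]
force: [-1.7, 0.4, 1.9]
opening: 0.0236
```

Run:
```python
from h import *
to([.4085,.023,.09],np.radians(85.2))
```

```text
t 40.65 tcp [0.409  0.0232 0.0897] F [-1.7  0.4  1.9] op 0.0236
tool axes cols x,y,z in world [[0.996, -0.001, 0.087], [-0.087, -0.001, 0.996], [-0.001, -1.0, -0.001]]
turn deg tool [ 0.06 -0.17 -0.06]
shift tool [-0.0005 -0.0003 -0.0003] world d [-0.0005 -0.0002  0.0003]
```

Emit:
{"api": "carry_out", "payload": {
  "motion": [0,0,0,0,0,0,-0.3,0,0,0,0,0,0,0,0,0,0,0,0,0,0,0,-0.02,0,0,0,0,0,0,-0.04,0,0,0,0,0]
}}

```text
t: 41.15
tool_pos: [0.4059, 0.0234, 0.1464]
orientation: [-1.571, 0.076, -0.061]
force: [0.5, 0.3, -0.4]
opening: 0.0463
```

Emit:
{"api": "carry_out", "payload": {
  "motion": [0,-0.04,0,0,0,0,0,0,-0.04,0,0,-2,0,0,0.003,0,-0.045,0,-2.5,0,-1,0.002,0,-0.045,0,-2.5,0,-1,0,0,-0.045,0,0,0,-1]
}}

```text
t: 41.65
tool_pos: [0.415, -0.1105, 0.238]
orientation: [-1.573, -0.045, 0.038]
force: [1.1, 0.5, -0.5]
opening: 0.0272
```

Emit:
{"api": "carry_out", "payload": {
  "motion": [0,0,-0.035,0,0,0,-1,0.045,0,0,0,0,0,-1,0.045,0,0,0,0,0,-1,0.045,0,0,0,0,0,-1,0,0,0,0,0,0,-1]
}}

```text
t: 42.15
tool_pos: [0.5549, -0.15, 0.2378]
orientation: [-1.576, -0.035, 0.026]
force: [-1.2, 0.8, -0.4]
opening: 0.0001
```

Run:
```python
from h import *
c=cam('wrist'); im=imaging.read_camera('wrist'); cv2.imwrite('pics/w36.png',im);np.savez('pics/c36.npz',K=c[0],p=c[1],R=c[2])
to([.568,-.149,.084],np.radians(91.9))
cv2.imwrite('pics/s36.png',imaging.read_camera('scene'))
```

```text
t 42.2 tcp [ 0.5532 -0.1501  0.2388] F [-0.3 -0.6  0.1] op 0.0005
tool axes cols x,y,z in world [[0.999, 0.005, -0.039], [0.039, -0.006, 0.999], [0.005, -1.0, -0.006]]
turn deg tool [0.34 0.34 0.3 ]
shift tool [0.014  0.1548 0.0015] world d [ 0.0148  0.0011 -0.1548]
```

View pics/w36.png

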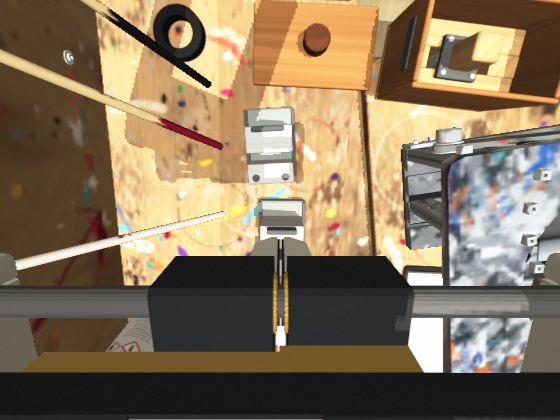

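View pics/s36.png

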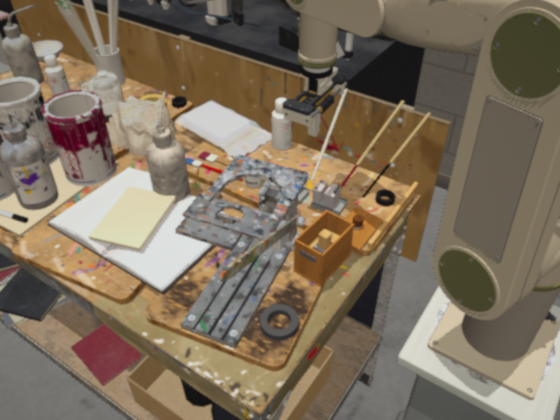

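Emit:
{"api": "carry_out", "payload": {
  "motion": [0.01,0.03,0.001,0.3,0.3,0.3,-1,0,0.035,0,0,0,0,-1,0,0.035,0,0,0,0,-1,0,0.03,0,0,0,0,-1,0,0,0,0,0,0,-1]
}}

```text
t: 42.75
tool_pos: [0.5618, -0.1501, 0.1135]
orientation: [-1.576, -0.035, 0.018]
force: [-0.5, 0.3, -0.2]
opening: 0.0009
```

Run:
```python
from h import *
to([.568,-.149,.084],np.radians(91.9))
```

```text
t 42.75 tcp [ 0.5618 -0.1501  0.1135] F [-0.5  0.3 -0.2] op 0.0009
tool axes cols x,y,z in world [[0.999, 0.011, -0.033], [0.034, -0.006, 0.999], [0.011, -1.0, -0.006]]
turn deg tool [0.34 0.02 0.62]
shift tool [0.006  0.0296 0.0011] world d [ 0.0062  0.0011 -0.0295]
```

Emit:
{"api": "carry_out", "payload": {
  "motion": [0.006,0.015,0.001,0.3,0,0.6,-1,0,0.012,0,0,0,0,-1,0,0.003,0,0,0,0,-1,0,0,0,0,0,0,-1,0,0,0,0,0,0,-1]
}}

```text
t: 43.25
tool_pos: [0.5692, -0.1506, 0.0919]
orientation: [-1.575, -0.034, 0.019]
force: [0.7, -0.3, -0.0]
opening: 0.0005
```

Run:
```python
from h import *
to([.585,-.149,.084],np.radians(91.9))
```

```text
t 43.25 tcp [ 0.5692 -0.1506  0.0919] F [ 0.7 -0.3 -0. ] op 0.0005
tool axes cols x,y,z in world [[0.999, 0.01, -0.033], [0.033, -0.005, 0.999], [0.009, -1.0, -0.005]]
turn deg tool [ 0.28 -0.    0.54]
shift tool [0.0158 0.0081 0.0011] world d [ 0.0158  0.0016 -0.0079]
```

Emit:
{"api": "carry_out", "payload": {
  "motion": [0,0.008,0.001,0.3,0,0.5,-1,0.004,0,0,0,0,0,-1,0.004,0,0,0,0,0.2,-1,0.002,0,0,0,0,0,-1,0,0,0,0,0,0,-1]
}}

```text
t: 43.75
tool_pos: [0.5816, -0.1497, 0.086]
orientation: [-1.571, -0.026, 0.026]
force: [-0.6, 0.1, -0.3]
opening: 0.001
```

Run:
```python
from h import *
to([.585,-.149,.084],np.radians(91.9))
```

```text
t 43.75 tcp [ 0.5816 -0.1497  0.086 ] F [-0.6  0.1 -0.3] op 0.001
tool axes cols x,y,z in world [[0.999, -0.0, -0.033], [0.033, -0.001, 0.999], [-0.0, -1.0, -0.001]]
turn deg tool [ 0.04 -0.   -0.01]
shift tool [0.0034 0.002  0.0006] world d [ 0.0034  0.0007 -0.002 ]
```

Emit:
{"api": "carry_out", "payload": {
  "motion": [0.001,0,0,0,0,0,-1,0,0,0,0,0,0,-1,0.001,0,0,0,0,0,-1,0,0,0,0,0,0,-1,0,0,0,0,0,0,-1]
}}

```text
t: 44.25
tool_pos: [0.5834, -0.1495, 0.0857]
orientation: [-1.571, -0.025, 0.027]
force: [0.2, -0.3, 0.0]
opening: 0.0005
```

Emit:
{"api": "carry_out", "payload": {
  "motion": [0.001,0,0,0,0,0,-1,0,0,0,0,0,0,-1,0,0,0,0,0,0,-1,0,0,0,0,0,0,-1,0,0,0,0,0,0,-1]
}}

```text
t: 44.75
tool_pos: [0.5841, -0.1496, 0.0857]
orientation: [-1.571, -0.025, 0.027]
force: [-0.6, -0.5, -0.3]
opening: 0.0005
```

Emit:
{"api": "carry_out", "payload": {
  "motion": [0.001,0,0,0,0,0,-1,0,0,0,0,0,0,-1,0,0,0,0,0,0,-1,0,0,0,0,0,0,-1,0,0,0,0,0,0,-1]
}}

```text
t: 45.25
tool_pos: [0.585, -0.1495, 0.0857]
orientation: [-1.571, -0.024, 0.028]
force: [-1.6, 0.2, 0.4]
opening: 0.0007
```

Run:
```python
from h import *
to([.585,-.149,.084],np.radians(91.9))
c=cam('wrist'); im=imaging.read_camera('wrist'); cv2.imwrite('pics/w37.png',im);np.savez('pics/c37.npz',K=c[0],p=c[1],R=c[2])
im=cv2.imread('pics/w37.png'); cv2.imwrite('pics/w37c.png',cv2.resize(im[130:270,210:350],None,fx=4,fy=4,interpolation=cv2.INTER_CUBIC))
```

```text
t 45.25 tcp [ 0.585  -0.1495  0.0857] F [-1.6  0.2  0.4] op 0.0007
tool axes cols x,y,z in world [[0.999, -0.002, -0.033], [0.033, -0.0, 0.999], [-0.002, -1.0, -0.0]]
turn deg tool [ 0.02  0.   -0.13]
shift tool [0.     0.0017 0.0005] world d [ 0.      0.0005 -0.0017]
```

View pics/w37c.png

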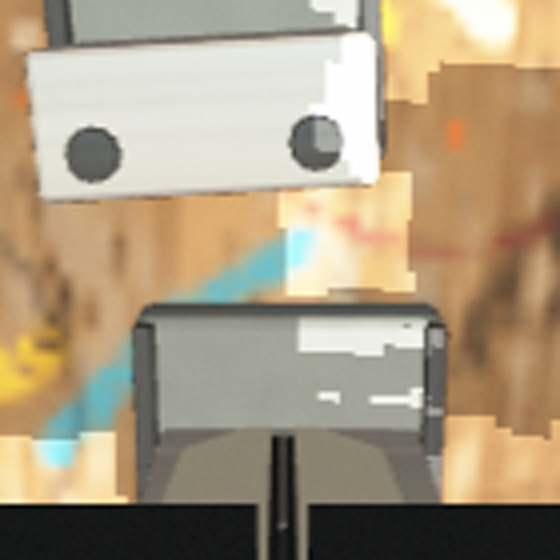

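Emit:
{"api": "carry_out", "payload": {
  "motion": [0.001,0,0,0,0,0,-1,0,0,0,0,0,0,-1,0,0,0,0,0,0,-1,0,0,0,0,0,0,-1,0,0,0,0,0,0,-1]
}}

```text
t: 45.8
tool_pos: [0.5859, -0.1495, 0.0857]
orientation: [-1.571, -0.024, 0.028]
force: [-2.0, 0.5, 1.2]
opening: 0.0005
```

Emit:
{"api": "carry_out", "payload": {
  "motion": [-0.01,0,0,0,0,0,-1,-0.005,-0.02,0,0,0,0,-1,0,-0.04,0,0,0,0,-1,0,-0.02,0,0,0,0,-1,0.03,-0.02,0,0,0,0,-1]
}}

```text
t: 46.3
tool_pos: [0.5934, -0.1477, 0.1818]
orientation: [-1.567, -0.015, 0.036]
force: [1.0, 0.6, 0.2]
opening: 0.0003
```

Emit:
{"api": "carry_out", "payload": {
  "motion": [0.045,0,0,0,0,0,-1,0.035,0,0,0,0,0,-1,0,0.02,0,0,0,0,-1,0,0,0,0,0,0,-1,0,0,0,0,0,0,-1]
}}

```text
t: 46.8
tool_pos: [0.6795, -0.1459, 0.1669]
orientation: [-1.57, -0.024, 0.027]
force: [0.4, -0.4, -0.0]
opening: 0.0004
```

Run:
```python
from h import *
c=cam('wrist'); im=imaging.read_camera('wrist'); cv2.imwrite('pics/w38.png',im);np.savez('pics/c38.npz',K=c[0],p=c[1],R=c[2])
to([.66,-.149,.12],np.radians(91.9))
```

```text
t 46.85 tcp [ 0.6788 -0.1458  0.1663] F [ 0.3 -0.4  0.2] op 0.0006
tool axes cols x,y,z in world [[0.999, -0.003, -0.032], [0.032, 0.001, 0.999], [-0.003, -1.0, 0.001]]
turn deg tool [-0.07 -0.04 -0.19]
shift tool [-0.0188  0.0464 -0.0026] world d [-0.0188 -0.0032 -0.0463]
```

View pics/w38.png

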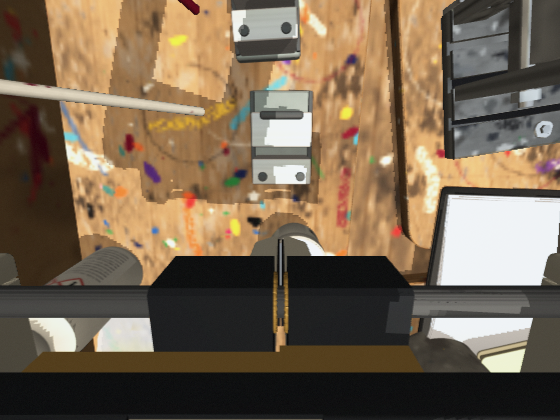

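Run:
```python
from prof import *
prof('38',range(260,308,6),88,188,1.9,[.616,-.1466])
im=cv2.imread('pics/w38.png'); cv2.imwrite('pics/w38c.png',cv2.resize(im[85:195,240:325],None,fx=6,fy=6,interpolation=cv2.INTER_CUBIC)[:600])
```

```text
260 [(89.6, -32, -38.8), (110.7, -26, -22.8), (118.3, 48, -17.0), (145.7, -42, 4.8), (154.4, -37, 11.9), (158.7, 71, 15.5), (171.9, -56, 26.6), (180.4, 58, 33.9), (183.4, -36, 36.4)]
266 [(89.6, -54, -38.8), (96.2, 20, -33.9), (104.6, 27, -27.5), (107.2, -43, -25.5), (110.5, -59, -23.0), (119.1, 82, -16.3), (136.5, 27, -2.6), (144.8, -54, 4.1), (154.4, -38, 12.0), (158.7, 73, 15.5), (172.7, -35, 27.3), (179.4, 29, 33.0), (183.4, -49, 36.4)]
272 [(89.7, -61, -38.7), (92.1, 19, -36.9), (107.4, -65, -25.3), (110.5, -57, -23.0), (118.9, 102, -16.5), (145.5, -51, 4.6), (154.3, -37, 11.9), (158.7, 73, 15.5), (183.4, -50, 36.4)]
278 [(89.6, -56, -38.8), (92.1, 20, -37.0), (105.5, -28, -26.8), (107.6, -31, -25.2), (110.7, -38, -22.8), (119.0, 92, -16.4), (146.3, -92, 5.3), (154.4, -38, 11.9), (158.7, 75, 15.5), (166.0, 33, 21.6), (183.4, -98, 36.4)]
284 [(89.5, -57, -38.9), (92.1, 21, -36.9), (106.0, -34, -26.5), (110.7, -40, -22.8), (119.0, 92, -16.4), (146.3, -90, 5.3), (154.4, -36, 11.9), (158.6, 75, 15.5), (164.6, 29, 20.4), (166.4, 29, 21.9), (183.4, -92, 36.4)]
290 [(89.6, -60, -38.8), (92.1, 20, -36.9), (108.5, -69, -24.5), (110.6, -39, -22.9), (119.0, 93, -16.4), (146.3, -90, 5.3), (154.3, -37, 11.9), (158.7, 75, 15.5), (164.5, 60, 20.3), (183.6, -126, 36.6)]
296 [(89.9, -72, -38.5), (92.0, 21, -37.0), (108.8, -53, -24.3), (110.5, -42, -23.0), (119.0, 93, -16.4), (146.3, -92, 5.3), (154.4, -36, 11.9), (158.7, 75, 15.5), (164.6, 53, 20.5), (172.7, -35, 27.2), (176.7, 23, 30.7), (179.6, 44, 33.2), (183.6, -140, 36.6)]
302 [(89.9, -75, -38.5), (92.1, 19, -36.9), (110.9, -50, -22.7), (118.2, 61, -17.0), (146.3, -93, 5.3), (154.4, -33, 11.9), (158.7, 75, 15.5), (164.9, 33, 20.7), (171.9, -60, 26.6), (180.3, 71, 33.7), (183.6, -141, 36.6)]
```

View pics/w38c.png

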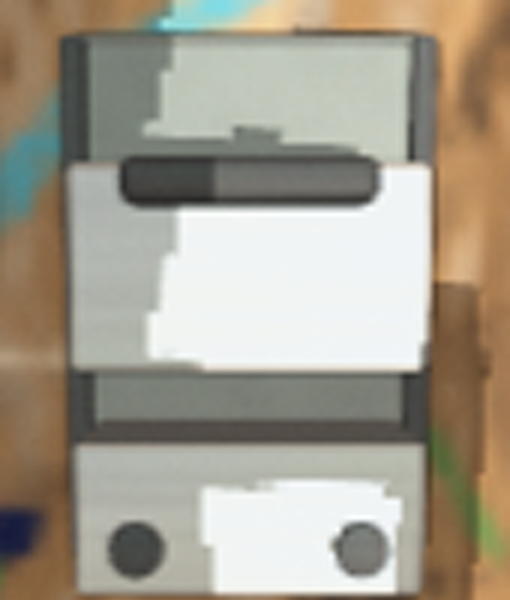

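Run:
```python
from prof import *
prof('36',range(252,294,6),105,186,4.9,[.505,-.1642])
to([.44,-.15,.24],0.0)
for n in('lid_knob',):
    imaging.read_camera('top')
    for d in models.outline_of('top','box_lid'): print(d['confidence'],d['pixel'],d['pixels'].sum())
```

```text
252 [(109.3, 23, -41.4), (125.7, -46, -25.1), (131.6, 83, -19.1), (152.5, -58, 2.3), (160.2, -38, 10.5), (164.2, 67, 14.8), (175.5, -27, 27.0), (180.2, 26, 32.1), (184.4, 23, 36.7)]
258 [(105.8, 19, -44.5), (107.3, -40, -43.0), (110.5, 22, -39.9), (116.2, 18, -34.4), (120.2, -35, -30.3), (125.3, -58, -25.2), (131.8, 97, -18.7), (152.4, -46, 2.5), (159.8, -39, 10.3), (163.9, 72, 14.7), (174.8, -61, 26.5), (180.6, 45, 32.9)]
264 [(107.9, -42, -42.2), (119.2, -47, -31.1), (124.9, -29, -25.4), (126.3, 21, -24.0), (131.3, 93, -18.9), (136.4, -21, -13.7), (147.6, 22, -2.2), (154.4, -60, 5.0), (159.5, -45, 10.3), (163.5, 102, 14.6), (182.9, -28, 35.7)]
270 [(106.7, -49, -43.0), (108.5, 55, -41.3), (119.5, -67, -30.5), (124.6, -47, -25.3), (126.3, 18, -23.6), (130.7, 69, -19.2), (136.4, -24, -13.4), (147.8, 19, -1.7), (151.5, -20, 2.2), (154.6, -58, 5.5), (159.2, -38, 10.3), (163.1, 75, 14.4), (177.4, -23, 30.0), (183.2, 36, 36.3)]
276 [(106.9, -29, -42.6), (108.4, 39, -41.1), (119.9, -41, -29.8), (124.7, -46, -25.0), (130.5, 115, -19.2), (148.3, 23, -0.9), (151.7, -25, 2.7), (153.4, -68, 4.5), (158.8, -33, 10.2), (162.7, 110, 14.3)]
282 [(107.4, 51, -41.8), (120.4, -47, -29.0), (123.4, -20, -26.0), (130.1, 58, -19.3), (147.5, 20, -1.4), (151.5, -87, 2.8), (158.6, -40, 10.2), (162.5, 123, 14.4), (173.8, -34, 26.6), (178.6, 36, 31.9), (181.8, -23, 35.4)]
288 [(107.5, 58, -41.4), (124.2, 54, -24.9), (136.4, -19, -12.6), (151.4, -71, 2.9), (158.3, -40, 10.3), (162.3, 98, 14.5), (173.5, -55, 26.6), (178.5, 40, 32.1), (182.1, 34, 36.0)]
t 46.85 tcp [ 0.6788 -0.1458  0.1663] F [ 0.3 -0.4  0.2] op 0.0006
tool axes cols x,y,z in world [[0.999, -0.003, -0.032], [0.032, 0.001, 0.999], [-0.003, -1.0, 0.001]]
turn deg tool [ -0.2  -88.14  -0.09]
shift tool [-0.2391 -0.0729  0.0037] world d [-0.2388 -0.0042  0.0737]
```

Emit:
{"api": "carry_out", "payload": {
  "motion": [0,-0.04,0,0,0,0,-1,-0.02,-0.03,0,0,0,0,-1,-0.045,0,0,0,0,0,-1,-0.045,0,0,0,0,0,-1,-0.045,0,0,0,0,0,-1]
}}

```text
t: 47.45
tool_pos: [0.5215, -0.1513, 0.2427]
orientation: [-1.572, -0.028, 0.024]
force: [-0.6, 0.2, 1.2]
opening: 0.0005
```

Emit:
{"api": "carry_out", "payload": {
  "motion": [-0.045,0,0,0,5,0,0,-0.03,0,0,0,8,0,0.5,0,0,0,0,8.5,0,0.5,0,0,0,0,8.5,0,0.5,0,0,0,0,8.5,0,0.5]
}}

```text
t: 47.95
tool_pos: [0.4372, -0.1516, 0.2471]
orientation: [-1.512, 0.5, -0.52]
force: [0.2, -0.3, 0.6]
opening: 0.0361
```

Emit:
{"api": "carry_out", "payload": {
  "motion": [0,0,0,0,8.5,0,0.5,0,0,0,0,8.5,0,0.5,0,0,0,0,8.5,0,0.5,0,0,0,0,8.5,0,0.5,0,0,0,0,8.5,0,0.5]
}}

```text
t: 48.45
tool_pos: [0.4355, -0.152, 0.2518]
orientation: [-1.28, 1.064, -1.1]
force: [-0.2, -0.5, -0.9]
opening: 0.0694
```

Emit:
{"api": "carry_out", "payload": {
  "motion": [0,0,0,0,8.5,0,0.5,0,0,0,0,0,0,0.5,0,0,0,0,0,0,0.5,0,0,0,0,0,0,0.5,0,0,0,0,0,0,0.5]
}}

```text
t: 48.95
tool_pos: [0.4346, -0.1523, 0.2547]
orientation: [-1.213, 1.165, -1.21]
force: [0.3, 0.7, 0.5]
opening: 0.0694
```

Run:
```python
from h import *
c=cam('wrist'); im=imaging.read_camera('wrist'); cv2.imwrite('pics/w39.png',im);np.savez('pics/c39.npz',K=c[0],p=c[1],R=c[2])
to([.40,-.145,.042],0.07)
for d in models.outline_of('wrist','box_lid'): print(d['confidence'],d['pixel'],d['pixels'].sum())
im=imaging.read_camera('top'); cv2.imwrite('pics/t39.png',im)
```

```text
t 49.0 tcp [ 0.4346 -0.1523  0.2547] F [-0.5 -0.3  0.2] op 0.0699
tool axes cols x,y,z in world [[0.026, 0.024, 0.999], [-1.0, -0.013, 0.027], [0.013, -1.0, 0.024]]
turn deg tool [-1.36 -2.49  0.8 ]
shift tool [-0.011   0.2117 -0.0395] world d [-0.0346  0.0073 -0.2127]
0.59 [245.6, 153.2] 7082
```

View pics/w39.png

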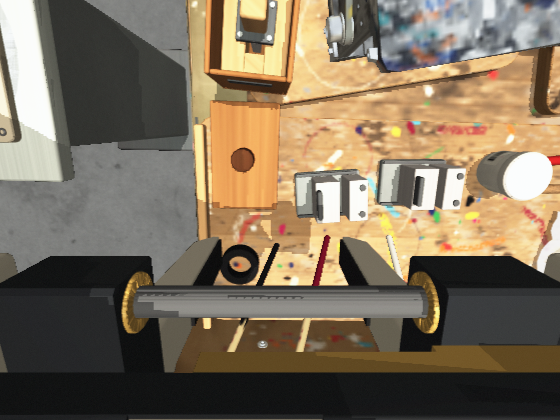

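Run:
```python
from h import *
d=np.load('pics/c39.npz'); c=(d['K'],d['p'],d['R'])
im=cv2.imread('pics/w39.png'); cv2.imwrite('pics/w39c.png',cv2.resize(im[80:220,195:295],None,fx=5,fy=4.2,interpolation=cv2.INTER_CUBIC))
print('knob',ray(c,(242.5,159),.048))
for p in [(211,101),(279,105),(276,208),(212,206)]: print(ray(c,p,.014)[:2])
```

```text
knob [ 0.39355656 -0.1179266   0.048     ]
[ 0.35250873 -0.05267435]
[ 0.43505387 -0.05488489]
[ 0.43447265 -0.18536849]
[ 0.34946869 -0.18441473]
```

View pics/w39c.png

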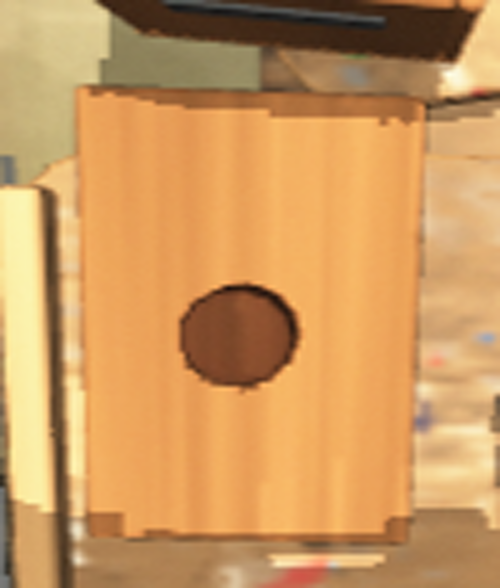

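Emit:
{"api": "carry_out", "payload": {
  "motion": [-0.018,0,-0.02,-1.4,1.5,0.8,0.3,-0.018,0.02,-0.019,0,0,0,0.3,0,0.04,0,0,0,0,0.3,0,0.035,0,0,0,0,0.3,0,0,0,0,0,0,0.3]
}}

```text
t: 49.6
tool_pos: [0.3949, -0.1159, 0.1577]
orientation: [-1.208, 1.207, -1.209]
force: [0.0, 0.5, -0.5]
opening: 0.0605
```

Run:
```python
from h import *
c=cam('wrist'); im=imaging.read_camera('wrist'); cv2.imwrite('pics/w40.png',im);np.savez('pics/c40.npz',K=c[0],p=c[1],R=c[2])
to([.394,-.118,.042],0)
print(proj(c,[[.394,-.118,.048]]))
```

```text
t 49.65 tcp [ 0.3962 -0.1165  0.1604] F [ 0.6 -0.2  0.3] op 0.0605
tool axes cols x,y,z in world [[0.001, 0.005, 1.0], [-1.0, -0.001, 0.001], [0.001, -1.0, 0.005]]
turn deg tool [-0.28  0.07  0.06]
shift tool [ 0.0014  0.1184 -0.0028] world d [-0.0022 -0.0015 -0.1184]
[[280.12303915 214.43654495]]
```

View pics/w40.png

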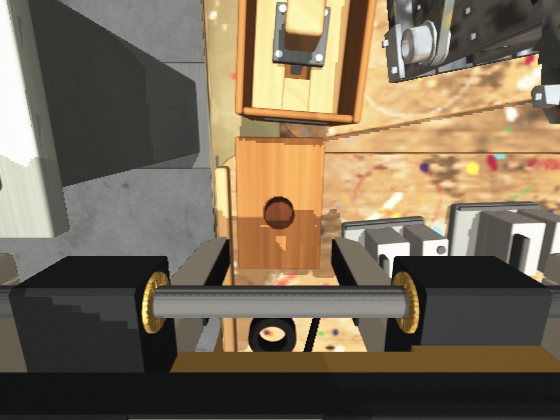

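Emit:
{"api": "carry_out", "payload": {
  "motion": [0.001,0.025,-0.004,-0.4,0,0,0,0,0.03,-0.002,-0.4,0,0,0,0,0.025,0,0,0,0,0,0,0,0,0,0,0,0,0,0,0,0,0,0,0]
}}

```text
t: 50.15
tool_pos: [0.3974, -0.1212, 0.0902]
orientation: [-1.213, 1.202, -1.214]
force: [-0.1, 0.6, 0.7]
opening: 0.0468
```

Run:
```python
from h import *
to([.394,-.118,.042],0)
```

```text
t 50.15 tcp [ 0.3974 -0.1212  0.0902] F [-0.1  0.6  0.7] op 0.0468
tool axes cols x,y,z in world [[0.002, 0.003, 1.0], [-1.0, -0.007, 0.002], [0.007, -1.0, 0.003]]
turn deg tool [-0.18  0.13  0.39]
shift tool [-0.0035  0.0481 -0.0036] world d [-0.0034  0.0032 -0.0482]
```

Emit:
{"api": "carry_out", "payload": {
  "motion": [-0.003,0.015,-0.003,-0.3,0,0.4,0,0,0.015,-0.001,-0.2,0,0,0,0,0.012,0,0,0,0,0,0,0.002,0,0,0,0,0,0,0,0,0,0,0,0]
}}

```text
t: 50.65
tool_pos: [0.3981, -0.1201, 0.0503]
orientation: [-1.21, 1.204, -1.211]
force: [0.7, -0.4, -0.6]
opening: 0.0463
```

Run:
```python
from h import *
c=cam('wrist'); im=imaging.read_camera('wrist'); cv2.imwrite('pics/w41.png',im)
to([.394,-.118,.042],0)
```

```text
t 50.7 tcp [ 0.3982 -0.1201  0.0504] F [-0.5  0.4 -0.1] op 0.0465
tool axes cols x,y,z in world [[0.002, 0.003, 1.0], [-1.0, -0.003, 0.002], [0.003, -1.0, 0.003]]
turn deg tool [-0.19  0.14  0.16]
shift tool [-0.0021  0.0084 -0.0042] world d [-0.0042  0.0021 -0.0084]
```

View pics/w41.png

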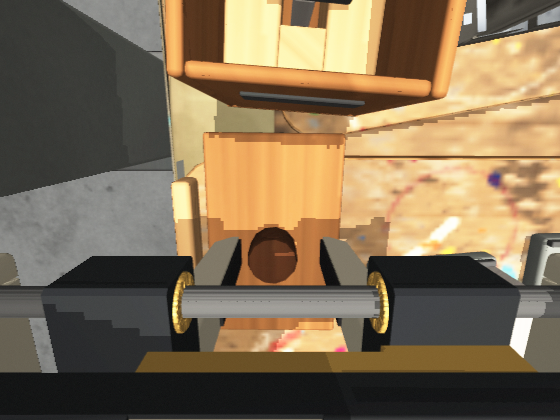

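Emit:
{"api": "carry_out", "payload": {
  "motion": [-0.002,0.006,-0.005,-0.2,0,0.2,0,0,0.003,0,0,0,0,0,0,0,0,0,0,0,-0.3,0,0,0,0,0,0,-1,0,0,0,0,0,0,-1],
  "squeeze": 25
}}

```text
t: 51.2
tool_pos: [0.3936, -0.1183, 0.042]
orientation: [-1.209, 1.206, -1.208]
force: [-0.6, 1.8, -1.6]
opening: 0.028
```

Emit:
{"api": "carry_out", "payload": {
  "motion": [0,0,0,0,0,0,-1,0,0,0,0,0,0,-1,0,-0.005,0,0,0,0,-1,0,-0.01,0,0,0,0,-1,0,0,0,0,0,0,-1]
}}

```text
t: 51.7
tool_pos: [0.3933, -0.1182, 0.0581]
orientation: [-1.209, 1.207, -1.207]
force: [0.2, -0.5, -1.1]
opening: 0.0273
```

Run:
```python
from h import *
to([.4085,.0235,.2],-.07)
```

```text
t 51.7 tcp [ 0.3933 -0.1182  0.0581] F [ 0.2 -0.5 -1.1] op 0.0273
tool axes cols x,y,z in world [[0.002, 0.001, 1.0], [-1.0, 0.001, 0.002], [-0.001, -1.0, 0.001]]
turn deg tool [-0.04  4.15 -0.04]
shift tool [-0.1417 -0.1418  0.0157] world d [0.0152 0.1417 0.1419]
```

Emit:
{"api": "carry_out", "payload": {
  "motion": [0,-0.03,0,0,0,0,-1,0,-0.04,0,0,0,0,-1,0,-0.045,0,0,0,0,-1,0,-0.045,0,0,0,0,-1,0,0,0,0,0,0,-1]
}}

```text
t: 52.2
tool_pos: [0.3915, -0.1176, 0.2239]
orientation: [-1.21, 1.209, -1.206]
force: [0.3, 0.1, -1.2]
opening: 0.0269
```

Emit:
{"api": "carry_out", "payload": {
  "motion": [-0.03,0,0.004,0,1.8,0,-1,-0.04,0,0.004,0,1.7,0,-1,-0.04,0,0.004,0,0,0,-1,-0.02,0,0,0,0,0,-1,0,0,0,0,0,0,-1]
}}

```text
t: 52.7
tool_pos: [0.4093, 0.0149, 0.2244]
orientation: [-1.175, 1.255, -1.259]
force: [0.3, 0.3, -2.2]
opening: 0.0273
```

Run:
```python
from h import *
c=cam('wrist'); im=imaging.read_camera('wrist'); cv2.imwrite('pics/w42.png',im)
cv2.imwrite('pics/s42.png',cv2.resize(imaging.read_camera('scene')[150:310,240:400],None,fx=3.5,fy=3.5))
to([.4095,.0245,.144],-.07)
```

```text
t 52.8 tcp [0.4092 0.0129 0.2244] F [ 0.  -0.8 -1.7] op 0.0275
tool axes cols x,y,z in world [[-0.067, 0.003, 0.998], [-0.998, -0.001, -0.067], [0.001, -1.0, 0.003]]
turn deg tool [-0.17  0.17  0.05]
shift tool [-0.0116  0.0804 -0.0008] world d [ 0.0003  0.0116 -0.0804]
```

View pics/w42.png

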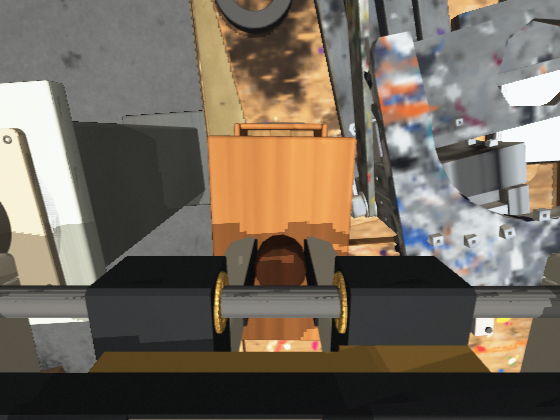

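View pics/s42.png

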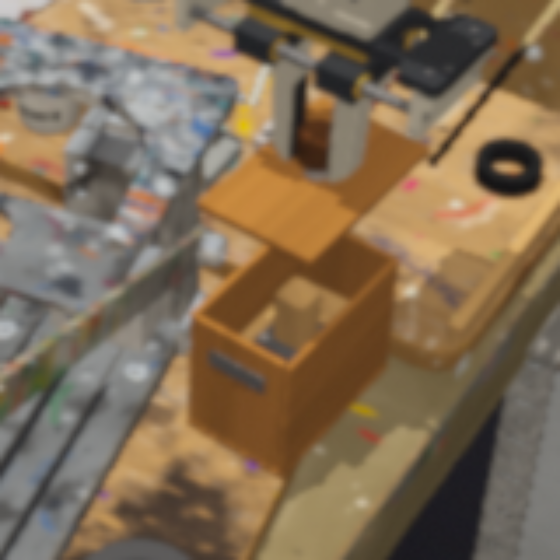

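Emit:
{"api": "carry_out", "payload": {
  "motion": [-0.011,0.015,-0.001,-0.2,0.2,0,-1,0,0.025,0,-0.3,0,0,-1,0,0.015,0,0,0,0,-1,0,0,0,0,0,0,-1,0,0,0,0,0,0,-1]
}}

```text
t: 53.3
tool_pos: [0.4077, 0.0217, 0.1635]
orientation: [-1.179, 1.273, -1.263]
force: [-0.3, -0.7, -0.8]
opening: 0.0272
```

Run:
```python
from h import *
c=cam('wrist'); im=imaging.read_camera('wrist'); cv2.imwrite('pics/w43.png',im)
cv2.imwrite('pics/s43.png',cv2.resize(imaging.read_camera('scene')[190:310,270:380],None,fx=5,fy=5))
to([.4095,.0245,.144],-.07)
```

```text
t 53.4 tcp [0.408  0.0218 0.1642] F [-0.5 -0.2 -1.2] op 0.0274
tool axes cols x,y,z in world [[-0.078, -0.008, 0.997], [-0.997, -0.001, -0.078], [0.002, -1.0, -0.008]]
turn deg tool [ 0.45 -0.45  0.09]
shift tool [-0.0029  0.0201  0.0014] world d [ 0.0015  0.0027 -0.0202]
```

View pics/w43.png

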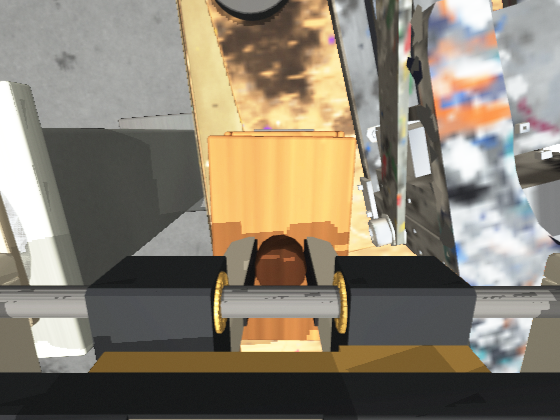

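View pics/s43.png

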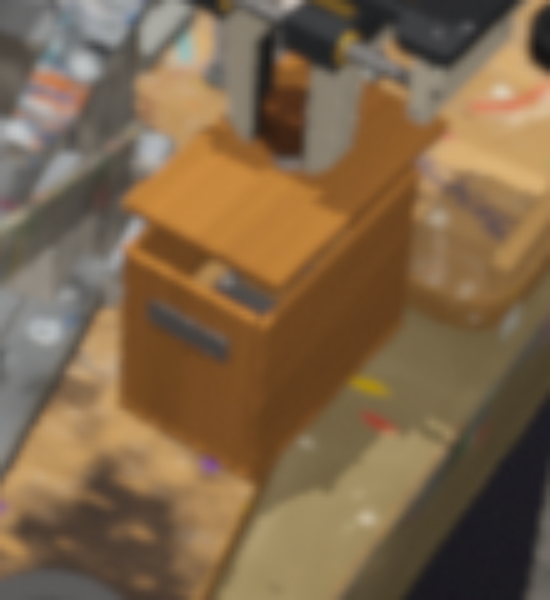

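Emit:
{"api": "carry_out", "payload": {
  "motion": [-0.003,0.008,0.002,0.4,0,0,-1,0,0.007,0,0,0,0,-1,0,0.004,0,0,0,0,-1,0,0,0,0,0,0,-1,0,0,0,0,0,0,-1]
}}

```text
t: 53.9
tool_pos: [0.4118, 0.0246, 0.1454]
orientation: [-1.17, 1.263, -1.27]
force: [-0.2, -0.0, -0.4]
opening: 0.0276
```

Run:
```python
from h import *
cv2.imwrite('pics/s44.png',cv2.resize(imaging.read_camera('scene')[190:310,270:380],None,fx=5,fy=5))
to([.4095,.0245,.144],-.07)
```

```text
t 53.95 tcp [0.4118 0.0246 0.1454] F [ 0.6  0.  -2.6] op 0.0276
tool axes cols x,y,z in world [[-0.078, 0.003, 0.997], [-0.997, -0.002, -0.078], [0.001, -1.0, 0.004]]
turn deg tool [-0.21 -0.48  0.09]
shift tool [ 0.0003  0.0014 -0.0023] world d [-0.0023 -0.0001 -0.0014]
```

View pics/s44.png

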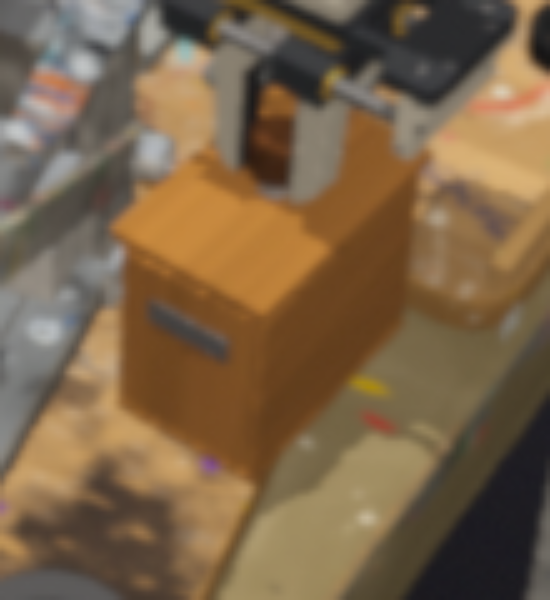

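Nearly seated. Lower the last 2 mm, release, and retreat.

Emit:
{"api": "carry_out", "payload": {
  "motion": [0,0.002,0,0,0,0,-1,0,0.001,0,0,0,0,-1,0,0,0,0,0,0,-1,0,0,0,0,0,0,-0.3,0,0,0,0,0,0,0.1]
}}

```text
t: 54.45
tool_pos: [0.413, 0.0245, 0.1448]
orientation: [-1.168, 1.261, -1.271]
force: [0.3, 0.2, -0.3]
opening: 0.0365
```

Emit:
{"api": "carry_out", "payload": {
  "motion": [0,0,0,0,0,0,0.1,0,-0.015,0,0,0,0,0.1,0,-0.035,0,0,0,0,0.1,0,-0.045,0,0,0,0,0.1,0.02,-0.03,0,0,0,0,0.1]
}}

```text
t: 54.95
tool_pos: [0.4074, 0.0059, 0.2678]
orientation: [-1.176, 1.268, -1.264]
force: [1.0, -0.6, 0.1]
opening: 0.051
```

Emit:
{"api": "carry_out", "payload": {
  "motion": [0.045,0,0,0,0,0,0.1,0.045,0,0,0,0,0,0.1,0.045,0,0,0,0,0,0.1,0.04,0,0,0,0,0,0.1,0,0,0,0,0,0,0.1]
}}

```text
t: 55.45
tool_pos: [0.3965, -0.1763, 0.276]
orientation: [-1.171, 1.253, -1.271]
force: [0.2, 0.4, 0.2]
opening: 0.0512
```

Run:
```python
from h import *
cv2.imwrite('pics/s45.png',cv2.resize(imaging.read_camera('scene')[150:310,270:400],None,fx=4,fy=3.75))
c=cam('wrist'); im=imaging.read_camera('wrist'); cv2.imwrite('pics/w45.png',im);np.savez('pics/c45.npz',K=c[0],p=c[1],R=c[2])
t=imaging.read_camera('top'); cv2.imwrite('pics/t45.png',t)
to([.4095,.0245,.144],-.07)
```

```text
t 55.6 tcp [ 0.3973 -0.172   0.2758] F [0.5 0.3 0.3] op 0.0514
tool axes cols x,y,z in world [[-0.069, 0.009, 0.998], [-0.998, -0.003, -0.069], [0.003, -1.0, 0.009]]
turn deg tool [-0.53  0.04  0.15]
shift tool [-0.1972  0.1312 -0.0026] world d [ 0.0122  0.1965 -0.1318]
```

View pics/s45.png

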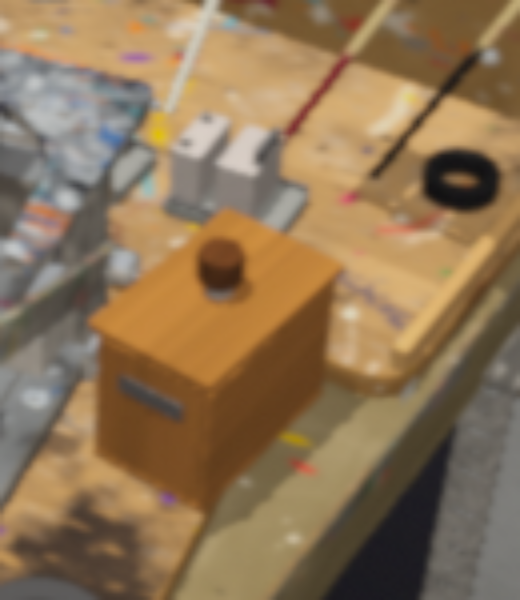

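View pics/w45.png

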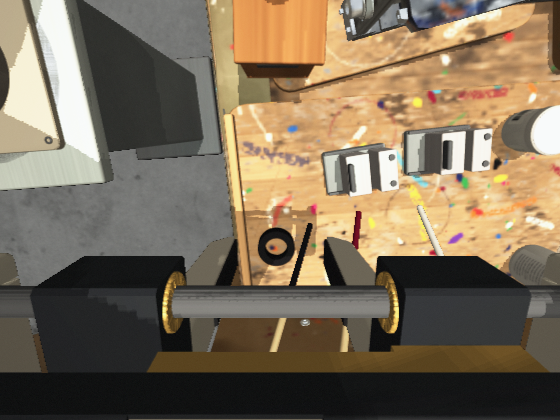

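Run:
```python
from h import *
d=np.load('pics/c45.npz'); c=(d['K'],d['p'],d['R'])
g=cv2.imread('pics/w45.png',0).astype(float)
for o,a,ys in(([.505,-.1642],4.9,(-.020,-.01,0,.01,.02)),([.616,-.1466],1.9,(-.02,-.01,0,.01,.02))):
    a=np.radians(a);R2=np.array([[np.cos(a),-np.sin(a)],[np.sin(a),np.cos(a)]])
    for y in ys:
        X=np.arange(-45,45,.25)/1000
        W=np.array([[*(np.array(o)+R2@np.array([x,y])),.06] for x in X]); px=proj(c,W)
        v=cv2.remap(g.astype(np.float32),px[:,0].astype(np.float32)[None],px[:,1].astype(np.float32)[None],cv2.INTER_LINEAR)[0]
        dd=np.gradient(cv2.GaussianBlur(v[None],(5,1),0)[0])
        print(y,[(round(float(X[i]*1000),1),int(dd[i]*4)) for i in range(2,len(X)-2) if abs(dd[i])>4 and abs(dd[i])==max(abs(dd[i-2:i+3]))])
im=cv2.imread('pics/w45.png'); cv2.imwrite('pics/w45c.png',cv2.resize(im[115:205,315:500],None,fx=4.2,fy=4.2,interpolation=cv2.INTER_CUBIC))
```

```text
-0.02 [(-40.2, -21), (-26.8, -36), (-24.2, 76), (3.2, -88), (10.5, -40), (14.5, 71), (28.0, -24), (30.5, 21), (36.5, -48)]
-0.01 [(-39.2, -44), (-32.8, -24), (-23.0, -33), (-20.8, 34), (-15.8, 63), (2.8, -98), (15.0, 76), (35.8, -29)]
0 [(-40.5, -44), (-32.0, -26), (-23.2, -37), (-21.0, 39), (-16.0, 61), (3.5, -83), (14.5, 82), (36.2, -22), (41.2, -29), (43.8, -61)]
0.01 [(-39.5, -46), (-32.2, -31), (-23.5, -39), (-21.2, 41), (-16.2, 63), (3.2, -123), (14.2, 68), (35.8, -17), (41.8, -44), (44.0, -57)]
0.02 [(-38.2, -45), (-32.2, -36), (-25.0, 79), (2.8, -115), (14.8, 80), (26.5, -19), (28.2, -37), (30.8, 22), (32.5, 24), (36.2, -19), (42.2, -46), (44.2, -44)]
-0.02 [(-23.0, 75), (4.8, -113), (14.5, 77), (29.0, -24), (36.2, -43), (41.0, -43)]
-0.01 [(-43.8, -23), (-21.0, -41), (-14.8, 32), (-10.0, 58), (4.5, -86), (15.0, 66), (35.5, -20), (41.2, -18)]
0 [(-42.8, -29), (-23.5, 17), (-21.2, -63), (-15.2, 32), (-10.2, 53), (5.0, -115), (14.5, 79), (36.0, -47)]
0.01 [(-43.0, -30), (-23.5, 25), (-21.5, -75), (-14.5, 29), (-9.8, 57), (4.5, -109), (14.0, 65), (36.5, -79)]
0.02 [(-43.0, -37), (-23.0, 77), (5.2, -87), (14.5, 82), (27.2, -18), (28.8, -35), (31.8, 28), (33.0, 26), (36.0, -37), (38.0, -37)]
```

View pics/w45c.png

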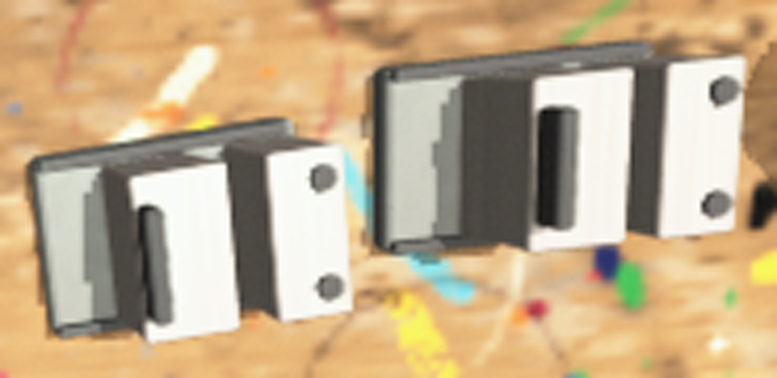

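View pics/t45.png

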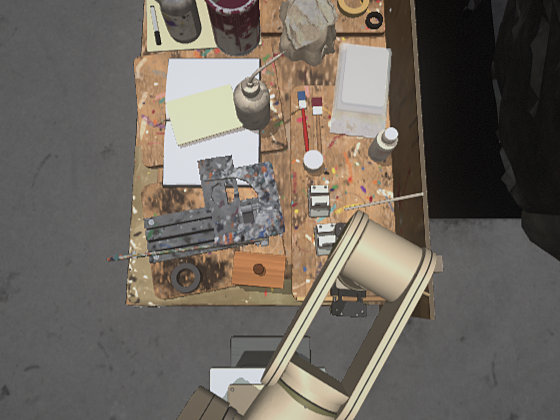

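```bash
python3 -c "
from plant import robot
print(robot.read_state()['t']); print(robot.close_job())"
```

```text
55.6
the job is handed in; nothing more can be done
None
```

I set both guides on the bench (only two were there), hung the gauge back in its box, seated the lid, and handed the job in at 55.6 s. `close_job` gives no verdict, so success is not confirmed beyond the checks below.

- **How the gaps were set:** In each guide the blade went down onto its shoulder. I then pushed the tab until the cheek stalled on the blade, at about 21–28 N. That is firmer than the light grip you asked for.
- **Guide 1:** The last wrist picture puts its gap at about 10.6–11 mm, which is inside 10 ± 2 mm. Drawing the gauge out had opened it by up to about 1 mm, and I left it there.
- **Guide 2:** Drawing the gauge out dragged this cheek open, to about 13 mm by the camera. Once the gauge was back in its box I pushed the cheek closed again by position, without the blade in the gap. The last picture puts it at about 9–9.3 mm, inside tolerance but with only about 1 mm to spare. When I pushed it back, contact force showed only after about 3 mm of travel, so the force reading did not agree with the camera there. I went by the camera.
- **Gauge:** It was hanging upright in its slot when I last looked, before the lid went on.
- **Lid:** It was knocked a few centimetres toward the box while it lay on the bench. I located it again before picking it up. It now sits level and square in the pictures, with its height about right (0.103 m against the expected 0.102 m).
- **Other things:** The pot and both tape rolls look unmoved, and the arm is clear of everything.

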